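# Sort left- and right-hand corner brackets into the keepsake box

### The arm

A 6-joint arm with a two-finger parallel gripper is mounted at the origin on the work surface. World frame = base frame: x ahead of the robot, y to its left, z up, the work surface at z = 0. Lengths are in mm, angles in rad, forces in N, time in s.
With the tool pointing down it reaches from about 325 to 925 mm from the base axis. Payload 3.1 kg.
Tool frame: the origin (TCP) lies at the very end of the fingers, on their centre line; the grasp point (between the pads) lies 19 mm behind it (bot.grasp_offset is the distance from the TCP to the grasp point, in mm); y points along the fingers, z is the direction in which the jaws open and shut, and the axes are right-handed (so a half turn about y gives the same grasp; the last joint's range is limited). The gripper opens to 85 mm and grips with 20 to 120 N. Pads are 22 mm wide; open, the fingers measure 114 mm over their backs; the gripper's body (76 mm by 85 mm) begins 54 mm behind the grasp point. The pads swing forward as they close: fully open they stand 13 mm farther back than shut.
Start: joints at [1.091, 0.217, 1.613, -0, 1.311, -0.112], TCP at [224.71, 583.219, 231.3] pointing down, gripper open.
Joint ranges: [-2.75, 2.75], [-0.78, 2.1], [0.31, 2.55], [-1.13, 4.27], [0.13, 2.63], [-2.58, 2.58]. Speed limits (rad/s): [2.79, 2.79, 3.14, 3.14, 3.14, 3.14].

### API

Orientations are given as [roll, pitch, yaw] about the fixed x, y, z axes, in that order (R = Rz(yaw) Ry(pitch) Rx(roll)).
In Python, from rig import bot, cams gives the robot as it stands.
- The arm moves only by the tool drive_tool, never from a script. Its argument "commands" is text: rows parted by semicolons, each of 7 numbers parted by spaces: the shift along the tool's x, y, z in units of 30 mm (1.0 is 30 mm), then the turn, a rotation vector about the tool's x, y, z in units of 6 degrees (1.0 is 6 degrees), then the finger opening in mm, from 0 to 85.4. In form: dx dy dz rx ry rz fingers; .... A call has exactly 5 rows; each row shifts and turns the commanded pose from where the row before left it, along the tool's axes as they then stand; what a row does not reach is not made up. A row lasts 1/12 s, in which the tool goes at most 41.7 mm and 7.16 degrees, less where a joint would pass 70% of its speed; a pose out of reach is approached as far as the arm can. A call is refused whole if a number of a shift passes 1 or a number of a turn 1, either way. A call with a gripper value outside its range is refused whole. The fingers move at their own pace and stop on an object; "grip_force" is the grip in N (left out, the last holds). Time passes only in rows, so rows that do not move let the fingers close, or fill a call up. It gives the time, the measured TCP pose, the force and the opening at its end, in the units of the state.
- bot.sense(): the state, without advancing time (a new reading comes with each control period).
- cams.capture(name): name is "scene" or "side" or "wrist"; returns (picture, depth): 420x560x3 uint8, red, green, blue; 420x560 float32, mm along the optical axis (not along the pixel's ray), 0 where there is no reading.
- cams.calibration(name): a dict with "fx", "fy", "cx", "cy" (pixels), "D" ([k1, k2, p1, p2, k3] as OpenCV has them; the pictures are not rectified), "eye" and "orientation" of the camera in the world. Camera axes: x right, y up, looking along -z (the intrinsics and any distortion apply to the point x, -y, -z); pixel columns grow to the right and rows downward; lengths in mm; the calibration is good to about 2 mm. A picture is of the moment at which its call begins: read the wrist's pose just before it. calibration takes no time and is no camera call; for the wrist camera it gives the pose at the moment of the call.
- bot.finish_job(): hands the job in, once; it reports no verdict.
The state is a dict: "time_s": time; "joint_pos": joint angles; "qvel": joint speeds; "effort": joint torques, N m; "eef_pos": TCP position; "tcp_rot": TCP orientation; "contact_force": force on the tool from outside, world axes, zero at the start; "torque": the same for the moment, N m; "width": finger opening in mm.
Only numpy, scipy, OpenCV 4.12 (cv2) and the standard library are available. Lean on these libraries where they do the work, as an engineer would, in place of code of your own. Each camera call takes 0.05 s, during which the arm holds its last target.

### The job

Lever the flat wooden box open with the thin-bladed knife through the notch in its front, swing the lid right up so that it stays open, and lay the knife back on its grey mat. Sort the corner brackets from the glass tray into the open box, every left-hand one in the compartment with the blue floor and every right-hand one in the compartment with the orange floor, then shut the lid fully. Leave the two remotes, the ring dish and the spring clip where they are.

Things in the scene. Friction and masses are not known exactly. Their poses are not given: they have to be found in the camera images.
- box: fixed mid-brown wooden box, 150 (x) x 340 (y) x 60 mm tall without lid; walls and floor 8 mm; a divider 8 mm thick, 58 mm high, at y = 0 along x makes two compartments, each 134 x 158 mm inside. Origin: centre of the underside; +x from the front (robot side) to the hinge side, +y left, +z up
- notch (a point): middle of the blade notch in the box's front face: a slot 90 mm wide (along the box's y) and 7 mm high between the front wall and the shut lid (z 53 to 60 mm of the box); this point is on the outer front face, 56.5 mm up. Elsewhere lid and wall are flush. Axes are the box's
- lid (a joint): angle of the dark wooden lid (150 x 340 x 8 mm, 160 g), rad: 0 shut, grows as the front edge rises, stop at 1.75. Hinge axis along the box's y through x = +75, z = 60 mm of the box frame (underside of the lid's rear edge). Stiff hinge (0.17 N m of friction): the lid stays at any angle; raising the front edge takes about 2 N. No handle
- lid_edge (a point): middle of the underside of the lid's front edge, 150 mm from the hinge axis; its axes are the lid's (z out of the outer face)
- blue_pad: fixed blue floor board 134 x 158 x 3 mm that fills one of the two compartments of the box, either the left or the right one; bin for LEFT-hand brackets. Origin: centre of its underside, on the box floor; axes parallel to the box's
- orange_pad: fixed orange floor board 134 x 158 x 3 mm that fills the other compartment; bin for RIGHT-hand brackets. Origin: centre of its underside, on the box floor; axes parallel to the box's
- tray: fixed clear glass tray, 340 (x) x 220 (y) mm, floor 4 mm thick, rim 14 mm high and 4 mm thick; the brackets start in it. Origin: centre of the underside
- mat: fixed grey felt mat 220 (x) x 100 (y) x 3 mm, the knife's place. Origin: centre of the underside
- knife: thin-bladed lever knife, 110 g: red handle 90 mm long (x -45 to +45), 22 mm wide, 26 mm high; flat steel blade 24 mm wide, 3 mm thick from the handle to the tip at x = +125 mm, its mid-plane 13 mm above the handle's underside. Origin: centre of the handle's underside; +x towards the blade tip, +z up. Starts lying on the mat with the blade pointing roughly away from the robot
- left_a: left-hand brass-coloured aluminium corner bracket, 80 g: flat foot 80 x 26 x 5 mm; a long wall 80 x 8 mm, 32 mm tall, along one long side; an end wall 6 mm thick, 24 mm tall, across one end. From above, foot down, end wall away from you, its long wall is on the left. Origin: centre of the foot's underside; +x to the end wall, +z up; long wall's mid-plane at y = +9 mm. Starts upright in the tray
- left_b: left-hand corner bracket, same shape and axes as left_a (long wall's mid-plane at y = +9 mm); may be absent (None)
- left_c: left-hand corner bracket, same shape and axes as left_a (long wall's mid-plane at y = +9 mm); may be absent (None)
- right_a: right-hand brass-coloured aluminium corner bracket, the mirror image of left_a with the same sizes: from above, foot down, end wall away from you, its long wall is on the right. Origin: centre of the 80 x 26 foot's underside; +x to the end wall, +z up; long wall's mid-plane at y = -9 mm. Starts upright in the tray
- right_b: right-hand corner bracket, same shape and axes as right_a (long wall's mid-plane at y = -9 mm); may be absent (None)
- right_c: right-hand corner bracket, same shape and axes as right_a (long wall's mid-plane at y = -9 mm); may be absent (None)
- slim_remote: bystander: slim aluminium remote 40 x 140 x 9 mm lying across, near the robot; origin: centre of the underside
- round_remote: bystander: round white remote, 72 mm across, 16 mm high, in front of the box on the left; origin: centre of the underside
- ring_dish: bystander: white ceramic ring dish, 100 mm across, 26 mm high, beyond the box; origin: centre of the underside
- clip: bystander: silver spring clip holding two black battery covers 50 x 70 mm, about 20 mm high, beyond the box; origin: centre of the underside
Mind the look-alikes: they are no part of the job. What is shaped like the right_c but turquoise is not meant. There is more than one size of the knife; the job needs the larger.

How it is judged:
By the outcome, as a careful person would: the job done as asked, in the order asked, and still so for the second after the job is handed in, with the robot touching nothing.
Of left_b, left_c, right_b, right_c only 1 to 3 are there at a start; the rules pass over those that are not, and their reading is None.
At some moment in a run one of left_a, right_a, left_b, right_b, left_c, right_c may be knocked a few centimetres aside while the robot is not near it.
It also fails if it takes over 208 s, if anything falls off the work surface, if the arm or the gripper's body presses on something with over 40 N, if the wrist force passes 120 N, or if a joint passes its speed limit or range.

## Working session

There is one attempt and no reset: what is moved stays moved. The work goes in short steps, Python scripts to look and compute and a tool call to move; the robot and the scene stay as the last step left them, time stands still between calls to the robot, and variables do not carry over. Pictures are saved under pics/ and viewed, and the job is handed in when it is done.

Besides the shell and the picture viewer there is one more tool, called after "Request:" by a JSON object that holds its "op" and its "data". drive_tool: Moves the arm, as the interface text tells. Its arguments: {"type":"object","properties":{"commands":{"type":"string"},"grip_force":{"type":"number"}},"required":["commands"]}

```bash
ls; mkdir -p pics; python3 - <<'E'
from rig import bot,cams
import cv2,numpy as np
np.set_printoptions(suppress=True,precision=4)
print(bot.sense(),bot.grasp_offset)
for n in ["scene","side","wrist"]:
    print(n,cams.calibration(n))
    p,d=cams.capture(n)
    np.savez(f"pics/{n}0.npz",p=p,d=d)
    cv2.imwrite(f"pics/{n}0.png",p[:,:,::-1])
E
```

```text
pics
{'time_s': 0.0, 'joint_pos': array([ 1.0908,  0.2178,  1.6149, -0.    ,  1.3113, -0.1122]), 'qvel': array([-0.0006,  0.0008, -0.0004, -0.001 ,  0.0007, -0.0005]), 'effort': array([ -0.0002, -39.6841, -30.3853,  -0.0004,   0.0097,   0.    ]), 'eef_pos': array([224.3194, 582.4866, 229.9397]), 'tcp_rot': array([-1.5732,  0.0003, -0.3678]), 'contact_force': array([-0.3398, -0.3938,  0.0454]), 'torque': array([-0.0387,  0.002 ,  0.0123]), 'width': 85.33611519829809} 18.700000000000003
scene {'fx': 397.86099665543816, 'fy': 397.86099665543816, 'cx': 284.55415041880934, 'cy': 209.81152053700714, 'D': array([-0.0575,  0.    ,  0.    ,  0.    ,  0.    ]), 'eye': array([1176.2587,  706.0766,  786.4418]), 'orientation': array([0.8593, 0.0196, 2.3261])}
side {'fx': 463.6244676749927, 'fy': 463.6244676749927, 'cx': 291.7425030627792, 'cy': 205.16120039156968, 'D': array([-0.0926,  0.    ,  0.    ,  0.    ,  0.    ]), 'eye': array([  480.2751, -1003.8165,   809.8138]), 'orientation': array([ 0.973 ,  0.0184, -0.1028])}
wrist {'fx': 366.80252693531133, 'fy': 366.80252693531133, 'cx': 280.2404671307014, 'cy': 208.4652701745228, 'D': array([-0.0525,  0.    ,  0.    ,  0.    ,  0.    ]), 'eye': array([160.0185, 607.1821, 372.9818]), 'orientation': array([-0.2783,  0.0009,  1.2023])}
```

View pics/scene0.png

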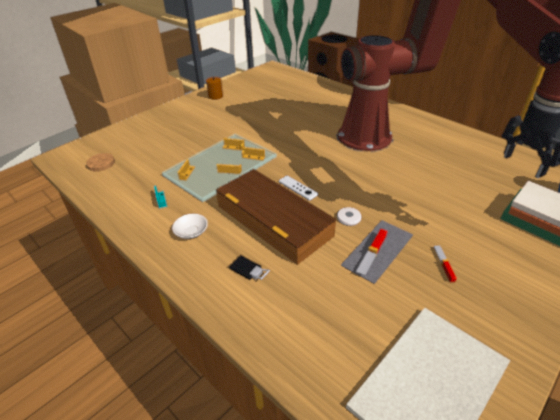

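View pics/side0.png

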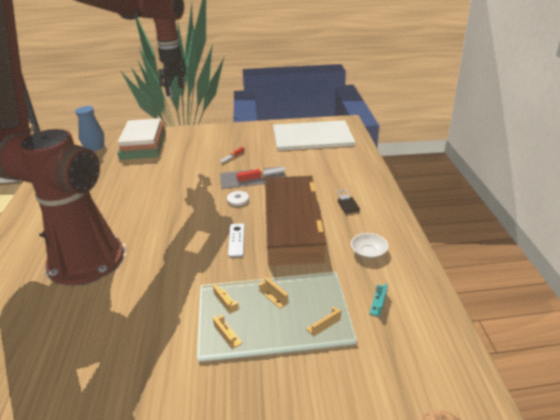

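View pics/wrist0.png

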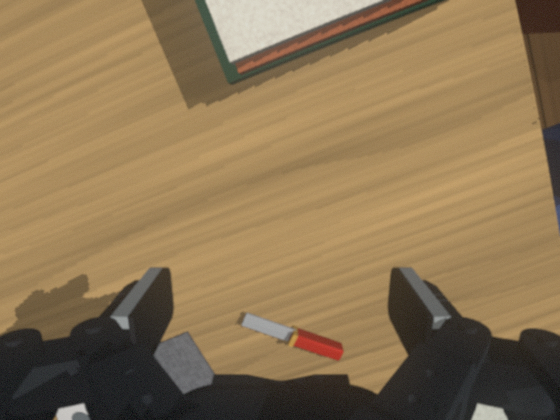

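The scene shows the box at about (275,212), the mat with the large knife at (378,250), a small knife at (445,263), and the tray at (220,165) with four brass brackets. A turquoise look-alike lies at (160,197). Next I'll measure.

```bash
cat > h.py <<'E'
import numpy as np,cv2
from scipy.spatial.transform import Rotation as Ro
np.set_printoptions(suppress=True,precision=3)
def rpy(o): return Ro.from_euler('xyz',o).as_matrix()
def K(c): return np.array([[c['fx'],0,c['cx']],[0,c['fy'],c['cy']],[0,0,1.]])
def rays(c,uv):
    uv=np.asarray(uv,float).reshape(-1,1,2)
    n=cv2.undistortPoints(uv,K(c),np.array(c['D'])).reshape(-1,2)
    d=np.c_[n[:,0],-n[:,1],-np.ones(len(n))]
    return np.array(c['eye']),d@rpy(c['orientation']).T
def onplane(c,uv,z):
    e,d=rays(c,uv); return e+d*((z-e[2])/d[:,2])[:,None]
def cloud(c,uv,dep):
    e,d=rays(c,uv); return e+d*np.asarray(dep).reshape(-1,1)
def proj(c,P):
    P=np.asarray(P,float).reshape(-1,3)
    q=(P-np.array(c['eye']))@rpy(c['orientation'])
    q=q*[1,-1,-1]
    return cv2.projectPoints(q,np.zeros(3),np.zeros(3),K(c),np.array(c['D']))[0].reshape(-1,2)
def full(c,p,d):
    h,w=d.shape
    u,v=np.meshgrid(np.arange(w),np.arange(h))
    X=cloud(c,np.c_[u.ravel(),v.ravel()],d.ravel()).reshape(h,w,3)
    X[d<=0]=np.nan
    return X
def snap(cams,n,tag):
    c=cams.calibration(n); p,d=cams.capture(n)
    cv2.imwrite(f"pics/{n}_{tag}.png",p[:,:,::-1]); np.savez(f"pics/{n}_{tag}.npz",p=p,d=d)
    return c,p,d,full(c,p,d)
E
python3 - <<'E'
from h import *
from rig import cams
for n in ["scene","side"]:
    z=np.load(f"pics/{n}0.npz");p,d=z['p'],z['d'];c=cams.calibration(n)
    X=full(c,p,d);hsv=cv2.cvtColor(p,cv2.COLOR_RGB2HSV)
    def rep(name,m):
        num,l,st,ce=cv2.connectedComponentsWithStats(m.astype(np.uint8))
        for i in range(1,num):
            if st[i,4]<25: continue
            q=X[l==i]; q=q[~np.isnan(q[:,0])]
            if len(q)==0 or not(200<np.median(q[:,0])<1000): continue
            r=cv2.minAreaRect(q[:,:2].astype(np.float32))
            print(n,name,ce[i].round(),st[i,4],'med',np.median(q,0).round(),'z',np.percentile(q[:,2],[2,50,98]).round(1),'rect',np.round(r[0]),np.round(r[1]),round(r[2],1))
    H,S,V=hsv[...,0],hsv[...,1],hsv[...,2]
    rep('red',((H<6)|(H>174))&(S>180)&(V>130))
    rep('brass',(H>14)&(H<28)&(S>170)&(V>150))
    rep('mat',(S<50)&(V>60)&(V<125)&(X[...,2]<15)&(X[...,2]>-5))
    rep('dark',(V<120)&(S>100)&(X[...,2]>45)&(X[...,2]<85))
    rep('turq',(H>80)&(H<95)&(S>120))
    ok=X[...,2]; print(np.nanmedian(ok[(H>10)&(H<20)&(S>100)&(X[...,2]<20)]))
E
```

```text
scene red [379. 238.] 158 med [462. 362.  28.] z [20.  27.9 30.7] rect [461. 360.] [73. 22.] 14.5
scene red [450. 271.] 95 med [428. 555.  16.] z [ 6.3 16.1 19.4] rect [426. 552.] [54. 13.] 48.2
scene brass [244. 149.] 356 med [ 390. -239.   17.] z [ 6.  16.6 34.6] rect [ 392. -261.] [ 50. 178.] 3.5
scene brass [185. 171.] 152 med [ 613. -307.   17.] z [ 6.9 16.9 35.5] rect [ 613. -305.] [76. 24.] 32.4
scene brass [229. 169.] 153 med [ 510. -199.   21.] z [ 7.7 21.4 35.1] rect [ 511. -199.] [17. 75.] 42.6
scene brass [232. 198.] 56 med [643. -23.  69.] z [66.2 69.4 71.8] rect [641. -25.] [51. 15.] 86.3
scene brass [280. 231.] 71 med [650. 175.  69.] z [66.5 69.4 72.2] rect [649. 174.] [51. 13.] 86.8
scene mat [378. 251.] 1518 med [483. 381.   2.] z [-1.1  1.9  4.7] rect [476. 369.] [221.  99.] 4.0
scene mat [354. 413.] 25 med [870. 579.   4.] z [-2.6  3.9  8.5] rect [869. 577.] [33.  2.] 88.6
scene dark [79. 62.] 182 med [  439. -1489.    66.] z [46.2 66.  84.1] rect [  436. -1511.] [501.  10.] 85.0
scene dark [276. 208.] 4330 med [589. 101.  67.] z [49.1 67.2 70. ] rect [580.  79.] [339. 151.] 88.1
scene turq [160. 198.] 129 med [ 758. -241.   13.] z [ 2.7 13.4 34.5] rect [ 750. -255.] [82. 24.] 66.6
-2.479870915375386
side mat [275. 174.] 42 med [553. 373.  -0.] z [-4.1 -0.   3.2] rect [546. 373.] [63. 25.] 6.6
side mat [252. 182.] 71 med [466. 336.   1.] z [-2.4  0.6  4.1] rect [466. 338.] [85. 29.] 6.9
side dark [289. 214.] 2575 med [566.  38.  66.] z [58.7 65.7 69. ] rect [578.  77.] [346. 143.] 87.9
side turq [379. 300.] 70 med [ 746. -260.    7.] z [ 1.6  6.6 32.9] rect [ 745. -265.] [57. 18.] 65.1
-2.1506419746222036
```

```bash
python3 - <<'E'
import cv2
a=cv2.imread('pics/scene0.png');b=cv2.imread('pics/side0.png')
cv2.imwrite('pics/c1.png',cv2.resize(a[125:200,155:290],None,fx=5.5,fy=5.5,interpolation=cv2.INTER_CUBIC))
cv2.imwrite('pics/c2.png',cv2.resize(b[265:365,190:360],None,fx=4.5,fy=4.5,interpolation=cv2.INTER_CUBIC))
cv2.imwrite('pics/c3.png',cv2.resize(a[165:290,200:340],None,fx=4.5,fy=4.5,interpolation=cv2.INTER_CUBIC))
E
```

```text
(no output)
```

View pics/c1.png

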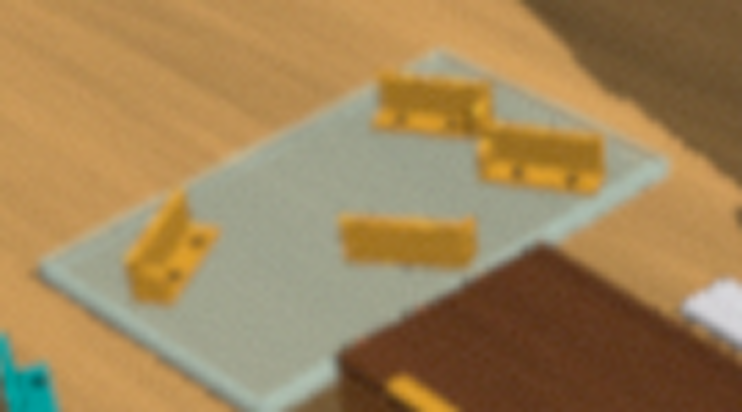

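View pics/c2.png

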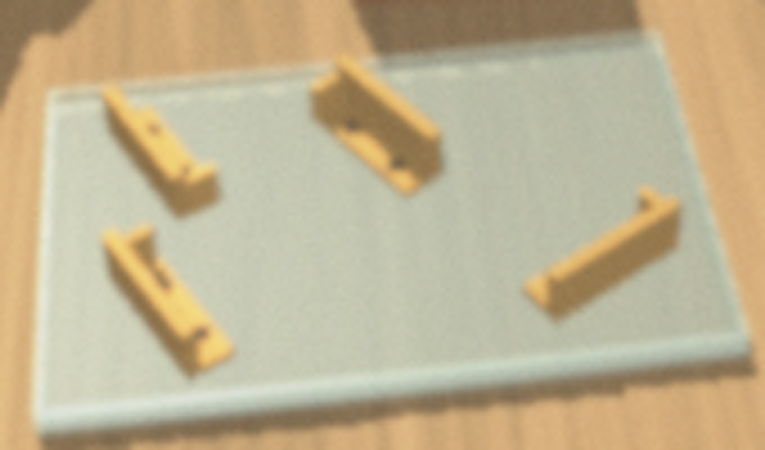

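View pics/c3.png

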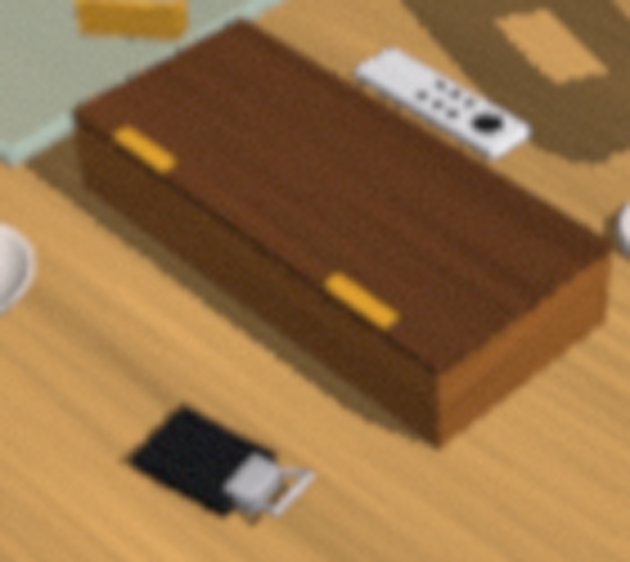

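```bash
cat >> h.py <<'E'
def plan(bot,pos,yaw=None,pitch=0.0,grip=None,R=None,start=None,n=None,cur=None):
    """rows to reach TCP pos with tool x at yaw (deg) and tilted up by pitch (deg), round numbers"""
    s=bot.sense()
    p0=s['eef_pos'] if start is None else np.array(start[0],float)
    R0=rpy(s['tcp_rot']) if start is None else start[1]
    if R is None:
        R=Ro.from_euler('xyz',[-90,-pitch,yaw],degrees=True).as_matrix()
    p1=np.array(pos,float)
    rv=Ro.from_matrix(R0.T@R).as_rotvec()
    ang=np.degrees(np.linalg.norm(rv)); L=np.linalg.norm(p1-p0)
    k=int(max(np.ceil(L/29.9),np.ceil(ang/5.95),1))
    k=int(np.ceil(k/5)*5) if n is None else n
    P,Q=p0.copy(),R0.copy(); out=[]
    g=s['width'] if grip is None else grip
    for i in range(1,k+1):
        a=i/k
        Pt=p0+(p1-p0)*a; Qt=R0@Ro.from_rotvec(rv*a).as_matrix()
        d=np.round(Q.T@(Pt-P)/30,2); w=np.round(np.degrees(Ro.from_matrix(Q.T@Qt).as_rotvec())/6,2)
        P=P+Q@d*30; Q=Q@Ro.from_rotvec(np.radians(w*6)).as_matrix()
        out.append(' '.join(f'{v:g}' for v in np.r_[d+0.,w+0.,g]))
    for j in range(0,len(out),5): print('; '.join(out[j:j+5]))
    print('len',round(L),'ang',round(ang,1)); return P,Q
E
python3 - <<'E'
from h import *
from rig import bot
plan(bot,[420,350,260],12,grip=80)
E
```

```text
0.59 -0.07 -0.33 0 -0.37 0 80; 0.58 -0.06 -0.35 0 -0.36 0 80; 0.56 -0.07 -0.37 0 -0.37 0 80; 0.56 -0.06 -0.39 0 -0.37 0 80; 0.53 -0.07 -0.41 0.01 -0.37 0 80
0.52 -0.06 -0.43 0 -0.36 0 80; 0.5 -0.07 -0.46 0 -0.37 0 80; 0.48 -0.07 -0.47 0 -0.37 0 80; 0.47 -0.06 -0.49 0 -0.37 0 80; 0.44 -0.07 -0.51 0 -0.36 0 80
0.43 -0.06 -0.52 0 -0.37 -0.01 80; 0.4 -0.07 -0.54 0 -0.37 0 80; 0.39 -0.07 -0.56 0 -0.37 0 80; 0.36 -0.06 -0.57 0 -0.36 0 80; 0.34 -0.07 -0.58 0.01 -0.37 0 80
len 305 ang 33.1
```

Request:
{"op": "drive_tool", "data": {"commands": "0.59 -0.07 -0.33 0 -0.37 0 80; 0.58 -0.06 -0.35 0 -0.36 0 80; 0.56 -0.07 -0.37 0 -0.37 0 80; 0.56 -0.06 -0.39 0 -0.37 0 80; 0.53 -0.07 -0.41 0 -0.37 0 80"}}

```text
time_s: 0.57
eef_pos: [290.2, 504.6, 240.7]
tcp_rot: [-1.572, 0.0, -0.173]
contact_force: [0.8, 1.2, -0.2]
width: 80.3
```

Request:
{"op": "drive_tool", "data": {"commands": "0.52 -0.06 -0.43 0 -0.36 0 80; 0.5 -0.07 -0.46 0 -0.37 0 80; 0.48 -0.07 -0.47 0 -0.37 0 80; 0.47 -0.06 -0.49 0 -0.37 0 80; 0.44 -0.07 -0.51 0 -0.36 0 80"}}

```text
time_s: 0.98
eef_pos: [355.3, 427.0, 250.7]
tcp_rot: [-1.571, 0.001, 0.018]
contact_force: [-0.1, 0.5, 0.7]
width: 79.9
```

Request:
{"op": "drive_tool", "data": {"commands": "0.43 -0.06 -0.52 0 -0.37 0 80; 0.4 -0.07 -0.54 0 -0.37 0 80; 0.39 -0.07 -0.56 0 -0.37 0 80; 0.36 -0.06 -0.57 0 -0.36 0 80; 0.34 -0.07 -0.58 0 -0.37 0 80"}}

```text
time_s: 1.4
eef_pos: [420.5, 349.5, 260.6]
tcp_rot: [-1.571, 0.001, 0.211]
contact_force: [0.8, 0.3, 0.4]
width: 80.2
```

```bash
cat > meas.py <<'E'
from h import *
def blobs(c,p,X,m,name,mn=60):
    num,l,st,ce=cv2.connectedComponentsWithStats(m.astype(np.uint8))
    out=[]
    for i in range(1,num):
        if st[i,4]<mn: continue
        q=X[l==i]; q=q[~np.isnan(q[:,0])]
        if len(q)<20: continue
        r=cv2.minAreaRect(q[:,:2].astype(np.float32))
        print(name,'px',ce[i].round(),st[i,4],'z',np.percentile(q[:,2],[2,50,98]).round(1),'rect',np.round(r[0],1),np.round(r[1],1),round(r[2],1)); out.append((l==i,q))
    return out
E
python3 - <<'E'
from meas import *
from rig import bot,cams
s=bot.sense();print(s['eef_pos'],s['tcp_rot'],s['time_s'],s['joint_pos'])
c,p,d,X=snap(cams,'wrist','1')
hsv=cv2.cvtColor(p,cv2.COLOR_RGB2HSV);H,S,V=[hsv[...,i] for i in range(3)]
blobs(c,p,X,((H<6)|(H>174))&(S>170)&(V>100),'red')
blobs(c,p,X,(H>14)&(H<35)&(S>180)&(V>150),'yel',20)
E
```

```text
[420.508 349.501 260.639] [-1.571  0.001  0.211] 1.4 [ 0.565  0.027  1.767 -0.     1.348 -1.217]
red px [281. 211.] 1133 z [26.9 29.3 30.7] rect [462.  357.8] [80.5 18. ] 13.7
red px [455. 214.] 510 z [15.8 18.9 20.7] rect [426.2 549.3] [54.9 12.5] 48.3
```

View pics/wrist_1.png

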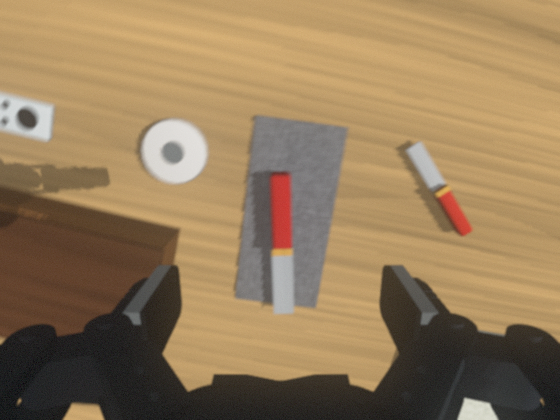

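The wrist view shows the large knife on the mat: red handle at (281,212), blade tip at (283,313). The small look-alike knife is off the mat at (440,190). The mat knife is the larger one and it starts on the mat, so that is the one I need.

```bash
python3 - <<'E'
from meas import *
from rig import bot,cams
c=cams.calibration('wrist');z=np.load('pics/wrist_1.npz');p,d=z['p'],z['d'];X=full(c,p,d)
hsv=cv2.cvtColor(p,cv2.COLOR_RGB2HSV);H,S,V=[hsv[...,i] for i in range(3)]
red=(((H<8)|(H>172))&(S>150)&(V>90)); red[:,350:]=0
v,u=np.nonzero(red)
P=onplane(c,np.c_[u,v],29)
r=cv2.minAreaRect(P[:,:2].astype(np.float32));print(r)
print(p[250:256,281],p[306:318,283].tolist())
for uv,h in [((281,172),29),((282,254.5),29),((283.5,313.5),17.5),((283,256),17.5)]: print(uv,onplane(c,[uv],h).round(1))
# mat corners
m=(S<60)&(V>60)&(V<150)&(np.abs(X[...,2]-2)<6);m[:,:225]=0;m[:,360:]=0
blobs(c,p,X,m,'mat',500)
# depth check table
print(np.nanmedian(X[40:100,300:500,2]))
# scene fix for red
E
```

```text
((464.5338134765625, 354.9241638183594), (81.66399383544922, 19.17416000366211), 13.781747817993164)
[[206 157  85]
 [209 165  89]
 [210 164  86]
 [209 165  90]
 [208 169 106]
 [197 170 133]] [[182, 184, 184], [180, 181, 181], [182, 183, 183], [181, 182, 181], [180, 180, 183], [179, 182, 179], [183, 179, 175], [184, 172, 157], [185, 162, 130], [194, 162, 118], [195, 159, 111], [197, 161, 112]]
(281, 172) [[422.6 346.5  29. ]]
(282, 254.5) [[512.6 366.8  29. ]]
(283.5, 313.5) [[592.1 385.7  17.5]]
(283, 256) [[519.  369.4  17.5]]
mat px [290. 203.] 12861 z [1.5 4.  5.7] rect [480.3 365.5] [223.8 100.6] 4.5
0.30831191521249934
```

```bash
python3 - <<'E'
from h import *
from rig import bot
a=plan(bot,[473.5,360.3,60],13.3,grip=60)
a=plan(bot,[473.5,360.3,6],13.3,grip=60,start=a)
E
```

```text
0.17 0.67 0.01 0 -0.02 0 60; 0.17 0.67 0.01 0.01 -0.02 0 60; 0.18 0.67 0.01 0 -0.02 0.01 60; 0.17 0.67 0.01 0 -0.02 0 60; 0.17 0.67 0.01 0.01 -0.02 0 60
0.18 0.68 0 0 -0.03 0 60; 0.17 0.67 0.01 0 -0.02 0 60; 0.17 0.67 0 0.01 -0.02 0 60; 0.18 0.67 0.01 0 -0.02 0.01 60; 0.17 0.67 0 0 -0.02 0 60
len 208 ang 1.3
0 0.36 0 0 0 0 60; 0 0.36 0 0 0 0 60; 0 0.36 0 0 0 0 60; 0 0.36 0 0 0 0 60; 0 0.36 0 0 0 0 60
len 54 ang 0.0
```

Request:
{"op": "drive_tool", "data": {"commands": "0.17 0.67 0.01 0 -0.02 0 60; 0.17 0.67 0.01 0 -0.02 0 60; 0.18 0.67 0.01 0 -0.02 0 60; 0.17 0.67 0.01 0 -0.02 0 60; 0.17 0.67 0.01 0 -0.02 0 60"}}

```text
time_s: 1.87
eef_pos: [444.9, 357.5, 159.3]
tcp_rot: [-1.571, 0.0, 0.219]
contact_force: [-0.2, 0.0, 0.1]
width: 59.6
```

Request:
{"op": "drive_tool", "data": {"commands": "0.18 0.68 0 0 -0.03 0 60; 0.17 0.67 0.01 0 -0.02 0 60; 0.17 0.67 0 0 -0.02 0 60; 0.18 0.67 0.01 0 -0.02 0 60; 0.17 0.67 0 0 -0.02 0 60"}}

```text
time_s: 2.28
eef_pos: [470.2, 364.0, 58.4]
tcp_rot: [-1.571, 0.001, 0.231]
contact_force: [-0.1, 0.4, -0.3]
width: 59.9
```

```bash
python3 - <<'E'
from meas import *
from rig import bot,cams
c,p,d,X=snap(cams,'wrist','2');c,p,d,X=snap(cams,'scene','2')
E
```

```text
(no output)
```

View pics/wrist_2.png

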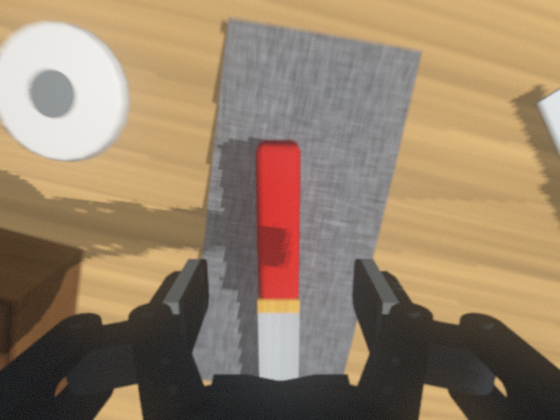

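```bash
python3 - <<'E'
from meas import *
from rig import bot,cams
c=cams.calibration('wrist');s=bot.sense();e=s['eef_pos'];print(e,s['tcp_rot'])
print(proj(c,[[e[0],e[1],29],[e[0],e[1],e[2]]]))
for uv,h in [((278.5,142),29),((279,311),29)]: print(uv,onplane(c,[uv],h).round(1))
E
```

```text
[467.617 362.124  55.392] [-1.573  0.008  0.231]
[[281.763 249.164]
 [281.907 272.281]]
(278.5, 142) [[416.8 348.6  29. ]]
(279, 311) [[501.8 368.7  29. ]]
```

Request:
{"op": "drive_tool", "data": {"commands": "0 0.34 0 0 0 0 60; 0 0.34 0 0 0 0 60; 0 0.34 0 0 0 0 60; 0 0.34 0 0 0 0 60; 0 0.24 0 0 0 0 60"}}

```text
time_s: 2.8
eef_pos: [469.9, 363.7, 10.7]
tcp_rot: [-1.571, 0.001, 0.231]
contact_force: [-0.5, -0.2, -0.2]
width: 60.3
```

```bash
python3 -c "
from h import *
from rig import bot
s=bot.sense();print(s['eef_pos'],s['tcp_rot'],s['contact_force'])"
```

```text
[469.923 363.661  10.681] [-1.571  0.001  0.231] [-0.51  -0.168 -0.189]
```

Request:
{"op": "drive_tool", "data": {"commands": "0 0.13 0 0 0 0 60; 0 0 0 0 0 0 20; 0 0 0 0 0 0 15; 0 0 0 0 0 0 15; 0 0 0 0 0 0 15", "grip_force": 110}}

```text
time_s: 3.22
eef_pos: [471.3, 364.4, 8.9]
tcp_rot: [-1.57, -0.002, 0.231]
contact_force: [1.2, -0.1, -0.4]
width: 19.2
```

Request:
{"op": "drive_tool", "data": {"commands": "0 0 0 0 0 0 15; 0 -0.3 0 0 0 0 15; 0 -0.5 0 0 0 0 15; 0 -0.8 0 0 0 0 15; 0 -1 0 0 0 0 15"}}

```text
time_s: 3.63
eef_pos: [468.3, 362.5, 84.6]
tcp_rot: [-1.572, 0.005, 0.231]
contact_force: [1.1, 0.2, -1.4]
width: 19.9
```

```bash
python3 - <<'E'
from meas import *
from rig import bot,cams
s=bot.sense();print(s['eef_pos'],s['tcp_rot'],s['width'])
c,p,d,X=snap(cams,'wrist','3');c,p,d,X=snap(cams,'scene','3');c,p,d,X=snap(cams,'side','3')
E
```

```text
[468.265 362.538  84.553] [-1.572  0.005  0.231] 19.89005357458954
```

View pics/wrist_3.png

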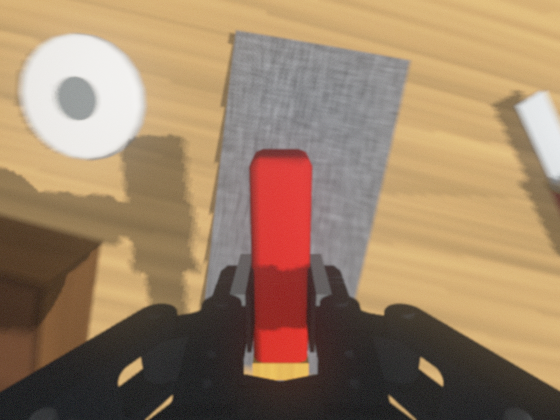

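View pics/scene_3.png

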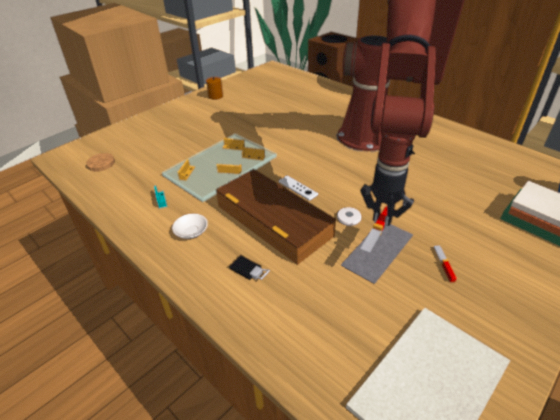

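View pics/side_3.png

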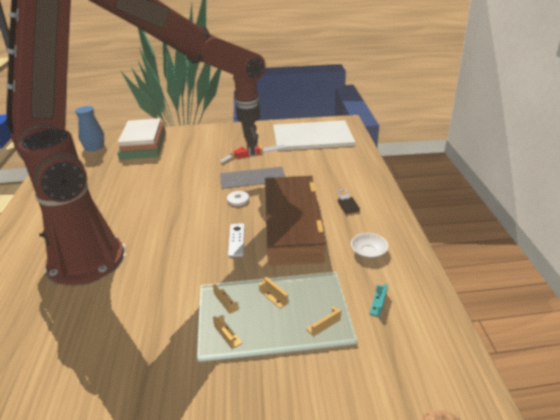

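```bash
python3 - <<'E'
from meas import *
from rig import bot,cams
for n in ['scene','side','wrist']:
    c=cams.calibration(n);z=np.load(f'pics/{n}_3.npz');p,d=z['p'],z['d'];X=full(c,p,d)
    hsv=cv2.cvtColor(p,cv2.COLOR_RGB2HSV);H,S,V=[hsv[...,i] for i in range(3)]
    m=(((H<6)|(H>174))&(S>150)&(V>90)&(X[...,2]>50)&(X[...,2]<140)&(X[...,0]>380)&(X[...,1]>250))
    blobs(c,p,X,m,n+' red',20)
    m=((S<60)&(V>120)&(X[...,2]>70)&(X[...,2]<110)&(X[...,0]>480)&(X[...,0]<700)&(X[...,1]>250))
    for mm,q in blobs(c,p,X,m,n+' blade',15):
        o=q[np.argsort(q[:,0])]; print(o[:3].round(),o[-5:].round(),np.polyfit(q[:,0],q[:,2],1),np.polyfit(q[:,0],q[:,1],1))
for i in range(3): print(bot.sense()['eef_pos'])
E
```

```text
scene red px [382. 217.] 105 z [109.1 112.3 115. ] rect [462.8 361.4] [67.6 20.7] 16.9
scene blade px [371. 240.] 250 z [ 98.2 101.1 103.4] rect [547.2 382. ] [82.6 24.7] 13.0
[[505. 383.  89.]
 [506. 382. 100.]
 [507. 384.  88.]] [[587. 390. 102.]
 [588. 382. 103.]
 [588. 385. 101.]
 [588. 382. 100.]
 [589. 380.  99.]] [ 0.012 94.406] [  0.2   273.101]
side red px [241. 153.] 89 z [ 92.2 106.5 111.8] rect [441.  353.1] [39.6 31.1] 3.0
side blade px [274. 148.] 89 z [ 95.5  98.9 102.9] rect [549.2 381.7] [76.1 33.1] 12.7
[[513. 372.  95.]
 [513. 369. 100.]
 [514. 385.  96.]] [[584. 381.  97.]
 [584. 382. 100.]
 [585. 392.  99.]
 [587. 377.  99.]
 [588. 385.  98.]] [ 0.006 95.702] [  0.183 281.014]
wrist red px [281. 255.] 11493 z [107.6 110.  111.4] rect [461.9 362.1] [82.1 21.6] 13.7
[472.998 365.422  89.765]
[472.998 365.422  89.765]
[472.998 365.422  89.765]
```

Request:
{"op": "drive_tool", "data": {"commands": "0 -0.2 0 0 0 0 15; 0 0 0 0 0 0 15; 0 0 0 0 0 0 15; 0 0 0 0 0 0 15; 0 0 0 0 0 0 15"}}

```text
time_s: 4.2
eef_pos: [469.6, 363.4, 90.6]
tcp_rot: [-1.572, 0.002, 0.231]
contact_force: [-0.0, -0.1, -1.4]
width: 19.5
```

```bash
python3 - <<'E'
from meas import *
from rig import bot,cams
print(bot.sense()['eef_pos'],bot.sense()['time_s'])
for n in ['scene','side','wrist']:
    c,p,d,X=snap(cams,n,'4')
    print(n,bot.sense()['eef_pos'])
    hsv=cv2.cvtColor(p,cv2.COLOR_RGB2HSV);H,S,V=[hsv[...,i] for i in range(3)]
    m=(((H<6)|(H>174))&(S>150)&(V>90)&(X[...,2]>50)&(X[...,2]<140)&(X[...,0]>380)&(X[...,1]>250))
    blobs(c,p,X,m,n+' red',20)
    m=((S<60)&(V>120)&(X[...,2]>70)&(X[...,2]<120)&(X[...,0]>480)&(X[...,0]<700)&(X[...,1]>250))
    for mm,q in blobs(c,p,X,m,n+' blade',15):
        o=q[np.argsort(q[:,0])]; print(o[-5:].round(),np.polyfit(q[:,0],q[:,2],1))
E
```

```text
[469.633 363.376  90.559] 4.2
scene [469.813 363.466  90.76 ]
scene red px [382. 217.] 108 z [102.3 109.5 112.5] rect [460.4 361.8] [67.4 21.5] 12.8
scene blade px [370. 240.] 246 z [ 94.8  97.9 100.6] rect [542.  379.3] [86.1 24.8] 13.7
[[583. 379.  98.]
 [584. 377.  97.]
 [584. 388.  98.]
 [585. 383.  98.]
 [585. 381.  97.]] [ 0.004 95.741]
side [469.957 363.528  90.923]
side red px [240. 154.] 85 z [ 91.3 106.  110.2] rect [437.2 352.3] [38.3 27.6] 14.2
side blade px [273. 149.] 90 z [ 93.6  96.8 100.3] rect [545.7 378.5] [78.3 35. ] 14.3
[[578. 392.  99.]
 [580. 373.  97.]
 [581. 386.  94.]
 [582. 396.  93.]
 [583. 376.  95.]] [ -0.011 102.639]
wrist [470.07  363.636  91.121]
wrist red px [281. 255.] 11467 z [109.  111.3 112.6] rect [459.2 360.2] [82.5 21.7] 13.8
```

```bash
python3 - <<'E'
from h import *
from rig import bot
a=plan(bot,[366,85.5,110],-2,grip=15)
a=plan(bot,[366,85.5,48.5],-2,grip=15,start=a)
E
```

```text
-0.55 -0.06 -0.82 0 0.25 0 15; -0.53 -0.06 -0.84 0 0.26 0 15; -0.5 -0.07 -0.85 0 0.25 0 15; -0.49 -0.06 -0.87 0 0.26 0 15; -0.46 -0.06 -0.87 0 0.25 -0.01 15
-0.43 -0.06 -0.89 0 0.25 0 15; -0.42 -0.06 -0.9 0 0.26 0 15; -0.38 -0.07 -0.91 0 0.25 0 15; -0.37 -0.06 -0.92 0 0.26 0 15; -0.34 -0.06 -0.93 0.01 0.25 0 15
len 298 ang 15.2
0 0.41 0 0 0 0 15; 0 0.41 0 0 0 0 15; 0 0.41 0 0 0 0 15; 0 0.41 0 0 0 0 15; 0 0.41 0 0 0 0 15
len 61 ang 0.0
```

Request:
{"op": "drive_tool", "data": {"commands": "-0.55 -0.06 -0.82 0 0.25 0 15; -0.53 -0.06 -0.84 0 0.26 0 15; -0.5 -0.07 -0.85 0 0.25 0 15; -0.49 -0.06 -0.87 0 0.26 0 15; -0.46 -0.06 -0.87 0 0.25 0 15"}}

```text
time_s: 4.77
eef_pos: [417.6, 223.7, 101.0]
tcp_rot: [-1.571, 0.0, 0.097]
contact_force: [0.4, 0.2, -0.5]
width: 19.4
```

Request:
{"op": "drive_tool", "data": {"commands": "-0.43 -0.06 -0.89 0 0.25 0 15; -0.42 -0.06 -0.9 0 0.26 0 15; -0.38 -0.07 -0.91 0 0.25 0 15; -0.37 -0.06 -0.92 0 0.26 0 15; -0.34 -0.06 -0.93 0 0.25 0 15"}}

```text
time_s: 5.18
eef_pos: [365.6, 84.7, 110.5]
tcp_rot: [-1.571, -0.0, -0.035]
contact_force: [0.3, -0.5, -0.4]
width: 19.6
```

Request:
{"op": "drive_tool", "data": {"commands": "0 0.41 0 0 0 0 15; 0 0.41 0 0 0 0 15; 0 0.41 0 0 0 0 15; 0 0.41 0 0 0 0 15; 0 0.3 0 0 0 0 15"}}

```text
time_s: 5.6
eef_pos: [365.8, 85.6, 51.4]
tcp_rot: [-1.571, 0.001, -0.035]
contact_force: [0.1, -0.6, -1.1]
width: 19.7
```

Request:
{"op": "drive_tool", "data": {"commands": "0 0 0 0 0 0 15; 0 0 0 0 0 0 15; 0 0 0 0 0 0 15; 0 0 0 0 0 0 15; 0 0 0 0 0 0 15"}}

```text
time_s: 6.02
eef_pos: [367.1, 85.9, 52.9]
tcp_rot: [-1.571, -0.002, -0.035]
contact_force: [0.2, -0.7, -1.7]
width: 19.8
```

```bash
cat > kn.py <<'E'
from meas import *
from rig import bot,cams
import sys
tag=sys.argv[1]
print(bot.sense()['eef_pos'],bot.sense()['tcp_rot'],bot.sense()['time_s'])
for n in ['scene','side','wrist']:
    c,p,d,X=snap(cams,n,tag)
    if n!='wrist':cv2.imwrite(f'pics/{n}_{tag}c.png',cv2.resize(p[(150 if n=='scene' else 160):300,180:350,::-1],None,fx=4,fy=4,interpolation=cv2.INTER_CUBIC))
    hsv=cv2.cvtColor(p,cv2.COLOR_RGB2HSV);H,S,V=[hsv[...,i] for i in range(3)]
    m=(((H<6)|(H>174))&(S>150)&(V>90)&(X[...,2]>30)&(X[...,2]<340)&(X[...,0]>280)&(X[...,1]>-50)&(X[...,1]<300))
    blobs(c,p,X,m,n+' red',20)
    m=((S<60)&(V>120)&(X[...,2]>35)&(X[...,2]<320)&(X[...,0]>370)&(X[...,0]<700)&(X[...,1]>30)&(X[...,1]<140))
    for mm,q in blobs(c,p,X,m,n+' blade',15):
        o=q[np.argsort(q[:,0])]; print(o[-5:].round(),np.polyfit(q[:,0],q[:,2],1),np.polyfit(q[:,0],q[:,1],1))
s=bot.sense();print(s['eef_pos'],s['tcp_rot'])
E
python3 kn.py 5
```

```text
[367.054  85.866  52.94 ] [-1.571 -0.002 -0.035] 6.0167
scene red px [334. 115.] 24 z [260.9 267.7 289.6] rect [368.9 118. ] [ 5.5 18.2] 90.0
scene red px [331. 170.] 20 z [52.4 61.7 91.7] rect [345.5 104.9] [53.2 12. ] 31.9
scene red px [320. 173.] 39 z [54.5 71.2 74.6] rect [376.1  86. ] [19.7 28.6] 87.5
scene blade px [328. 125.] 32 z [240.5 245.2 250.1] rect [386.1 111.3] [ 8.9 37.1] 53.5
scene blade px [305. 184.] 142 z [57.8 60.8 63.5] rect [443.8  82.4] [27.5 80.3] 86.0
[[395. 106. 245.]
 [396.  99. 245.]
 [399. 105. 246.]
 [399. 102. 245.]
 [400.  99. 247.]] [  0.008 241.901] [ -0.693 380.014]
[[482.  71.  61.]
 [482.  76.  60.]
 [483.  89.  59.]
 [483.  73.  59.]
 [484.  81.  60.]] [ 0.    60.649] [ -0.041 100.326]
side red px [205. 213.] 94 z [53.7 67.3 73.1] rect [334.5  69.5] [31.6 49.4] 4.7
side red px [224. 212.] 29 z [52.9 66.1 72.5] rect [385.1  76.4] [13.2  9.4] 82.2
side blade px [244. 211.] 149 z [55.7 59.3 61.9] rect [442.5  82.2] [30.2 79. ] 87.4
[[480.  93.  59.]
 [482.  73.  59.]
 [482.  76.  60.]
 [482.  84.  58.]
 [482.  85.  61.]] [-0.009 63.299] [-0.007 83.972]
wrist red px [281. 255.] 11435 z [70.8 73.1 74.4] rect [355.8  85.7] [21.6 82.8] 88.6
[366.668  85.835  52.631] [-1.571 -0.001 -0.035]
```

View pics/side_5c.png

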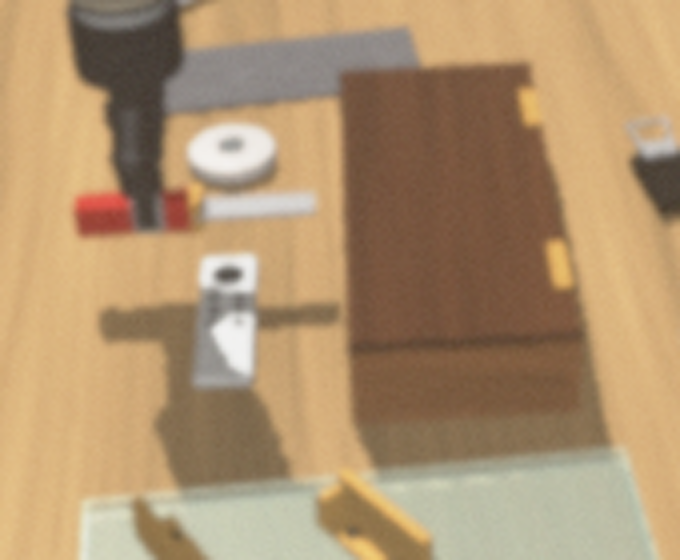

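View pics/wrist_5.png

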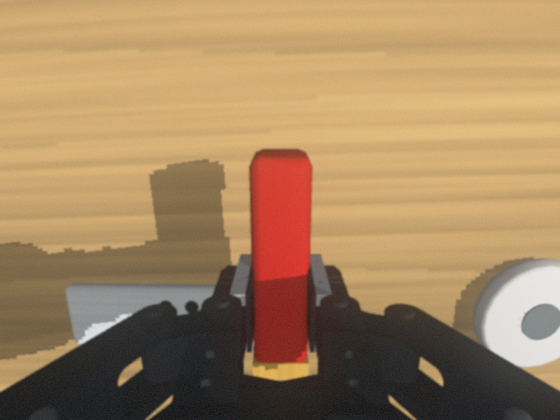

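```bash
python3 - <<'E'
from meas import *
from rig import bot,cams
for n in ['scene','side']:
    c=cams.calibration(n);z=np.load(f'pics/{n}_5.npz');X=full(c,z['p'],z['d'])
    m=(X[...,0]>512)&(X[...,0]<540)&(X[...,1]>50)&(X[...,1]<110)&(X[...,2]>50);print(n,np.median(X[m][:,2]),m.sum())
    m=(X[...,1]>60)&(X[...,1]<100)&(X[...,2]>63)&(X[...,2]<75)&(X[...,0]>490);print(np.sort(X[m][:,0])[[0,3,8,20]])
E
```

```text
scene 67.42599520556018 121
[504.536 505.409 506.351 510.937]
side 65.387921875958 119
[501.577 502.348 504.645 508.877]
```

Request:
{"op": "drive_tool", "data": {"commands": "0 0.13 0 0 0 0 15; 0 0 0 0 0 0 15; 0 0 0 0 0 0 15; 0.25 0 0 0 0 0 15; 0.25 0 0 0 0 0 15"}}

```text
time_s: 6.58
eef_pos: [381.5, 85.3, 48.2]
tcp_rot: [-1.571, 0.0, -0.035]
contact_force: [-0.2, -0.0, -1.0]
width: 19.8
```

```bash
python3 kn.py 6 | grep -v red; python3 -c "
from rig import bot
print(bot.sense()['contact_force'])"
```

```text
[381.523  85.263  48.164] [-1.571  0.    -0.035] 6.5833
scene blade px [327. 128.] 40 z [236.  241.  244.5] rect [393.5 114.8] [ 9.7 44.6] 69.1
scene blade px [302. 187.] 141 z [52.6 56.2 65.9] rect [462.8  81. ] [91.5 30.5] 3.7
[[409. 106. 241.]
 [410. 107. 239.]
 [410. 111. 240.]
 [411. 104. 241.]
 [413. 102. 241.]] [  0.026 230.071] [ -0.327 243.155]
[[502.  86.  66.]
 [503.  99.  65.]
 [507.  98.  67.]
 [508.  87.  69.]
 [508.  95.  70.]] [ 0.049 34.161] [ 0.016 74.869]
side blade px [217. 162.] 35 z [236.6 240.  244.1] rect [387.5  52.3] [33.8  9.3] 6.1
side blade px [217. 166.] 20 z [223.3 225.5 230.2] rect [384.7  54.1] [25.6  8.1] 1.5
side blade px [250. 212.] 154 z [52.8 55.3 58.2] rect [460.2  80.7] [28.3 77.2] 87.6
[[399.  58. 237.]
 [399.  54. 243.]
 [401.  55. 239.]
 [401.  58. 240.]
 [404.  55. 241.]] [ -0.019 247.398] [  0.182 -18.786]
[[390.  55. 228.]
 [392.  56. 224.]
 [393.  53. 229.]
 [395.  54. 228.]
 [397.  59. 225.]] [  0.043 209.761] [ 0.066 29.15 ]
[[498.  71.  55.]
 [498.  70.  60.]
 [499.  82.  55.]
 [499.  89.  53.]
 [499.  92.  55.]] [-0.001 56.097] [-0.018 88.8  ]
wrist blade px [241. 296.] 39 z [85.3 86.6 87.6] rect [373.5  72.4] [2.7 1.9] 49.9
[[374.  73.  87.]
 [374.  73.  87.]
 [374.  72.  87.]
 [374.  72.  85.]
 [375.  73.  86.]] [ -0.207 164.022] [  0.325 -49.005]
[382.669  85.198  48.733] [-1.571 -0.001 -0.035]
[-0.3007448  -0.24266417 -1.04597228]
```

Request:
{"op": "drive_tool", "data": {"commands": "0.2 0 0 0 0 0 15; 0.2 0 0 0 0 0 15; 0.2 0 0 0 0 0 15; 0.2 0 0 0 0 0 15; 0.2 0 0 0 0 0 15"}}

```text
time_s: 7.15
eef_pos: [395.3, 84.4, 43.2]
tcp_rot: [-1.572, 0.038, -0.035]
contact_force: [-34.3, 0.6, 8.4]
width: 19.6
```

Request:
{"op": "drive_tool", "data": {"commands": "0 0 0 0 0 0 15; 0 0 0 0 0 0 15; 0 0 0 0 0 0 15; 0 0 0 0 0 0 15; 0 0 0 0 0 0 15"}}

```text
time_s: 7.57
eef_pos: [395.2, 84.3, 42.8]
tcp_rot: [-1.573, 0.036, -0.034]
contact_force: [-26.1, -0.3, 8.3]
width: 19.6
```

```bash
python3 kn.py 7 | grep -v red
```

```text
[395.211  84.332  42.812] [-1.573  0.036 -0.034] 7.5667
scene blade px [322. 134.] 59 z [215.9 233.4 239.1] rect [411.2 110.7] [18.6 42.5] 87.2
scene blade px [300. 189.] 109 z [49.5 53.8 68.8] rect [472.5  81.2] [80.6 30.4] 7.3
[[429. 105. 237.]
 [431. 107. 235.]
 [431. 104. 237.]
 [431. 100. 233.]
 [432. 105. 235.]] [  0.171 159.48 ] [ -0.31  240.931]
[[504. 100.  66.]
 [506.  90.  70.]
 [507.  94.  68.]
 [507.  87.  69.]
 [511. 101.  71.]] [ 0.13  -5.983] [ 0.036 65.384]
side blade px [222. 163.] 41 z [231.3 234.6 238.7] rect [399.   54.4] [17.7 54.2] 86.8
side blade px [223. 167.] 22 z [218.1 220.4 223.3] rect [399.2  54.1] [11.5 31.5] 87.1
side blade px [253. 213.] 135 z [49.3 52.6 59.2] rect [468.8  80.3] [28.3 73.8] 83.5
[[419.  56. 234.]
 [421.  60. 231.]
 [424.  57. 233.]
 [424.  61. 234.]
 [427.  62. 233.]] [ -0.037 249.423] [-0.018 59.434]
[[407.  53. 221.]
 [410.  59. 218.]
 [410.  53. 219.]
 [412.  58. 218.]
 [415.  56. 220.]] [ -0.071 249.235] [-0.014 59.182]
[[501.  78.  54.]
 [502.  71.  65.]
 [502.  83.  54.]
 [504.  62.  64.]
 [504.  67.  64.]] [ 0.066 21.807] [ -0.062 108.561]
wrist blade px [240. 296.] 49 z [80.  80.7 82.2] rect [386.3  71.3] [3.6 2.3] 47.4
[[388.  71.  80.]
 [388.  72.  80.]
 [388.  71.  80.]
 [388.  72.  81.]
 [388.  72.  80.]] [ -0.41 239.18] [  0.317 -51.419]
[395.194  84.341  42.814] [-1.573  0.036 -0.034]
```

View pics/side_7c.png

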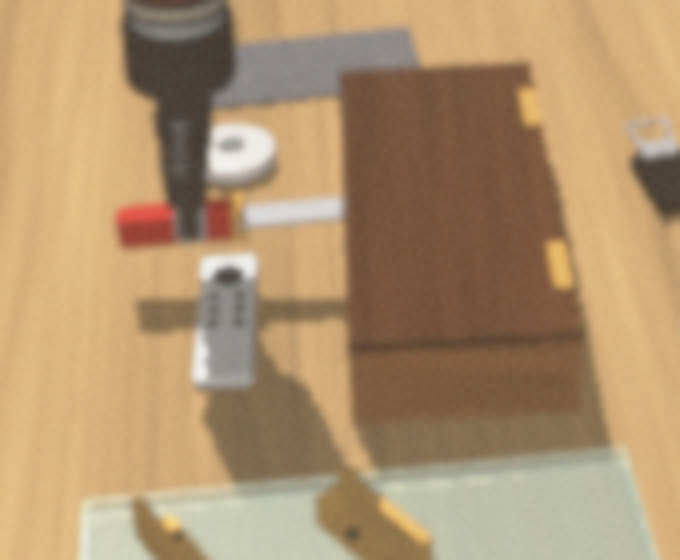

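Request:
{"op": "drive_tool", "data": {"commands": "-0.2 0 0 0 0 0 15; -0.2 0 0 0 0 0 15; -0.3 0 0 0 0 0 15; -0.3 0 0 0 0 0 15; -0.3 0 0 0 0 0 15"}}

```text
time_s: 8.13
eef_pos: [372.7, 85.6, 48.9]
tcp_rot: [-1.571, -0.002, -0.035]
contact_force: [-0.2, 0.5, -1.0]
width: 19.8
```

Request:
{"op": "drive_tool", "data": {"commands": "0 0 0 0 0 0 15; 0 0 0 0 0 0 15; 0 0 0 0 0 0 15; 0 0 0 0 0 0 15; 0 0 0 0 0 0 15"}}

```text
time_s: 8.55
eef_pos: [373.0, 85.5, 48.7]
tcp_rot: [-1.571, -0.001, -0.035]
contact_force: [0.2, 0.6, -0.8]
width: 19.7
```

```bash
python3 kn.py 8
```

```text
[373.046  85.529  48.664] [-1.571 -0.001 -0.035] 8.55
scene red px [333. 118.] 22 z [257.3 264.2 281.2] rect [375.4 118.3] [ 4.4 18.1] 84.7
scene red px [330. 172.] 22 z [45.5 55.3 99. ] rect [358.  108.8] [64.  12.2] 34.8
scene red px [319. 175.] 35 z [48.1 68.3 76. ] rect [381.6  86.5] [19.7 27. ] 87.7
scene blade px [328. 127.] 35 z [235.6 241.4 244.1] rect [388.4 114.2] [ 9.  37.8] 64.9
scene blade px [303. 185.] 137 z [57.6 60.9 65. ] rect [450.2  81.1] [26.6 81.3] 87.5
[[400. 106. 241.]
 [400. 110. 239.]
 [401. 107. 244.]
 [402. 104. 241.]
 [404. 102. 241.]] [ -0.005 242.526] [ -0.475 298.317]
[[489.  86.  65.]
 [489.  82.  63.]
 [489.  78.  61.]
 [490.  87.  62.]
 [490.  71.  62.]] [ 0.052 37.706] [ -0.042 101.407]
side red px [208. 214.] 98 z [46.2 62.  67.5] rect [348.7  71.3] [29.8 53.9] 46.1
side red px [226. 213.] 22 z [50.2 62.2 69.9] rect [390.7  77.1] [ 9.8 15.9] 25.4
side blade px [215. 162.] 20 z [236.8 240.1 243.8] rect [382.9  52. ] [24.2  5.9] 15.4
side blade px [246. 211.] 155 z [54.6 59.4 63.4] rect [448.1  81.7] [30.7 79.8] 89.6
[[386.  55. 240.]
 [389.  53. 241.]
 [391.  56. 239.]
 [392.  52. 244.]
 [394.  58. 241.]] [  0.088 206.77 ] [  0.232 -36.664]
[[485.  89.  61.]
 [487.  76.  60.]
 [488.  78.  61.]
 [488.  81.  63.]
 [488.  87.  63.]] [ 0.048 37.828] [-0.008 83.98 ]
wrist red px [280. 256.] 11517 z [64.6 68.  70.8] rect [361.2  85.5] [21.5 82.2] 87.9
[372.572  85.529  48.383] [-1.571 -0.    -0.035]
```

View pics/wrist_8.png

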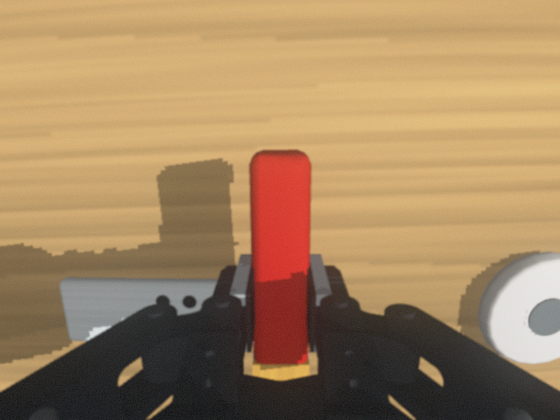

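View pics/scene_8c.png

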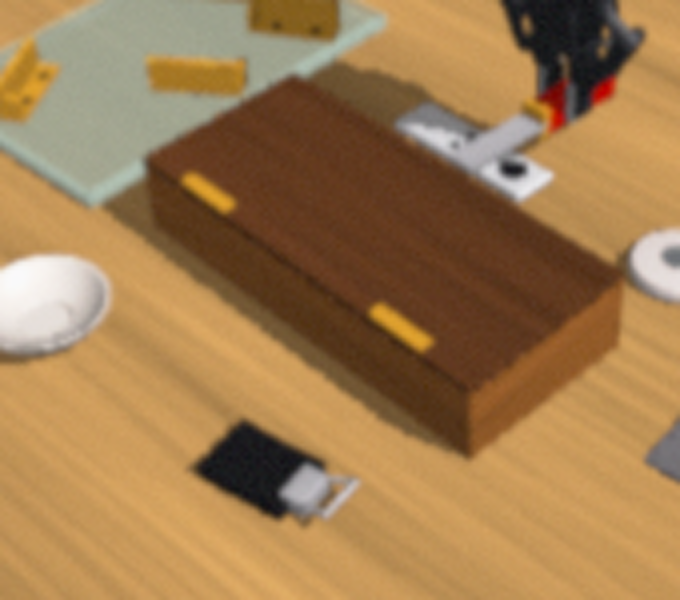

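The blade went 8 mm in and then stopped at 34 N. That matches the end of the divider, which is 58 mm high and stands behind the middle of the slot. I'll re-enter 25 mm to the left and level the knife, which tipped about 3° in the grip.

Request:
{"op": "drive_tool", "data": {"commands": "0 0 0.3 0 0 0.25 15; 0 0 0.3 0 0 0.22 15; 0 0 0.27 0 0 0 15; 0 0 0 0 0 0 15; 0 0 0 0 0 0 15"}}

```text
time_s: 9.12
eef_pos: [373.2, 112.3, 48.2]
tcp_rot: [-1.571, 0.05, -0.033]
contact_force: [-0.5, -0.1, -1.3]
width: 19.6
```

```bash
python3 kn.py 9|grep -v red
```

```text
[373.217 112.325  48.198] [-1.571  0.05  -0.033] 9.1167
scene blade px [310. 190.] 146 z [52.7 56.5 59.5] rect [450.5 108.3] [25.6 81.1] 88.9
[[489. 114.  54.]
 [489.  98.  57.]
 [489. 106.  57.]
 [491. 119.  57.]
 [491. 115.  59.]] [ 0.004 54.769] [ -0.027 121.476]
side blade px [217. 157.] 25 z [235.9 239.1 243.1] rect [387.2  77.7] [33.8  7.5] 11.2
side blade px [246. 207.] 145 z [51.5 55.  58. ] rect [449.4 107.9] [77.8 27.9] 0.2
[[396.  79. 241.]
 [398.  84. 235.]
 [398.  82. 239.]
 [401.  81. 240.]
 [403.  84. 238.]] [ -0.081 270.3  ] [ 0.214 -4.636]
[[486. 109.  54.]
 [486. 118.  52.]
 [486. 115.  57.]
 [488. 102.  52.]
 [488. 101.  57.]] [ 0.003 53.627] [ -0.024 117.863]
[372.789 111.654  48.113] [-1.571  0.05  -0.034]
```

Request:
{"op": "drive_tool", "data": {"commands": "0.25 -0.03 0 0 0 0 15; 0.27 -0.01 0 0 0 0 15; 0.27 -0.01 0 0 0 0 15; 0.27 -0.02 0 0 0 0 15; 0.27 -0.01 0 0 0 0 15"}}

```text
time_s: 9.68
eef_pos: [414.6, 110.1, 48.9]
tcp_rot: [-1.571, 0.048, -0.035]
contact_force: [1.0, -0.6, -1.4]
width: 19.7
```

Request:
{"op": "drive_tool", "data": {"commands": "0 0 0 0 0 0 15; 0 0 0 0 0 0 15; 0 0 0 0 0 0 15; 0 0 0 0 0 0 15; 0 0 0 0 0 0 15"}}

```text
time_s: 10.1
eef_pos: [412.4, 110.3, 48.5]
tcp_rot: [-1.571, 0.05, -0.035]
contact_force: [0.8, -1.3, -1.5]
width: 19.3
```

Request:
{"op": "drive_tool", "data": {"commands": "0 -0.53 0 0 0 0 15; 0.05 -0.43 0 0 0 0 15; 0.09 -0.43 0 0 0 0 15; 0.14 -0.41 0 0 0 0 15; 0.18 -0.4 0 0 0 0 15", "grip_force": 120}}

```text
time_s: 10.52
eef_pos: [427.1, 109.6, 113.2]
tcp_rot: [-1.571, 0.055, -0.035]
contact_force: [-2.0, 0.1, -2.2]
width: 19.1
```

```bash
python3 kn.py 10|grep -v red
```

```text
[427.128 109.585 113.178] [-1.571  0.055 -0.035] 10.5167
scene blade px [317. 119.] 23 z [297.9 303.  307.2] rect [461.5 133.8] [ 6.8 21.3] 52.6
scene blade px [302. 178.] 87 z [116.9 120.6 138.1] rect [499.8 111.8] [72.7 31.7] 14.7
[[467. 128. 302.]
 [467. 125. 304.]
 [468. 128. 306.]
 [469. 133. 308.]
 [469. 127. 303.]] [  0.115 250.015] [ -0.646 431.528]
[[527. 124. 138.]
 [527. 117. 138.]
 [528. 136. 137.]
 [530. 123. 139.]
 [531. 135. 139.]] [ 0.18  33.727] [ 0.167 28.021]
side blade px [235. 132.] 35 z [304.5 307.2 310.7] rect [438.4  78.3] [45.5 14.4] 3.5
side blade px [234. 137.] 24 z [290.5 294.6 297.3] rect [433.8  78.7] [ 9.1 30.8] 83.8
side blade px [262. 186.] 112 z [120.  122.8 139.3] rect [496.8  97.8] [44.7 64. ] 79.9
side blade px [237. 193.] 22 z [108.1 115.8 122.2] rect [426.1  94.8] [16.9 33.5] 83.5
[[453.  78. 309.]
 [456.  76. 307.]
 [456.  81. 307.]
 [458.  81. 307.]
 [461.  87. 304.]] [ -0.056 331.845] [-0.001 77.063]
[[445.  80. 294.]
 [445.  73. 295.]
 [447.  81. 291.]
 [447.  82. 293.]
 [449.  80. 291.]] [ -0.066 322.772] [ -0.103 123.893]
[[525.  74. 138.]
 [525.  77. 139.]
 [525.  80. 140.]
 [526.  87. 140.]
 [526.  93. 139.]] [ 0.076 85.854] [ -0.116 161.502]
[[436.  92. 121.]
 [438.  99. 110.]
 [438.  93. 117.]
 [441. 102. 108.]
 [443. 100. 109.]] [ 0.055 91.797] [ -0.155 160.405]
wrist blade px [250. 198.] 30 z [130.8 131.7 132.8] rect [394.8  99.6] [ 0.2 10.8] 86.8
wrist blade px [241. 297.] 69 z [151.8 153.4 155.6] rect [422.9  97.2] [4.7 2.6] 38.0
[[399.  99. 131.]
 [399.  99. 131.]
 [400.  99. 131.]
 [400.  99. 132.]
 [400.  99. 132.]] [ -0.037 146.576] [ -0.057 122.166]
[[425.  97. 153.]
 [425.  98. 153.]
 [425.  98. 153.]
 [425.  98. 152.]
 [426.  98. 153.]] [ -0.247 257.646] [  0.441 -89.447]
[430.608 109.756 114.45 ] [-1.571  0.047 -0.035]
```

View pics/scene_10c.png

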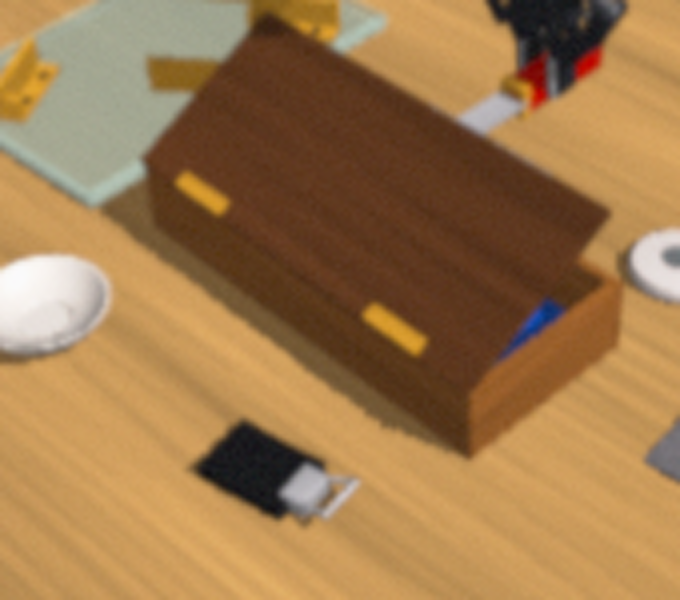

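View pics/side_10c.png

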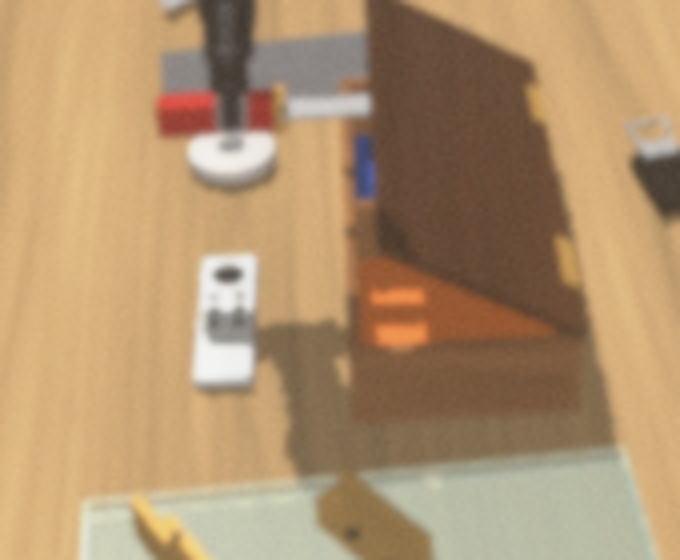

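Request:
{"op": "drive_tool", "data": {"commands": "0.22 -0.38 0 0 0 0 15; 0.26 -0.35 0 0 0 0 15; 0.29 -0.33 0 0 0 0 15; 0.33 -0.29 0 0 0 0 15; 0.36 -0.26 0 0 0 0 15"}}

```text
time_s: 11.08
eef_pos: [476.7, 107.9, 160.8]
tcp_rot: [-1.571, 0.05, -0.035]
contact_force: [-1.3, -0.3, -3.1]
width: 19.3
```

Request:
{"op": "drive_tool", "data": {"commands": "0.38 -0.22 0 0 0 0 15; 0.4 -0.18 0 0 0 0 15; 0.41 -0.13 0 0 0 0 15; 0.43 -0.09 0 0 0 0 15; 0.43 -0.05 0 0 0 0 15"}}

```text
time_s: 11.5
eef_pos: [539.7, 105.8, 177.8]
tcp_rot: [-1.571, 0.049, -0.035]
contact_force: [-2.2, 0.1, -1.7]
width: 19.2
```

```bash
python3 kn.py 11|grep -v red; python3 -c "
import cv2
a=cv2.imread('pics/side_11.png');cv2.imwrite('pics/side_11d.png',cv2.resize(a[80:300,180:380],None,fx=3,fy=2.7))"
```

```text
[539.748 105.798 177.803] [-1.571  0.049 -0.035] 11.5
scene blade px [270. 177.] 143 z [183.3 186.1 188.9] rect [620.6 106.2] [89.2 36.5] 12.2
[[637. 104. 186.]
 [637.  93. 187.]
 [637. 112. 187.]
 [657. 120. 208.]
 [660. 133. 211.]] [  0.042 161.01 ] [ -0.003 105.946]
side blade px [306. 165.] 147 z [182.8 185.5 188.8] rect [619.4 104.3] [42.7 78.5] 88.2
[[658.  84. 194.]
 [658. 102. 184.]
 [658. 103. 190.]
 [659. 105. 186.]
 [659. 124. 181.]] [  0.01 179.34] [ -0.035 122.434]
wrist blade px [241. 296.] 75 z [214.9 216.2 219.6] rect [533.1  92.7] [4.4 2.6] 41.8
[[535.  93. 215.]
 [535.  94. 216.]
 [535.  93. 216.]
 [535.  94. 216.]
 [536.  93. 216.]] [ -0.315 384.057] [   0.543 -197.065]
[540.253 105.754 177.88 ] [-1.571  0.047 -0.035]
```

View pics/side_11d.png

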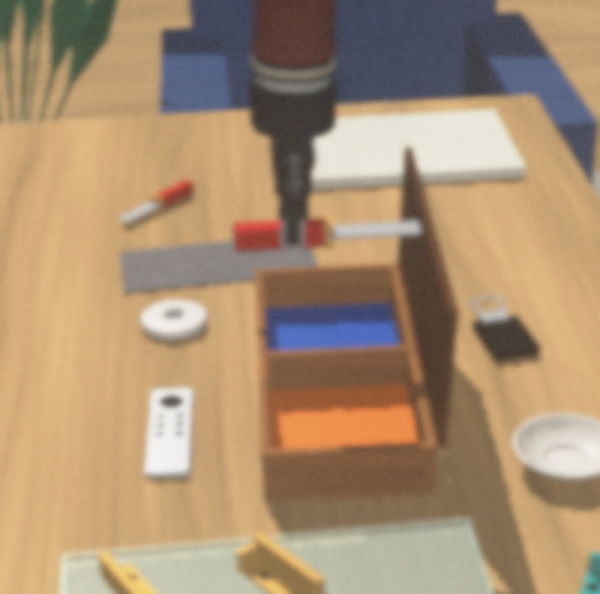

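The lid is now near vertical, with blue on the left and orange on the right. I'll push a little further towards the stop.

Request:
{"op": "drive_tool", "data": {"commands": "0.18 0.01 0 0 0 0 15; 0.18 0.01 0 0 0 0 15; 0.18 0.01 0 0 0 0 15; 0.15 0 0 0 0 0 15; 0 0 0 0 0 0 15"}}

```text
time_s: 12.07
eef_pos: [559.2, 105.2, 174.8]
tcp_rot: [-1.571, 0.05, -0.035]
contact_force: [-1.1, -0.2, -1.4]
width: 19.4
```

```bash
python3 - <<'E'
from meas import *
from rig import bot,cams
s=bot.sense();print(s['eef_pos'],s['contact_force'])
c,p,d,X=snap(cams,'side','12');cv2.imwrite('pics/side_12d.png',cv2.resize(p[80:300,180:380,::-1],None,fx=3,fy=2.7))
# lid plane: dark pts x 620-720, z 80-200
for n in ['side','scene']:
    if n=='scene': c,p,d,X=snap(cams,n,'12')
    hsv=cv2.cvtColor(p,cv2.COLOR_RGB2HSV)
    m=(X[...,0]>630)&(X[...,0]<720)&(X[...,2]>90)&(X[...,2]<200)&(X[...,1]>-70)&(X[...,1]<85)&(hsv[...,2]<110)
    q=X[m];A=np.c_[q[:,2]-60,q[:,1],np.ones(len(q))];k=np.linalg.lstsq(A,q[:,0],rcond=None)[0];print(n,m.sum(),k,90+np.degrees(np.arctan(k[0])))
E
```

```text
[559.241 105.192 174.827] [-1.08  -0.181 -1.41 ]
side 534 [  0.181   0.039 649.298] 100.28397383078268
scene 803 [  0.18    0.039 658.178] 100.22382495380029
```

View pics/side_12d.png

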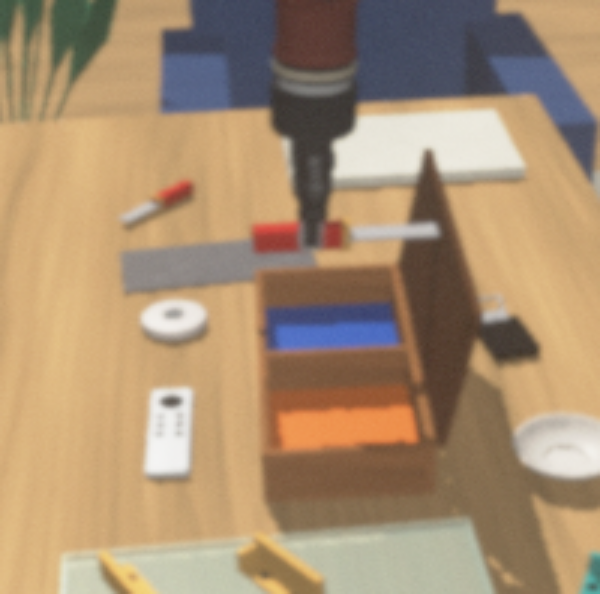

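```bash
python3 - <<'E'
from h import *
from rig import bot
a=plan(bot,[500,115,176],-2,pitch=-2.8,grip=15)
a=plan(bot,[447,365.5,60],4.3,pitch=-2.8,grip=15,start=a)
a=plan(bot,[447,365.5,14],4.3,pitch=-2.8,grip=15,start=a)
E
```

```text
-0.4 0.01 0.05 0 0 0 15; -0.39 0.01 0.05 0 0 0 15; -0.4 0.02 0.05 0 0 0 15; -0.4 0.01 0.06 0 0 0 15; -0.39 0.01 0.05 0 0 -0.01 15
len 60 ang 0.0
-0.19 0.4 0.83 -0.01 -0.1 0 15; -0.18 0.39 0.83 0 -0.11 0 15; -0.16 0.4 0.83 -0.01 -0.1 0 15; -0.16 0.39 0.84 0 -0.11 0 15; -0.15 0.4 0.83 -0.01 -0.1 0 15
-0.15 0.39 0.84 0 -0.11 0 15; -0.13 0.39 0.84 -0.01 -0.1 0 15; -0.12 0.4 0.84 0 -0.11 0 15; -0.11 0.39 0.85 -0.01 -0.1 0 15; -0.11 0.39 0.84 0 -0.11 0 15
len 281 ang 6.3
0.02 0.31 0 0 0 0 15; 0.01 0.3 0 0 0 0 15; 0.02 0.31 0 0 0 0 15; 0.01 0.31 0 0 0 0 15; 0.02 0.3 0 0 0 0 15
len 46 ang 0.0
```

Request:
{"op": "drive_tool", "data": {"commands": "-0.4 0.01 0.05 0 0 0 15; -0.39 0.01 0.05 0 0 0 15; -0.4 0.02 0.05 0 0 0 15; -0.4 0.01 0.06 0 0 0 15; -0.39 0.01 0.05 0 0 0 15"}}

```text
time_s: 12.58
eef_pos: [499.9, 115.1, 176.5]
tcp_rot: [-1.571, 0.048, -0.035]
contact_force: [0.8, 0.0, -0.8]
width: 19.2
```

Request:
{"op": "drive_tool", "data": {"commands": "-0.19 0.4 0.83 0 -0.1 0 15; -0.18 0.39 0.83 0 -0.11 0 15; -0.16 0.4 0.83 0 -0.1 0 15; -0.16 0.39 0.84 0 -0.11 0 15; -0.15 0.4 0.83 0 -0.1 0 15"}}

```text
time_s: 13.0
eef_pos: [473.6, 241.5, 118.4]
tcp_rot: [-1.568, 0.047, 0.02]
contact_force: [1.8, 0.3, -0.7]
width: 19.5
```

Request:
{"op": "drive_tool", "data": {"commands": "-0.15 0.39 0.84 0 -0.11 0 15; -0.13 0.39 0.84 0 -0.1 0 15; -0.12 0.4 0.84 0 -0.11 0 15; -0.11 0.39 0.85 0 -0.1 0 15; -0.11 0.39 0.84 0 -0.11 0 15"}}

```text
time_s: 13.42
eef_pos: [446.8, 367.3, 60.8]
tcp_rot: [-1.565, 0.047, 0.076]
contact_force: [0.5, 0.2, -0.7]
width: 19.7
```

Request:
{"op": "drive_tool", "data": {"commands": "0.02 0.3 0 0 0 0 15; 0.01 0.3 0 0 0 0 15; 0.02 0.3 0 0 0 0 15; 0.01 0.3 0 0 0 0 15; 0 0 0 0 0 0 15"}}

```text
time_s: 13.83
eef_pos: [445.7, 364.0, 22.7]
tcp_rot: [-1.568, 0.052, 0.074]
contact_force: [-0.3, -1.7, -1.4]
width: 19.7
```

```bash
python3 - <<'E'
from meas import *
from rig import bot,cams
s=bot.sense();print(s['eef_pos'],s['tcp_rot'],s['contact_force'])
for n in ['scene','side','wrist']:
    c,p,d,X=snap(cams,n,'13')
    hsv=cv2.cvtColor(p,cv2.COLOR_RGB2HSV);H,S,V=[hsv[...,i] for i in range(3)]
    m=(((H<6)|(H>174))&(S>150)&(V>90)&(X[...,2]<70)&(X[...,0]>350)&(X[...,1]>300)&(X[...,1]<450))
    blobs(c,p,X,m,n+' red',20)
    m=((S<40)&(V>135)&(X[...,2]>15)&(X[...,2]<60)&(X[...,0]>450)&(X[...,0]<700)&(X[...,1]>320)&(X[...,1]<430))
    for mm,q in blobs(c,p,X,m,n+' blade',15):
        o=q[np.argsort(q[:,0])]; print(o[-5:].round(),np.polyfit(q[:,0],q[:,2],1),np.polyfit(q[:,0],q[:,1],1))
s=bot.sense();print(s['eef_pos'],s['tcp_rot'],s['contact_force'])
E
```

```text
[445.71  364.008  22.739] [-1.568  0.052  0.074] [-0.326 -1.703 -1.421]
scene red px [383. 233.] 75 z [28.2 41.7 44.8] rect [445.4 362.9] [50.6 19.7] 9.9
scene blade px [368. 252.] 221 z [27.5 30.3 33.5] rect [524.2 369.5] [81.8 25. ] 4.5
[[563. 367.  30.]
 [563. 377.  29.]
 [563. 371.  32.]
 [563. 365.  32.]
 [564. 380.  33.]] [ 0.001 29.799] [  0.076 329.675]
side red px [235. 171.] 65 z [26.2 37.9 44.6] rect [414.4 355.1] [36.6 24.7] 14.6
side blade px [267. 169.] 92 z [25.9 29.5 33.9] rect [522.7 368.8] [77.2 32.4] 5.7
[[557. 374.  30.]
 [558. 381.  30.]
 [560. 362.  28.]
 [560. 362.  32.]
 [561. 375.  29.]] [-0.006 32.402] [  0.086 322.183]
wrist red px [280. 255.] 11636 z [42.2 44.8 46.1] rect [436.2 363.5] [82.4 21.9] 4.1
[447.436 365.338  25.132] [-1.565  0.049  0.074] [-0.359  1.231 -1.483]
```

View pics/scene_13.png

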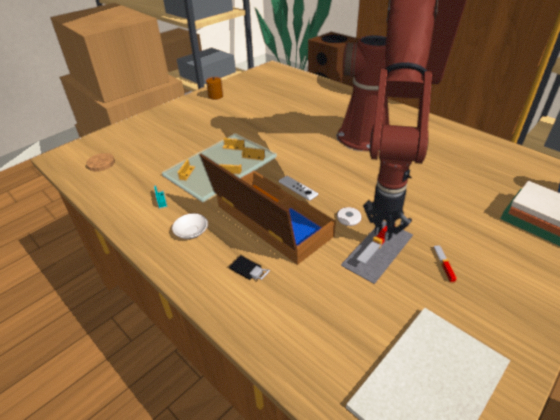

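Request:
{"op": "drive_tool", "data": {"commands": "0 0.2 0 0 0 0 15; 0 0.15 0 0 0 0 15; 0 0.1 0 0 0 0 15; 0 0.03 0 0 0 0 15; 0 0 0 0 0 0 15"}}

```text
time_s: 14.4
eef_pos: [445.8, 365.8, 10.1]
tcp_rot: [-1.566, 0.05, 0.075]
contact_force: [0.1, -0.1, -1.0]
width: 19.2
```

```bash
python3 - <<'E'
from meas import *
from rig import bot,cams
s=bot.sense();print(s['eef_pos'],s['tcp_rot'],s['contact_force'])
c,p,d,X=snap(cams,'wrist','14')
hsv=cv2.cvtColor(p,cv2.COLOR_RGB2HSV);H,S,V=[hsv[...,i] for i in range(3)]
m=(((H<6)|(H>174))&(S>150)&(V>90)&(X[...,2]<70)&(X[...,0]>350)&(X[...,1]>300)&(X[...,1]<450))
blobs(c,p,X,m,' red',20)
E
```

```text
[445.815 365.777  10.084] [-1.566  0.05   0.075] [ 0.115 -0.132 -1.036]
 red px [280. 255.] 11623 z [27.8 30.3 31.7] rect [435.1 364.4] [82.6 22. ] 4.1
```

Request:
{"op": "drive_tool", "data": {"commands": "0 0.04 0 0 0 0 15; 0 0 0 0 0 0 15; 0 0 0 0 0 0 40; 0 0 0 0 0 0 60; 0 0 0 0 0 0 60"}}

```text
time_s: 14.87
eef_pos: [446.5, 366.2, 9.8]
tcp_rot: [-1.565, 0.048, 0.075]
contact_force: [0.0, -1.1, 1.0]
width: 55.0
```

Request:
{"op": "drive_tool", "data": {"commands": "0 -0.3 0 0 0 0 60; 0 -0.7 0 0 0 0 60; 0 -1 0 0 0 0 60; 0 -1 0 0 0 0 70; 0 -1 0 0 0 0 70"}}

```text
time_s: 15.28
eef_pos: [452.0, 365.7, 131.1]
tcp_rot: [-1.565, 0.049, 0.075]
contact_force: [0.4, 0.9, 0.1]
width: 70.0
```

```bash
python3 - <<'E'
from meas import *
from rig import bot,cams
c,p,d,X=snap(cams,'wrist','15')
hsv=cv2.cvtColor(p,cv2.COLOR_RGB2HSV);H,S,V=[hsv[...,i] for i in range(3)]
m=(((H<6)|(H>174))&(S>150)&(V>90)&(X[...,2]<70)&(X[...,0]>350)&(X[...,1]>300)&(X[...,1]<450))
blobs(c,p,X,m,' red',20)
# next view: over tray
a=plan(bot,[400,-200,330],0,grip=70)
E
```

```text
red px [281. 189.] 3420 z [27.2 29.1 30.6] rect [436.  364.6] [81.5 20.5] 4.7
-0.14 -0.26 -0.75 0 0.03 -0.01 70; -0.14 -0.26 -0.74 -0.01 0.03 -0.02 70; -0.14 -0.25 -0.75 0 0.03 -0.01 70; -0.13 -0.26 -0.75 0 0.03 -0.02 70; -0.13 -0.26 -0.75 -0.01 0.02 -0.01 70
-0.13 -0.26 -0.75 0 0.03 -0.02 70; -0.13 -0.26 -0.75 -0.01 0.03 -0.01 70; -0.12 -0.25 -0.75 0 0.03 -0.02 70; -0.12 -0.26 -0.75 0 0.03 -0.01 70; -0.12 -0.26 -0.75 -0.01 0.03 -0.02 70
-0.11 -0.25 -0.76 0 0.03 -0.01 70; -0.12 -0.26 -0.75 0 0.03 -0.01 70; -0.11 -0.26 -0.75 -0.01 0.02 -0.02 70; -0.1 -0.26 -0.76 0 0.03 -0.01 70; -0.11 -0.25 -0.75 -0.01 0.03 -0.02 70
-0.1 -0.26 -0.75 0 0.03 -0.01 70; -0.1 -0.26 -0.76 0 0.03 -0.02 70; -0.1 -0.25 -0.75 -0.01 0.03 -0.01 70; -0.09 -0.26 -0.76 0 0.03 -0.02 70; -0.09 -0.25 -0.75 0 0.03 -0.01 70
-0.09 -0.26 -0.76 -0.01 0.02 -0.02 70; -0.09 -0.25 -0.76 0 0.03 -0.01 70; -0.08 -0.26 -0.75 0 0.03 -0.01 70; -0.08 -0.26 -0.76 -0.01 0.03 -0.02 70; -0.08 -0.25 -0.76 0 0.03 -0.01 70
len 602 ang 4.9
```

View pics/wrist_15.png

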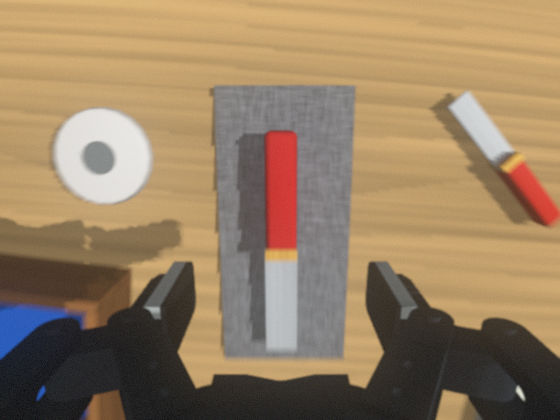

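```bash
python3 - <<'E'
from h import *
from rig import bot
a=plan(bot,[460,-262,330],0,grip=70)
E
```

```text
-0.07 -0.26 -0.84 0 0.03 -0.01 70; -0.06 -0.26 -0.83 -0.01 0.03 -0.02 70; -0.07 -0.27 -0.84 0 0.03 -0.01 70; -0.06 -0.26 -0.83 0 0.03 -0.02 70; -0.05 -0.26 -0.84 -0.01 0.02 -0.01 70
-0.06 -0.26 -0.84 0 0.03 -0.02 70; -0.05 -0.26 -0.84 -0.01 0.03 -0.01 70; -0.04 -0.26 -0.83 0 0.03 -0.02 70; -0.05 -0.26 -0.84 0 0.03 -0.01 70; -0.04 -0.26 -0.84 -0.01 0.03 -0.02 70
-0.04 -0.26 -0.84 0 0.03 -0.01 70; -0.04 -0.26 -0.84 0 0.03 -0.01 70; -0.03 -0.26 -0.83 -0.01 0.02 -0.02 70; -0.03 -0.25 -0.84 0 0.03 -0.01 70; -0.03 -0.26 -0.84 -0.01 0.03 -0.02 70
-0.02 -0.26 -0.84 0 0.03 -0.01 70; -0.02 -0.26 -0.84 0 0.03 -0.02 70; -0.02 -0.26 -0.84 -0.01 0.03 -0.01 70; -0.02 -0.25 -0.84 0 0.03 -0.02 70; -0.01 -0.26 -0.84 0 0.03 -0.01 70
-0.01 -0.26 -0.84 -0.01 0.02 -0.02 70; -0.01 -0.25 -0.84 0 0.03 -0.01 70; 0 -0.26 -0.84 0 0.03 -0.01 70; 0 -0.26 -0.84 -0.01 0.03 -0.02 70; 0 -0.25 -0.84 0 0.03 -0.01 70
len 659 ang 4.9
```

Request:
{"op": "drive_tool", "data": {"commands": "-0.07 -0.26 -0.84 0 0.03 -0.01 70; -0.06 -0.26 -0.83 -0.01 0.03 -0.02 70; -0.07 -0.27 -0.84 0 0.03 -0.01 70; -0.06 -0.26 -0.83 0 0.03 -0.02 70; -0.05 -0.26 -0.84 -0.01 0.02 -0.01 70"}}

```text
time_s: 15.75
eef_pos: [453.2, 239.0, 169.5]
tcp_rot: [-1.568, 0.04, 0.061]
contact_force: [0.9, 0.4, 1.0]
width: 70.1
```

Request:
{"op": "drive_tool", "data": {"commands": "-0.06 -0.26 -0.84 0 0.03 -0.02 70; -0.05 -0.26 -0.84 -0.01 0.03 -0.01 70; -0.04 -0.26 -0.83 0 0.03 -0.02 70; -0.05 -0.26 -0.84 0 0.03 -0.01 70; -0.04 -0.26 -0.84 -0.01 0.03 -0.02 70"}}

```text
time_s: 16.17
eef_pos: [454.3, 113.0, 208.5]
tcp_rot: [-1.571, 0.032, 0.045]
contact_force: [0.5, 0.2, -0.3]
width: 69.9
```

Request:
{"op": "drive_tool", "data": {"commands": "-0.04 -0.26 -0.84 0 0.03 -0.01 70; -0.04 -0.26 -0.84 0 0.03 -0.01 70; -0.03 -0.26 -0.83 -0.01 0.02 -0.02 70; -0.03 -0.25 -0.84 0 0.03 -0.01 70; -0.03 -0.26 -0.84 -0.01 0.03 -0.02 70"}}

```text
time_s: 16.58
eef_pos: [455.2, -12.8, 247.5]
tcp_rot: [-1.574, 0.024, 0.03]
contact_force: [0.4, -0.4, 1.1]
width: 70.0
```

Request:
{"op": "drive_tool", "data": {"commands": "-0.02 -0.26 -0.84 0 0.03 -0.01 70; -0.02 -0.26 -0.84 0 0.03 -0.02 70; -0.02 -0.26 -0.84 -0.01 0.03 -0.01 70; -0.02 -0.25 -0.84 0 0.03 -0.02 70; -0.01 -0.26 -0.84 0 0.03 -0.01 70"}}

```text
time_s: 17.0
eef_pos: [456.3, -138.7, 286.6]
tcp_rot: [-1.575, 0.017, 0.014]
contact_force: [0.7, -0.1, 0.8]
width: 70.3
```

Request:
{"op": "drive_tool", "data": {"commands": "-0.01 -0.26 -0.84 -0.01 0.02 -0.02 70; -0.01 -0.25 -0.84 0 0.03 -0.01 70; 0 -0.26 -0.84 0 0.03 -0.01 70; 0 -0.26 -0.84 -0.01 0.03 -0.02 70; 0 -0.25 -0.84 0 0.03 -0.01 70"}}

```text
time_s: 17.42
eef_pos: [457.5, -264.5, 325.7]
tcp_rot: [-1.578, 0.01, -0.0]
contact_force: [-0.3, 0.2, 0.6]
width: 69.8
```

```bash
cat > br.py <<'E'
from meas import *
from rig import bot,cams
import sys
def bracket(c,p,d,X,out=None):
    hsv=cv2.cvtColor(p,cv2.COLOR_RGB2HSV);H,S,V=[hsv[...,i] for i in range(3)]
    m=(H>14)&(H<30)&(S>150)&(V>60)&(X[...,2]>5.5)&(X[...,2]<60)&(X[...,0]>300)&(X[...,0]<720)&(X[...,1]<-110)&(X[...,1]>-420)
    m=cv2.morphologyEx(m.astype(np.uint8),cv2.MORPH_OPEN,np.ones((2,2)))
    num,l,st,ce=cv2.connectedComponentsWithStats(m)
    for i in range(1,num):
        if st[i,4]<150: continue
        q=X[l==i]; 
        top=q[q[:,2]>29.5]           # long wall top (z 36)
        if len(top)<10: continue
        (cx,cy),(w,h),a=cv2.minAreaRect(top[:,:2].astype(np.float32))
        ang=a if w>h else a+90
        u=np.array([np.cos(np.radians(ang)),np.sin(np.radians(ang))]);n=np.array([-u[1],u[0]])
        t=(q[:,:2]-[cx,cy])@u; s=(q[:,:2]-[cx,cy])@n
        foot=q[:,2]<14; mid=(q[:,2]>18)&(q[:,2]<30.5)
        # side of the foot relative to wall top
        off=abs(s)>9
        side=np.sign(np.median(s[off&(q[:,2]<31)]))
        em=mid&(s*side>9)   # end-wall points
        te=np.median(t[em]) if em.sum()>5 else 0
        end=np.sign(te)
        # end wall dir e=end*u ; wall is on -side*n
        e=end*u; wn=-side*n
        left=(e[0]*wn[1]-e[1]*wn[0])>0
        print('px',ce[i].round(),'walltop c',np.round([cx,cy],1),'LW',np.round(sorted([w,h]),1),'wall ang',round(ang,1),'ztop',round(np.median(top[:,2]),1),'zmin',np.percentile(q[:,2],3).round(1),'end at t',round(te,1),'n',em.sum(),'foot side',side,'->','LEFT' if left else 'RIGHT','enddir',np.round(e,2),'foot centre',np.round(np.array([cx,cy])+side*n*9,1))
if __name__=='__main__':
    tag=sys.argv[1];n=sys.argv[2] if len(sys.argv)>2 else 'wrist'
    s=bot.sense();print(s['eef_pos'],s['tcp_rot'],s['time_s'])
    c,p,d,X=snap(cams,n,tag);bracket(c,p,d,X)
E
python3 br.py 16
```

```text
[ 457.488 -264.5    325.741] [-1.578  0.01  -0.   ] 17.4167
```

View pics/wrist_16.png

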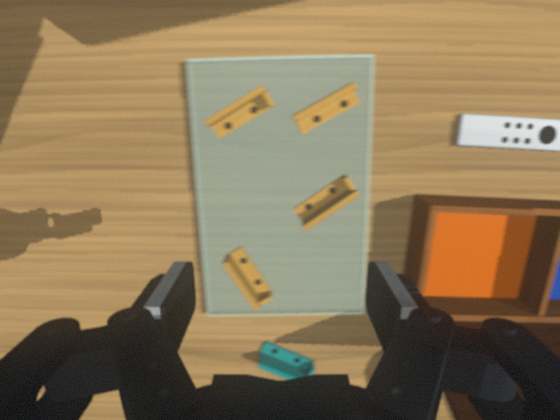

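```bash
python3 - <<'E'
from meas import *
from rig import cams
z=np.load('pics/wrist_16.npz');p,d=z['p'],z['d'];c=cams.calibration('wrist');X=full(c,p,d)
hsv=cv2.cvtColor(p,cv2.COLOR_RGB2HSV)
for u,v in [(240,112),(250,110),(327,107),(325,200),(330,205),(247,276),(280,240)]: print(hsv[v,u],X[v,u])
cv2.imwrite('pics/w16c.png',cv2.resize(p[50:320,180:380,::-1],None,fx=2.9,fy=2.2*1.0,interpolation=cv2.INTER_CUBIC))
E
```

```text
[ 19 146 204] [ 395.609 -322.686   12.154]
[ 19 127 153] [ 393.329 -310.521   11.308]
[ 19 143 210] [ 390.108 -217.052   11.239]
[ 19 126 136] [ 506.636 -216.26    10.197]
[ 19 106 106] [ 510.136 -211.089   22.165]
[ 19 143 191] [ 612.25  -319.95    15.042]
[ 44  31 166] [ 563.305 -274.822    5.92 ]
```

View pics/w16c.png

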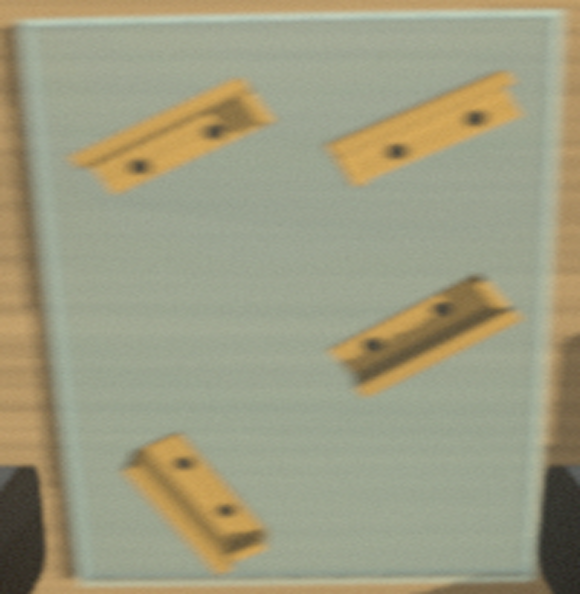

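```bash
sed -i 's/(S>150)&(V>60)/(S>80)\&(V>40)/' br.py; python3 - <<'E'
from br import *
z=np.load('pics/wrist_16.npz');c=cams.calibration('wrist');p,d=z['p'],z['d'];bracket(c,p,d,full(c,p,d))
for n in ['scene','side']:
    c,p,d,X=snap(cams,n,'16');print(n);bracket(c,p,d,X)
E
```

```text
px [328. 109.] walltop c [ 388.  -219.9] LW [24.4 78.8] wall ang 126.9 ztop 37.4 zmin nan end at t -37.1 n 13 foot side -1.0 -> RIGHT enddir [ 0.6 -0.8] foot centre [ 395.2 -214.5]
px [241. 113.] walltop c [ 388.3 -321.6] LW [23.  80.8] wall ang 106.7 ztop 38.0 zmin nan end at t 36.7 n 19 foot side -1.0 -> LEFT enddir [-0.29  0.96] foot centre [ 396.9 -319. ]
px [327. 203.] walltop c [ 512.3 -209. ] LW [25.1 79.2] wall ang 139.0 ztop 37.5 zmin nan end at t -27.3 n 36 foot side 1.0 -> LEFT enddir [ 0.75 -0.66] foot centre [ 506.4 -215.8]
px [248. 279.] walltop c [ 611.7 -315.3] LW [25.  80.6] wall ang 31.3 ztop 38.2 zmin nan end at t 34.6 n 9 foot side 1.0 -> RIGHT enddir [0.85 0.52] foot centre [ 607.  -307.6]
scene
px [245. 149.] walltop c [ 390.6 -261.1] LW [ 47.5 169.3] wall ang 92.4 ztop 33.3 zmin nan end at t 52.8 n 45 foot side 1.0 -> RIGHT enddir [-0.04  1.  ] foot centre [ 381.6 -261.5]
px [186. 171.] walltop c [ 615.6 -308.2] LW [13.6 72.3] wall ang 31.0 ztop 32.4 zmin nan end at t 0 n 4 foot side 1.0 -> RIGHT enddir [0. 0.] foot centre [ 610.9 -300.5]
side
px [274. 293.] walltop c [ 510.6 -204.8] LW [21.8 75.6] wall ang 137.8 ztop 34.6 zmin nan end at t -31.9 n 17 foot side 1.0 -> LEFT enddir [ 0.74 -0.67] foot centre [ 504.6 -211.5]
px [226. 300.] walltop c [ 382.9 -216.5] LW [ 8.5 77.5] wall ang 118.8 ztop 34.5 zmin nan end at t -36.7 n 18 foot side -1.0 -> RIGHT enddir [ 0.48 -0.88] foot centre [ 390.8 -212.1]
px [326. 323.] walltop c [ 613.9 -317.3] LW [ 8.9 78.9] wall ang 33.3 ztop 34.1 zmin nan end at t 36.4 n 11 foot side 1.0 -> RIGHT enddir [0.84 0.55] foot centre [ 609.  -309.8]
px [227. 333.] walltop c [ 387.8 -320.6] LW [ 9.8 74. ] wall ang 120.3 ztop 34.4 zmin nan end at t 37.9 n 17 foot side -1.0 -> LEFT enddir [-0.5   0.86] foot centre [ 395.6 -316.1]
```

```bash
python3 - <<'E'
s=open('br.py').read()
s=s.replace("top=q[q[:,2]>29.5]","zt=np.nanpercentile(q[:,2],97); top=q[(q[:,2]>zt-4.5)&(q[:,2]<zt+3)]")
s=s.replace("mid=(q[:,2]>18)&(q[:,2]<30.5)","mid=(q[:,2]>zt-16)&(q[:,2]<zt-5)")
s=s.replace("em=mid&(s*side>9)","em=mid&(s*side>9)&(abs(t)>30)")
open('br.py','w').write(s)
E
python3 - <<'E'
from br import *
for n in ['wrist','side']:
    print(n);z=np.load(f'pics/{n}_16.npz');c=cams.calibration(n);p,d=z['p'],z['d'];bracket(c,p,d,full(c,p,d))
E
```

```text
wrist
px [329. 109.] walltop c [ 383.9 -214.5] LW [ 8.  76.7] wall ang 118.3 ztop 36.2 zmin nan end at t -35.8 n 53 foot side -1.0 -> RIGHT enddir [ 0.47 -0.88] foot centre [ 391.8 -210.2]
px [242. 113.] walltop c [ 388.5 -316.9] LW [ 6.8 77.5] wall ang 119.3 ztop 36.2 zmin nan end at t 37.1 n 35 foot side -1.0 -> LEFT enddir [-0.49  0.87] foot centre [ 396.3 -312.5]
px [328. 203.] walltop c [ 512.8 -203.5] LW [ 8.7 77.6] wall ang 124.6 ztop 36.3 zmin nan end at t 36.7 n 34 foot side 1.0 -> RIGHT enddir [-0.57  0.82] foot centre [ 505.4 -208.6]
px [249. 279.] walltop c [ 614.7 -315.8] LW [ 8.4 79.4] wall ang 30.3 ztop 36.5 zmin nan end at t 35.8 n 52 foot side 1.0 -> RIGHT enddir [0.86 0.51] foot centre [ 610.1 -308.1]
side
px [274. 293.] walltop c [ 510.7 -204.9] LW [10.1 78.1] wall ang 125.5 ztop 35.1 zmin nan end at t 37.6 n 9 foot side 1.0 -> RIGHT enddir [-0.58  0.81] foot centre [ 503.4 -210.1]
px [226. 300.] walltop c [ 383.  -216.7] LW [ 8.4 76.9] wall ang 118.9 ztop 35.0 zmin nan end at t -36.4 n 15 foot side -1.0 -> RIGHT enddir [ 0.48 -0.88] foot centre [ 390.9 -212.4]
px [326. 323.] walltop c [ 613.3 -317.9] LW [ 8.8 77.3] wall ang 33.7 ztop 34.2 zmin nan end at t 37.3 n 11 foot side 1.0 -> RIGHT enddir [0.83 0.55] foot centre [ 608.3 -310.4]
px [227. 333.] walltop c [ 387.7 -320.7] LW [ 9.4 74. ] wall ang 121.2 ztop 34.7 zmin nan end at t 37.7 n 12 foot side -1.0 -> LEFT enddir [-0.52  0.86] foot centre [ 395.4 -316.1]
```

Wrist and side views agree within 4 mm on the four brackets, with the wall 8 x 78 mm and its top at z 36:
- **Left-hand:** the one at (242,113).
- **Right-hand:** the ones at (329,109), (328,203) and (249,279).
- **Not meant:** the turquoise look-alike at (285,360), outside the tray.

I'll pick the right-hand one at (329,109) first.

```bash
python3 - <<'E'
from h import *
from rig import bot,cams
a=plan(bot,[383.5,-215.5,80],-61.5,grip=40)
a=plan(bot,[383.5,-215.5,14],-61.5,grip=40,start=a)
E
```

```text
-0.16 0.55 0.11 0.01 0.68 0 40; -0.17 0.54 0.1 0.01 0.68 -0.01 40; -0.17 0.55 0.09 0 0.68 0 40; -0.18 0.55 0.08 0.01 0.69 0 40; -0.19 0.55 0.06 0.01 0.68 0 40
-0.19 0.54 0.05 0.01 0.68 -0.01 40; -0.19 0.55 0.03 0 0.68 0 40; -0.2 0.55 0.02 0.01 0.68 0 40; -0.19 0.54 0.01 0.01 0.68 -0.01 40; -0.2 0.55 -0.01 0.01 0.69 0 40
-0.2 0.55 -0.03 0 0.68 0 40; -0.19 0.54 -0.04 0.01 0.68 -0.01 40; -0.19 0.55 -0.05 0.01 0.68 0 40; -0.19 0.55 -0.06 0.01 0.68 0 40; -0.18 0.54 -0.08 0 0.68 -0.01 40
len 262 ang 61.3
0 0.44 0 0 0 0 40; 0 0.44 0 0 0 0 40; 0 0.44 0 0 0 0 40; 0 0.44 0 0 0 0 40; 0 0.44 0 0 0 0.01 40
len 66 ang 0.0
```

Request:
{"op": "drive_tool", "data": {"commands": "-0.16 0.55 0.11 0.01 0.68 0 40; -0.17 0.54 0.1 0.01 0.68 -0.01 40; -0.17 0.55 0.09 0 0.68 0 40; -0.18 0.55 0.08 0.01 0.69 0 40; -0.19 0.55 0.06 0.01 0.68 0 40", "grip_force": 60}}

```text
time_s: 17.98
eef_pos: [432.3, -245.1, 241.6]
tcp_rot: [-1.575, 0.008, -0.36]
contact_force: [0.2, -0.4, -0.1]
width: 39.6
```

Request:
{"op": "drive_tool", "data": {"commands": "-0.19 0.54 0.05 0.01 0.68 -0.01 40; -0.19 0.55 0.03 0 0.68 0 40; -0.2 0.55 0.02 0.01 0.68 0 40; -0.19 0.54 0.01 0.01 0.68 -0.01 40; -0.2 0.55 -0.01 0.01 0.69 0 40"}}

```text
time_s: 18.4
eef_pos: [407.5, -228.6, 160.0]
tcp_rot: [-1.574, 0.005, -0.717]
contact_force: [0.1, 0.5, 0.0]
width: 40.3
```

Request:
{"op": "drive_tool", "data": {"commands": "-0.2 0.55 -0.03 0 0.68 0 40; -0.19 0.54 -0.04 0.01 0.68 -0.01 40; -0.19 0.55 -0.05 0.01 0.68 0 40; -0.19 0.55 -0.06 0.01 0.68 0 40; -0.18 0.54 -0.08 0 0.68 -0.01 40"}}

```text
time_s: 18.82
eef_pos: [382.5, -212.2, 78.3]
tcp_rot: [-1.572, 0.002, -1.073]
contact_force: [0.2, -1.3, -0.6]
width: 39.6
```

```bash
python3 br.py 17
```

```text
[ 382.479 -212.175   78.268] [-1.572  0.002 -1.073] 18.8167
px [293. 228.] walltop c [ 382.6 -213.1] LW [ 7.4 79. ] wall ang 118.8 ztop 36.2 zmin nan end at t -35.3 n 249 foot side -1.0 -> RIGHT enddir [ 0.48 -0.88] foot centre [ 390.5 -208.8]
px [457. 280.] walltop c [ 500.6 -188.4] LW [ 8.2 45.6] wall ang 125.6 ztop 36.1 zmin nan end at t 0 n 0 foot side 1.0 -> RIGHT enddir [-0.  0.] foot centre [ 493.3 -193.7]
px [234. 345.] walltop c [ 384.8 -274.6] LW [5.6 6.9] wall ang 115.6 ztop 27.6 zmin nan end at t 0 n 3 foot side 1.0 -> RIGHT enddir [-0.  0.] foot centre [ 376.7 -278.4]
```

View pics/wrist_17.png

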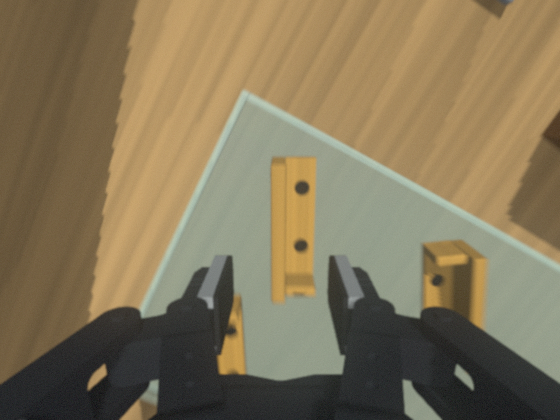

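Request:
{"op": "drive_tool", "data": {"commands": "0 0.6 0 0 0 0 36; 0 0.6 0 0 0 0 36; 0 0.5 0 0 0 0 36; 0 0.3 0 0 0 0 36; 0 0.16 0 0 0 0 36"}}

```text
time_s: 19.28
eef_pos: [382.2, -212.5, 13.3]
tcp_rot: [-1.573, 0.003, -1.069]
contact_force: [-0.5, 0.3, 0.4]
width: 36.1
```

Request:
{"op": "drive_tool", "data": {"commands": "0 0 0 0 0 0 36; 0 0 0 0 0 0 15; 0 0 0 0 0 0 3; 0 0 0 0 0 0 3; 0 0 0 0 0 0 3"}}

```text
time_s: 19.7
eef_pos: [383.9, -214.5, 15.4]
tcp_rot: [-1.571, -0.001, -1.07]
contact_force: [0.4, -0.3, 3.8]
width: 6.7
```

Request:
{"op": "drive_tool", "data": {"commands": "0 0 0 0 0 0 3; 0 -0.3 0 0 0 0 3; 0 -0.7 0 0 0 0 3; 0 -1 0 0 0 0 3; 0 -1 0 0 0 0 3"}}

```text
time_s: 20.12
eef_pos: [381.5, -212.7, 104.3]
tcp_rot: [-1.573, 0.005, -1.07]
contact_force: [1.1, -1.1, 0.8]
width: 6.4
```

```bash
python3 - <<'E'
from meas import *
from rig import bot,cams
s=bot.sense();print(s['eef_pos'],s['tcp_rot'],s['width'],s['contact_force'])
c,p,d,X=snap(cams,'wrist','18');c,p,d,X=snap(cams,'side','18')
# pads
hsv=cv2.cvtColor(p,cv2.COLOR_RGB2HSV);H,S,V=[hsv[...,i] for i in range(3)]
m=(S>150)&(H<16)&(X[...,2]>3)&(X[...,2]<25)&(X[...,0]>480)&(X[...,1]>-120)&(X[...,1]<260)
blobs(c,p,X,m&(V>150),'orange'); 
m=(S>120)&(H>100)&(H<130)&(X[...,2]>3)&(X[...,2]<25)&(X[...,0]>480)&(X[...,1]>-120)&(X[...,1]<260)
blobs(c,p,X,m,'blue')
E
```

```text
[ 381.54  -212.664  104.337] [-1.573  0.005 -1.07 ] 6.3554672396786565 [ 1.101 -1.112  0.762]
orange px [294. 234.] 1018 z [ 5.5  8.9 12.8] rect [576.5  21.9] [109.7 133. ] 86.4
blue px [291. 203.] 321 z [ 4.9  8.7 12.3] rect [585.  181.7] [ 54.2 124.5] 83.0
```

View pics/wrist_18.png

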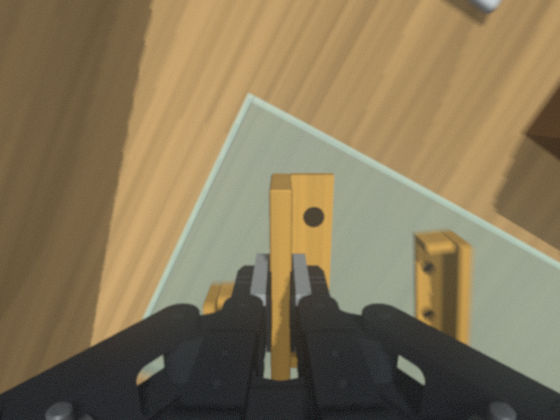

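View pics/side_18.png

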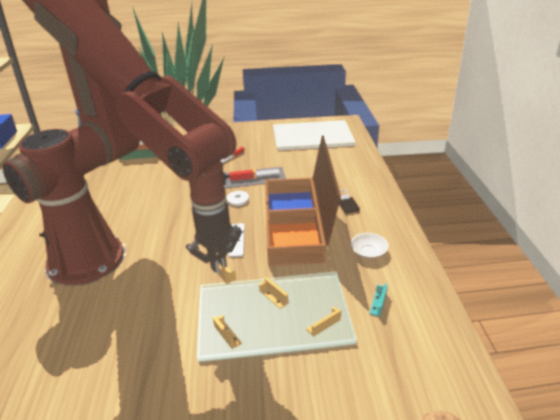

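```bash
python3 - <<'E'
from h import *
from rig import bot,cams
a=plan(bot,[574,-53,125],-2,grip=3)
a=plan(bot,[574,-53,40],-2,grip=3,start=a)
E
```

```text
-0.18 -0.05 0.81 0 -0.99 0.01 3; -0.09 -0.05 0.82 0 -0.99 0.01 3; -0.01 -0.05 0.83 0 -0.99 0.01 3; 0.08 -0.05 0.83 0.01 -0.98 0.01 3; 0.16 -0.05 0.81 0 -0.99 0.01 3
0.25 -0.05 0.79 0 -0.99 0.01 3; 0.33 -0.05 0.77 0 -0.99 0.01 3; 0.4 -0.05 0.72 0 -0.99 0 3; 0.48 -0.05 0.68 0 -0.99 0.01 3; 0.54 -0.05 0.62 0.01 -0.99 0.01 3
len 249 ang 59.3
0 0.57 0 0 0 0 3; 0 0.56 0 0 0 0 3; 0 0.57 0 0 0 0 3; 0 0.56 0 0 0 0 3; 0 0.57 0 0 0 0 3
len 85 ang 0.0
```

Request:
{"op": "drive_tool", "data": {"commands": "-0.18 -0.05 0.81 0 -0.99 0.01 3; -0.09 -0.05 0.82 0 -0.99 0.01 3; -0.01 -0.05 0.83 0 -0.99 0.01 3; 0.08 -0.05 0.83 0 -0.98 0.01 3; 0.16 -0.05 0.81 0 -0.99 0.01 3"}}

```text
time_s: 20.63
eef_pos: [476.5, -130.8, 110.8]
tcp_rot: [-1.57, 0.009, -0.548]
contact_force: [-0.2, 0.1, -0.2]
width: 6.4
```

Request:
{"op": "drive_tool", "data": {"commands": "0.25 -0.05 0.79 0 -0.99 0.01 3; 0.33 -0.05 0.77 0 -0.99 0.01 3; 0.4 -0.05 0.72 0 -0.99 0 3; 0.48 -0.05 0.68 0 -0.99 0.01 3; 0.54 -0.05 0.62 0 -0.99 0.01 3"}}

```text
time_s: 21.05
eef_pos: [570.4, -49.4, 117.8]
tcp_rot: [-1.565, 0.012, -0.029]
contact_force: [0.6, -0.8, -0.3]
width: 6.5
```

```bash
python3 - <<'E'
from meas import *
from rig import bot,cams
s=bot.sense();print(s['eef_pos'],s['tcp_rot'],s['width'],s['joint_pos'])
c,p,d,X=snap(cams,'wrist','19');c,p,d,X=snap(cams,'side','19');cv2.imwrite('pics/side_19d.png',cv2.resize(p[120:300,220:380,::-1],None,fx=4,fy=3.3))
E
```

```text
[570.359 -49.365 117.769] [-1.565  0.012 -0.029] 6.512423737094221 [-0.211  0.237  1.818  0.004  1.099 -1.754]
```

View pics/wrist_19.png

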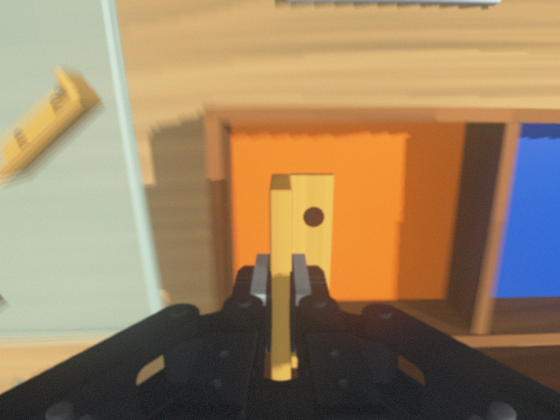

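View pics/side_19d.png

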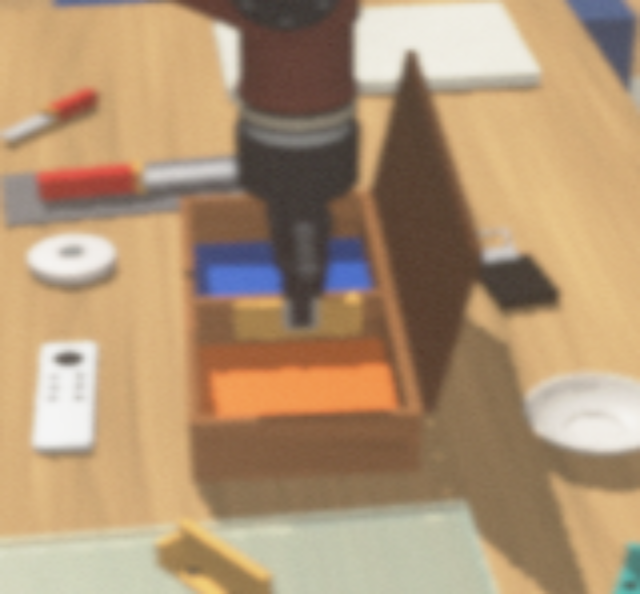

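```bash
python3 - <<'E'
from meas import *
from rig import bot,cams
c=cams.calibration('wrist')
for uv,z in [((230,200),60),((205,200),60),((493,300),60),((460,200),11),((340,122),11),((340,107),60),((340,120),60)]: print(uv,z,onplane(c,[uv],z).round(1))
plan(bot,[574,-52,24],-2,grip=3)
E
```

```text
(230, 200) 60 [[554.8 -76.6  60. ]]
(205, 200) 60 [[554.4 -90.8  60. ]]
(493, 300) 60 [[625.3  84.4  60. ]]
(460, 200) 11 [[572.4  80.9  11. ]]
(340, 122) 11 [[515.6  -6.3  11. ]]
(340, 107) 60 [[505.6 -14.5  60. ]]
(340, 120) 60 [[512.4 -14.5  60. ]]
0.02 0.63 -0.03 -0.01 0.01 -0.02 3; 0.01 0.63 -0.02 -0.01 0.01 -0.01 3; 0.01 0.63 -0.03 -0.01 0.01 -0.02 3; 0.01 0.63 -0.03 -0.02 0 -0.01 3; 0.02 0.64 -0.02 -0.01 0.01 -0.02 3
len 95 ang 0.6
```

Request:
{"op": "drive_tool", "data": {"commands": "0.02 0.6 -0.01 -0.01 0.01 -0.02 3; 0.01 0.6 0 -0.01 0.01 -0.01 3; 0.01 0.6 -0.01 -0.01 0.01 -0.02 3; 0.01 0.6 0 -0.02 0 -0.01 3; 0.02 0.6 -0.01 -0.01 0.01 -0.02 3"}}

```text
time_s: 21.57
eef_pos: [570.5, -51.5, 27.2]
tcp_rot: [-1.572, 0.003, -0.04]
contact_force: [0.6, 0.0, -1.3]
width: 6.5
```

Request:
{"op": "drive_tool", "data": {"commands": "0 0.05 0 0 0 0 3; 0 0 0 0 0 0 3; 0 0 0 0 0 0 3; 0 0 0 0 0 0 3; 0 0 0 0 0 0 3"}}

```text
time_s: 21.98
eef_pos: [573.2, -51.6, 28.8]
tcp_rot: [-1.572, -0.001, -0.039]
contact_force: [0.2, 0.6, -0.6]
width: 6.8
```

```bash
python3 - <<'E'
from meas import *
from rig import bot,cams
s=bot.sense();print(s['eef_pos'],s['tcp_rot'],s['width'],s['contact_force'])
c,p,d,X=snap(cams,'wrist','20')
E
```

```text
[573.191 -51.564  28.809] [-1.572 -0.001 -0.039] 6.8220844731203805 [ 0.155  0.607 -0.635]
```

View pics/wrist_20.png

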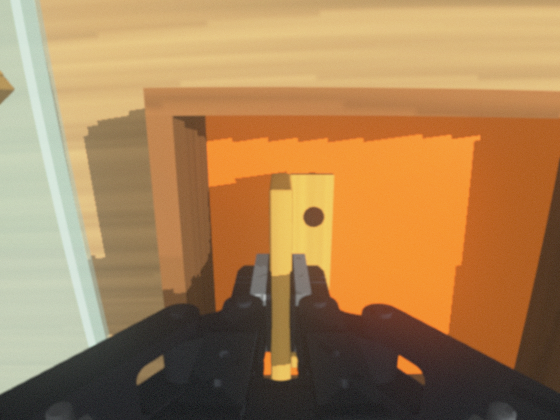

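Request:
{"op": "drive_tool", "data": {"commands": "0 0.12 0 0 0 0 3; 0 0.1 0 0 0 0 3; 0 0 0 0 0 0 3; 0 0 0 0 0 0 20; 0 0 0 0 0 0 20"}}

```text
time_s: 22.45
eef_pos: [572.3, -51.2, 20.9]
tcp_rot: [-1.572, 0.001, -0.039]
contact_force: [1.0, -0.1, -0.6]
width: 20.1
```

Request:
{"op": "drive_tool", "data": {"commands": "0 0 0 0 0 0 20; 0 -0.4 0 0 0 0 20; 0 -0.8 0 0 0 0 20; 0 -1 0 0 0 0 20; 0 -1 0 0 0 0 30"}}

```text
time_s: 22.87
eef_pos: [571.3, -50.9, 117.4]
tcp_rot: [-1.572, 0.003, -0.039]
contact_force: [0.2, 0.5, 0.5]
width: 29.3
```

```bash
python3 - <<'E'
from meas import *
from rig import bot,cams
s=bot.sense();print(s['eef_pos'],s['tcp_rot'],s['width'],s['contact_force'])
c,p,d,X=snap(cams,'wrist','21')
plan(bot,[458,-264,300],-57,grip=60)
E
```

```text
[571.264 -50.885 117.414] [-1.572  0.003 -0.039] 29.3468308468487 [0.228 0.525 0.536]
-0.24 -0.39 -0.48 0 0.61 0.01 60; -0.21 -0.39 -0.5 0 0.61 0 60; -0.18 -0.39 -0.51 0 0.61 0.01 60; -0.15 -0.39 -0.52 0 0.61 0.01 60; -0.11 -0.38 -0.53 -0.01 0.6 0 60
-0.08 -0.39 -0.53 0 0.61 0.01 60; -0.05 -0.39 -0.54 0 0.61 0.01 60; -0.01 -0.39 -0.54 0 0.61 0 60; 0.03 -0.39 -0.54 0 0.61 0.01 60; 0.05 -0.38 -0.54 0 0.61 0.01 60
0.09 -0.39 -0.53 0 0.61 0 60; 0.13 -0.39 -0.52 0 0.61 0.01 60; 0.15 -0.39 -0.52 0 0.6 0 60; 0.19 -0.39 -0.51 -0.01 0.61 0.01 60; 0.23 -0.38 -0.49 0 0.61 0.01 60
len 299 ang 54.8
```

View pics/wrist_21.png

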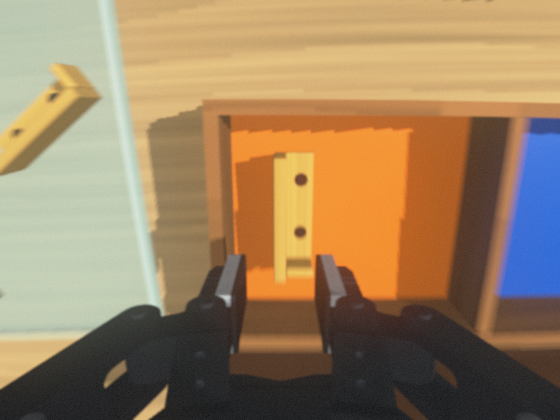

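First bracket is upright in orange. Next is the right-hand one at the middle right.

```bash
python3 - <<'E'
from h import *
from rig import bot,cams
plan(bot,[511.8,-204,90],-55.2,grip=36)
E
```

```text
-0.2 0.12 -0.51 0 0.88 0.01 36; -0.15 0.11 -0.54 0 0.89 0.01 36; -0.1 0.12 -0.54 0 0.88 0.01 36; -0.04 0.12 -0.55 -0.01 0.88 0.01 36; 0 0.12 -0.55 0 0.89 0.01 36
0.05 0.12 -0.55 0 0.88 0.01 36; 0.1 0.11 -0.54 0 0.88 0.01 36; 0.16 0.12 -0.53 0 0.89 0.01 36; 0.2 0.12 -0.51 0 0.88 0.01 36; 0.25 0.12 -0.49 -0.01 0.88 0.01 36
len 169 ang 53.0
```

Request:
{"op": "drive_tool", "data": {"commands": "-0.2 0.12 -0.51 0 0.88 0.01 36; -0.15 0.11 -0.54 0 0.89 0.01 36; -0.1 0.12 -0.54 0 0.88 0.01 36; -0.04 0.12 -0.55 0 0.88 0.01 36; 0 0.12 -0.55 0 0.89 0.01 36"}}

```text
time_s: 23.33
eef_pos: [539.5, -127.9, 99.7]
tcp_rot: [-1.573, 0.005, -0.506]
contact_force: [-0.9, -0.1, 0.3]
width: 35.8
```

Request:
{"op": "drive_tool", "data": {"commands": "0.05 0.12 -0.55 0 0.88 0.01 36; 0.1 0.11 -0.54 0 0.88 0.01 36; 0.16 0.12 -0.53 0 0.89 0.01 36; 0.2 0.12 -0.51 0 0.88 0.01 36; 0.25 0.12 -0.49 0 0.88 0.01 36"}}

```text
time_s: 23.75
eef_pos: [506.9, -203.9, 82.1]
tcp_rot: [-1.577, 0.008, -0.968]
contact_force: [-0.5, 0.7, 0.8]
width: 36.1
```

```bash
python3 br.py 22
```

```text
[ 506.852 -203.917   82.054] [-1.577  0.008 -0.968] 23.75
px [274. 223.] walltop c [ 511.3 -202.9] LW [ 6.9 80.7] wall ang 125.3 ztop 36.2 zmin nan end at t 37.6 n 275 foot side 1.0 -> RIGHT enddir [-0.58  0.82] foot centre [ 503.9 -208.1]
px [ 32. 260.] walltop c [ 387.8 -316.1] LW [10.2 80.4] wall ang 119.1 ztop 35.6 zmin nan end at t 38.1 n 327 foot side -1.0 -> LEFT enddir [-0.49  0.87] foot centre [ 395.7 -311.7]
```

View pics/wrist_22.png

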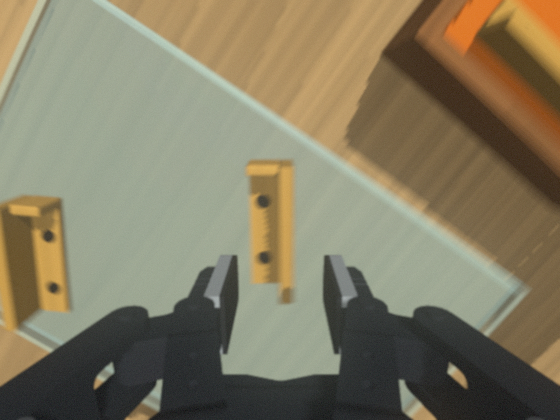

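```bash
python3 - <<'E'
from h import *
from rig import bot,cams
print(bot.sense()['eef_pos'])
plan(bot,[510.8,-203.2,14],-55,grip=36)
E
```

```text
[ 505.523 -206.204   81.354]
0.01 0.45 0.04 0.02 -0.02 -0.02 36; 0 0.45 0.05 0.01 -0.03 -0.01 36; 0.01 0.45 0.04 0.02 -0.02 -0.02 36; 0 0.45 0.04 0.01 -0.02 -0.01 36; 0.01 0.44 0.04 0.02 -0.03 -0.02 36
len 68 ang 1.0
```

Request:
{"op": "drive_tool", "data": {"commands": "0 0.45 0.03 0.01 -0.02 -0.02 36; 0 0.45 0.03 0.01 -0.03 -0.01 36; 0 0.45 0.03 0.01 -0.02 -0.02 36; 0 0.45 0.02 0.01 -0.02 -0.01 36; 0 0.4 0.02 0.01 -0.03 -0.02 36"}}

```text
time_s: 24.22
eef_pos: [510.0, -200.5, 15.4]
tcp_rot: [-1.571, 0.0, -0.95]
contact_force: [-0.5, -0.2, 0.1]
width: 36.2
```

Request:
{"op": "drive_tool", "data": {"commands": "0 0 0 0 0 0 36; 0 0 0 0 0 0 36; 0 0 0 0 0 0 36; 0 0 0 0 0 0 36; 0 0 0 0 0 0 36"}}

```text
time_s: 24.63
eef_pos: [510.8, -201.2, 16.8]
tcp_rot: [-1.571, -0.002, -0.951]
contact_force: [-0.3, 0.5, 0.4]
width: 35.9
```

Request:
{"op": "drive_tool", "data": {"commands": "0 0.07 0 0 0 0 36; 0 0 0 0 0 0 15; 0 0 0 0 0 0 3; 0 0 0 0 0 0 3; 0 0 0 0 0 0 3"}}

```text
time_s: 25.05
eef_pos: [510.1, -200.9, 13.8]
tcp_rot: [-1.571, -0.0, -0.951]
contact_force: [-0.5, 1.1, -0.0]
width: 6.4
```

Request:
{"op": "drive_tool", "data": {"commands": "0 0 0 0 0 0 3; 0 -0.3 0 0 0 0 3; 0 -0.8 0 0 0 0 3; 0 -1 0 0 0 0 3; 0 -1 0 0 0 0 3"}}

```text
time_s: 25.47
eef_pos: [508.7, -200.1, 106.8]
tcp_rot: [-1.573, 0.003, -0.951]
contact_force: [0.5, -0.8, -1.0]
width: 6.7
```

```bash
python3 - <<'E'
from meas import *
from rig import bot,cams
s=bot.sense();print(s['eef_pos'],s['tcp_rot'],s['width'],s['contact_force'])
c,p,d,X=snap(cams,'wrist','23')
plan(bot,[576,42,115],-2,grip=3)
E
```

```text
[ 508.673 -200.097  106.754] [-1.573  0.003 -0.951] 6.702368652525546 [ 0.527 -0.784 -1.034]
-0.54 0 0.64 0 -0.87 0.01 3; -0.48 -0.01 0.69 0 -0.88 0.01 3; -0.42 0 0.73 0 -0.87 0.01 3; -0.35 0 0.77 0 -0.88 0.01 3; -0.27 -0.01 0.8 0 -0.87 0 3
-0.21 0 0.81 0 -0.88 0.01 3; -0.12 0 0.83 0 -0.87 0.01 3; -0.05 0 0.85 0 -0.88 0.01 3; 0.02 -0.01 0.84 0 -0.87 0.01 3; 0.11 0 0.83 0.01 -0.88 0.01 3
len 252 ang 52.5
```

View pics/wrist_23.png

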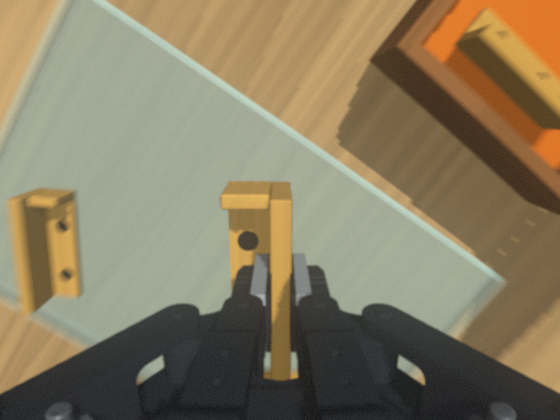

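Request:
{"op": "drive_tool", "data": {"commands": "-0.54 0 0.64 0 -0.87 0.01 3; -0.48 -0.01 0.69 0 -0.88 0.01 3; -0.42 0 0.73 0 -0.87 0.01 3; -0.35 0 0.77 0 -0.88 0.01 3; -0.27 -0.01 0.8 0 -0.87 0 3"}}

```text
time_s: 25.93
eef_pos: [541.2, -77.3, 107.4]
tcp_rot: [-1.57, 0.005, -0.489]
contact_force: [-0.3, -0.5, -0.8]
width: 6.5
```

Request:
{"op": "drive_tool", "data": {"commands": "-0.21 0 0.81 0 -0.88 0.01 3; -0.12 0 0.83 0 -0.87 0.01 3; -0.05 0 0.85 0 -0.88 0.01 3; 0.02 -0.01 0.84 0 -0.87 0.01 3; 0.11 0 0.83 0 -0.88 0.01 3"}}

```text
time_s: 26.35
eef_pos: [572.4, 45.1, 107.9]
tcp_rot: [-1.567, 0.009, -0.03]
contact_force: [1.1, 0.2, -0.5]
width: 6.5
```

Request:
{"op": "drive_tool", "data": {"commands": "0 0.3 0 0 0 0 3; 0 0.6 0 0 0 0 3; 0 0.6 0 0 0 0 3; 0 0.6 0 0 0 0 3; 0 0.3 0 0 0 0 3"}}

```text
time_s: 26.77
eef_pos: [569.5, 43.8, 33.2]
tcp_rot: [-1.567, 0.014, -0.035]
contact_force: [-0.9, 0.6, -1.2]
width: 6.5
```

```bash
python3 - <<'E'
from meas import *
from rig import bot,cams
s=bot.sense();print(s['eef_pos'],s['tcp_rot'],s['width'],s['contact_force'])
c,p,d,X=snap(cams,'wrist','24')
plan(bot,[575,42,22],-2,grip=3)
E
```

```text
[569.531  43.839  33.165] [-1.567  0.014 -0.035] 6.451756411142575 [-0.925  0.593 -1.238]
0.04 0.07 -0.01 -0.01 0 -0.03 3; 0.05 0.06 -0.01 0 0 -0.03 3; 0.04 0.07 -0.01 -0.01 0 -0.03 3; 0.05 0.06 -0.01 -0.01 0 -0.03 3; 0.04 0.07 -0.01 -0.01 -0.01 -0.03 3
len 12 ang 0.9
```

View pics/wrist_24.png

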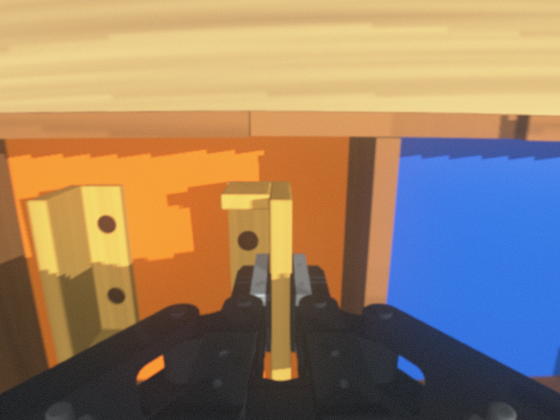

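Request:
{"op": "drive_tool", "data": {"commands": "0.03 0.1 -0.01 -0.01 0 -0.03 3; 0.03 0.1 -0.01 0 0 -0.03 3; 0.03 0.1 0 0 0 -0.03 3; 0 0.1 0 0 0 0 3; 0 0 0 0 0 0 3"}}

```text
time_s: 27.23
eef_pos: [574.7, 43.3, 23.9]
tcp_rot: [-1.568, -0.001, -0.035]
contact_force: [0.7, -0.2, -0.6]
width: 6.4
```

Request:
{"op": "drive_tool", "data": {"commands": "0 0 0 0 0 0 3; 0 0 0 0 0 0 3; 0 0 0 0 0 0 3; 0 0 0 0 0 0 3; 0 0 0 0 0 0 3"}}

```text
time_s: 27.65
eef_pos: [574.6, 43.5, 23.9]
tcp_rot: [-1.568, -0.001, -0.035]
contact_force: [0.5, 1.0, -0.6]
width: 6.5
```

Request:
{"op": "drive_tool", "data": {"commands": "0 0.08 0 0 0 0 3; 0 0 0 0 0 0 3; 0 0 0 0 0 0 20; 0 0 0 0 0 0 20; 0 0 0 0 0 0 20"}}

```text
time_s: 28.07
eef_pos: [574.6, 43.4, 21.5]
tcp_rot: [-1.568, -0.001, -0.035]
contact_force: [0.2, -0.2, -0.4]
width: 20.2
```

Request:
{"op": "drive_tool", "data": {"commands": "0 -0.3 0 0 0 0 20; 0 -0.7 0 0 0 0 20; 0 -1 0 0 0 0 20; 0 -1 0 0 0 0 30; 0 -0.5 0 0 0 0 36"}}

```text
time_s: 28.48
eef_pos: [577.0, 43.1, 131.3]
tcp_rot: [-1.568, -0.007, -0.035]
contact_force: [1.1, 0.4, 0.6]
width: 36.1
```

```bash
python3 - <<'E'
from meas import *
from rig import bot,cams
s=bot.sense();print(s['eef_pos'],s['tcp_rot'],s['width'],s['contact_force'])
c,p,d,X=snap(cams,'wrist','25')
plan(bot,[440,-260,200],-60.3,grip=36)
E
```

```text
[576.966  43.076 131.279] [-1.568 -0.007 -0.035] 36.10130566751237 [1.145 0.442 0.641]
-0.28 -0.15 -0.68 -0.01 0.65 0.01 36; -0.24 -0.15 -0.7 0 0.65 0 36; -0.19 -0.15 -0.72 -0.01 0.64 0.01 36; -0.14 -0.15 -0.73 0 0.65 0 36; -0.09 -0.15 -0.73 -0.01 0.65 0.01 36
-0.04 -0.15 -0.74 0 0.65 0.01 36; 0.01 -0.15 -0.74 -0.01 0.65 0 36; 0.06 -0.15 -0.74 0 0.64 0.01 36; 0.11 -0.15 -0.73 -0.01 0.65 0 36; 0.16 -0.15 -0.72 0 0.65 0.01 36
0.21 -0.15 -0.71 -0.01 0.65 0.01 36; 0.25 -0.14 -0.7 0 0.65 0 36; 0.31 -0.15 -0.68 -0.01 0.64 0.01 36; 0.34 -0.15 -0.65 0 0.65 0 36; 0.39 -0.15 -0.63 -0.01 0.65 0.01 36
len 340 ang 58.3
```

View pics/wrist_25.png

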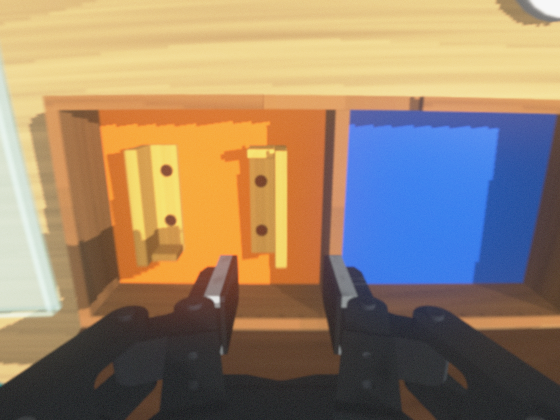

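Second bracket is upright in orange as well. Next is the left-hand bracket.

```bash
python3 - <<'E'
from h import *
from rig import bot,cams
plan(bot,[388.2,-317.5,88],-60.6,grip=36)
E
```

```text
-0.4 0.1 -0.82 -0.01 0.65 0.01 36; -0.34 0.09 -0.84 0 0.65 0 36; -0.28 0.1 -0.86 -0.01 0.65 0.01 36; -0.22 0.1 -0.88 0 0.66 0 36; -0.17 0.09 -0.89 -0.01 0.65 0.01 36
-0.1 0.1 -0.9 0 0.65 0.01 36; -0.04 0.1 -0.91 -0.01 0.65 0 36; 0.03 0.1 -0.9 0 0.65 0.01 36; 0.08 0.1 -0.9 -0.01 0.65 0 36; 0.15 0.1 -0.9 0 0.65 0.01 36
0.2 0.1 -0.88 -0.01 0.65 0.01 36; 0.27 0.1 -0.87 0 0.66 0 36; 0.32 0.1 -0.84 -0.01 0.65 0.01 36; 0.39 0.1 -0.83 0 0.65 0 36; 0.43 0.11 -0.79 -0.01 0.65 0.01 36
len 410 ang 58.6
```

Request:
{"op": "drive_tool", "data": {"commands": "-0.4 0.1 -0.82 -0.01 0.65 0.01 36; -0.34 0.09 -0.84 0 0.65 0 36; -0.28 0.1 -0.86 -0.01 0.65 0.01 36; -0.22 0.1 -0.88 0 0.66 0 36; -0.17 0.09 -0.89 -0.01 0.65 0.01 36"}}

```text
time_s: 28.95
eef_pos: [509.6, -77.8, 111.6]
tcp_rot: [-1.572, 0.003, -0.379]
contact_force: [-0.7, -0.5, -0.1]
width: 35.9
```

Request:
{"op": "drive_tool", "data": {"commands": "-0.1 0.1 -0.9 0 0.65 0.01 36; -0.04 0.1 -0.91 -0.01 0.65 0 36; 0.03 0.1 -0.9 0 0.65 0.01 36; 0.08 0.1 -0.9 -0.01 0.65 0 36; 0.15 0.1 -0.9 0 0.65 0.01 36"}}

```text
time_s: 29.37
eef_pos: [446.1, -198.1, 96.9]
tcp_rot: [-1.575, 0.005, -0.72]
contact_force: [0.8, -0.4, -0.0]
width: 36.1
```

Request:
{"op": "drive_tool", "data": {"commands": "0.2 0.1 -0.88 -0.01 0.65 0.01 36; 0.27 0.1 -0.87 0 0.66 0 36; 0.32 0.1 -0.84 -0.01 0.65 0.01 36; 0.39 0.1 -0.83 0 0.65 0 36; 0.43 0.11 -0.79 -0.01 0.65 0.01 36"}}

```text
time_s: 29.78
eef_pos: [382.3, -318.3, 82.2]
tcp_rot: [-1.58, 0.006, -1.061]
contact_force: [0.7, 0.1, -0.7]
width: 36.5
```

Request:
{"op": "drive_tool", "data": {"commands": "0 0 0 0 0 0 36; 0 0 0 0 0 0 36; 0 0 0 0 0 0 36; 0 0 0 0 0 0 36; 0 0 0 0 0 0 36"}}

```text
time_s: 30.2
eef_pos: [383.6, -316.2, 82.3]
tcp_rot: [-1.58, 0.006, -1.056]
contact_force: [0.2, -0.2, -0.0]
width: 36.0
```

```bash
python3 br.py 26
```

```text
[ 383.632 -316.247   82.308] [-1.58   0.006 -1.056] 30.2
px [300. 224.] walltop c [ 387.4 -316.5] LW [ 7.5 80. ] wall ang 120.4 ztop 36.2 zmin nan end at t 37.5 n 287 foot side -1.0 -> LEFT enddir [-0.51  0.86] foot centre [ 395.2 -312. ]
px [540. 357.] walltop c [ 602.1 -318.5] LW [2.3 9.5] wall ang 35.3 ztop 22.4 zmin nan end at t 0 n 0 foot side 1.0 -> RIGHT enddir [0. 0.] foot centre [ 596.9 -311.2]
```

View pics/wrist_26.png

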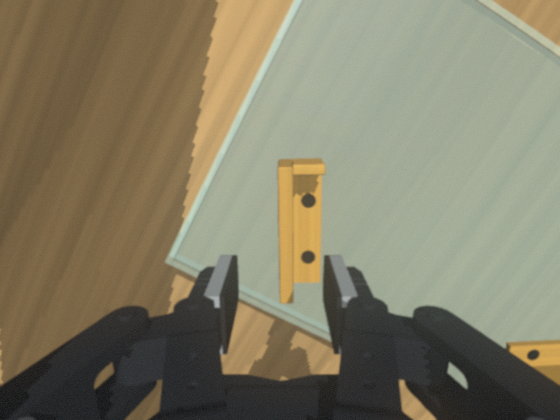

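Request:
{"op": "drive_tool", "data": {"commands": "0.02 0.5 0.03 0.03 0.02 -0.02 30; 0.02 0.5 0.03 0.03 0 -0.02 30; 0.02 0.5 0.02 0.03 0 -0.02 30; 0 0.5 0.02 0 0 0 30; 0 0.2 0 0 0 0 30"}}

```text
time_s: 30.67
eef_pos: [385.7, -315.5, 14.5]
tcp_rot: [-1.572, 0.003, -1.058]
contact_force: [-0.5, 0.7, -1.0]
width: 29.9
```

Request:
{"op": "drive_tool", "data": {"commands": "0 0 0 0 0 0 30; 0 0 0 0 0 0 30; 0 0 0 0 0 0 30; 0 0 0 0 0 0 30; 0 0 0 0 0 0 30"}}

```text
time_s: 31.08
eef_pos: [387.0, -318.0, 17.3]
tcp_rot: [-1.57, -0.002, -1.06]
contact_force: [-0.3, 0.5, -0.9]
width: 29.8
```

Request:
{"op": "drive_tool", "data": {"commands": "0 0.08 0 0 0 0 30; 0 0 0 0 0 0 15; 0 0 0 0 0 0 3; 0 0 0 0 0 0 3; 0 0 0 0 0 0 3"}}

```text
time_s: 31.5
eef_pos: [386.5, -317.5, 14.0]
tcp_rot: [-1.571, -0.001, -1.06]
contact_force: [0.1, -0.2, 1.5]
width: 6.7
```

Request:
{"op": "drive_tool", "data": {"commands": "0 0 0 0 0 0 3; 0 -0.3 0 0 0 0 3; 0 -0.8 0 0 0 0 3; 0 -1 0 0 0 0 3; 0 -1 0 0 0 0 3"}}

```text
time_s: 31.92
eef_pos: [385.4, -316.3, 107.2]
tcp_rot: [-1.572, 0.003, -1.06]
contact_force: [1.2, -0.1, -0.1]
width: 6.4
```

```bash
python3 - <<'E'
from meas import *
from rig import bot,cams
s=bot.sense();print(s['eef_pos'],s['tcp_rot'],s['width'],s['contact_force'])
c,p,d,X=snap(cams,'wrist','27')
plan(bot,[572,161,118],-90,grip=3)
E
```

```text
[ 385.422 -316.299  107.25 ] [-1.572  0.003 -1.06 ] 6.432125430105782 [ 1.212 -0.123 -0.117]
-0.55 -0.01 0.66 0 0.24 0 3; -0.57 -0.01 0.64 0 0.25 0.01 3; -0.58 -0.01 0.63 -0.01 0.24 0 3; -0.6 -0.01 0.62 0 0.25 0.01 3; -0.61 -0.01 0.59 0 0.24 0 3
-0.63 -0.01 0.59 0 0.24 0.01 3; -0.65 -0.01 0.56 -0.01 0.25 0 3; -0.66 0 0.55 0 0.24 0 3; -0.67 -0.01 0.53 0 0.25 0.01 3; -0.69 -0.01 0.52 0 0.24 0 3
-0.7 -0.01 0.5 0 0.24 0.01 3; -0.71 -0.01 0.48 -0.01 0.25 0 3; -0.72 -0.01 0.46 0 0.24 0 3; -0.73 0 0.44 0 0.25 0.01 3; -0.75 -0.01 0.42 0 0.24 0 3
-0.76 -0.01 0.41 0 0.25 0.01 3; -0.76 -0.01 0.38 -0.01 0.24 0 3; -0.78 0 0.37 0 0.24 0.01 3; -0.79 -0.01 0.34 0 0.25 0 3; -0.79 0 0.33 0 0.24 0 3
len 515 ang 29.3
```

View pics/wrist_27.png

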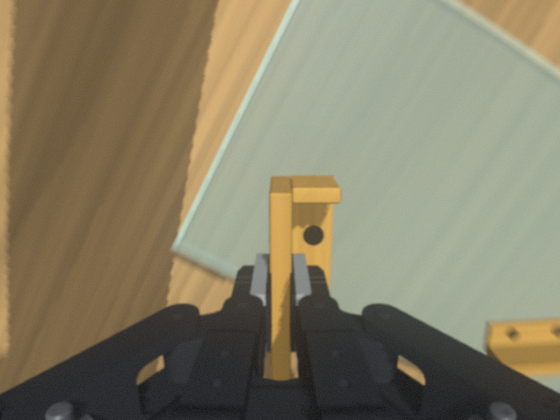

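Request:
{"op": "drive_tool", "data": {"commands": "-0.55 -0.01 0.66 0 0.25 0 3; -0.57 -0.01 0.64 0 0.26 0.01 3; -0.58 -0.01 0.63 0 0.25 0 3; -0.6 -0.01 0.62 0 0.26 0.01 3; -0.61 -0.01 0.59 0 0.25 0 3"}}

```text
time_s: 32.38
eef_pos: [432.4, -196.1, 108.7]
tcp_rot: [-1.571, 0.002, -1.195]
contact_force: [1.0, -0.2, 0.0]
width: 6.6
```

Request:
{"op": "drive_tool", "data": {"commands": "-0.63 -0.01 0.59 0 0.25 0.01 3; -0.65 -0.01 0.56 0 0.25 0 3; -0.66 0 0.55 0 0.25 0 3; -0.67 -0.01 0.53 0 0.25 0.01 3; -0.69 -0.01 0.52 0 0.25 0 3"}}

```text
time_s: 32.8
eef_pos: [478.9, -75.8, 110.1]
tcp_rot: [-1.571, 0.004, -1.325]
contact_force: [0.2, -0.6, -0.6]
width: 6.5
```

Request:
{"op": "drive_tool", "data": {"commands": "-0.7 -0.01 0.5 0 0.25 0.01 3; -0.71 -0.01 0.48 0 0.25 0 3; -0.72 -0.01 0.46 0 0.25 0 3; -0.73 0 0.44 0 0.25 0.01 3; -0.75 -0.01 0.42 0 0.25 0 3"}}

```text
time_s: 33.22
eef_pos: [525.7, 43.9, 111.7]
tcp_rot: [-1.572, 0.006, -1.456]
contact_force: [0.1, -0.5, -1.3]
width: 6.6
```

Request:
{"op": "drive_tool", "data": {"commands": "-0.76 -0.01 0.41 0 0.25 0.01 3; -0.76 -0.01 0.38 0 0.25 0 3; -0.78 0 0.37 0 0.25 0.01 3; -0.79 -0.01 0.34 0 0.25 0 3; -0.79 0 0.33 0 0.25 0 3"}}

```text
time_s: 33.63
eef_pos: [573.0, 163.7, 113.3]
tcp_rot: [-1.573, 0.008, -1.587]
contact_force: [0.6, -0.2, -0.1]
width: 6.4
```

```bash
python3 - <<'E'
from meas import *
from rig import bot,cams
c,p,d,X=snap(cams,'wrist','28')
s=bot.sense();print(s['eef_pos'],s['tcp_rot'],s['width'],s['contact_force'])
plan(bot,[572,161,26],-92,grip=3)
E
```

```text
[575.103 167.863 114.05 ] [-1.57   0.012 -1.586] 6.587409071946183 [ 2.989  3.013 -0.207]
0.05 0.59 -0.02 0 0.04 -0.02 3; 0.06 0.58 -0.02 0 0.03 -0.03 3; 0.05 0.59 -0.02 -0.01 0.04 -0.02 3; 0.04 0.59 -0.02 0 0.04 -0.02 3; 0.05 0.58 -0.02 0 0.04 -0.03 3
len 88 ang 1.3
```

View pics/wrist_28.png

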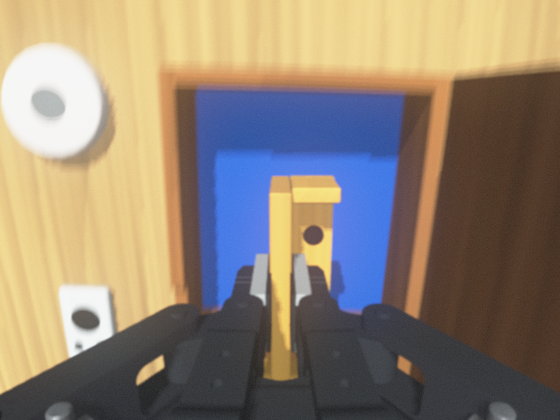

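Request:
{"op": "drive_tool", "data": {"commands": "0.03 0.59 -0.01 0 0.04 -0.02 3; 0.03 0.58 -0.01 0 0.03 -0.03 3; 0.02 0.59 0 0 0.04 -0.02 3; 0.02 0.59 0 0 0.04 -0.02 3; 0.02 0.5 0 0 0 -0.03 3"}}

```text
time_s: 34.1
eef_pos: [571.3, 158.9, 26.5]
tcp_rot: [-1.574, -0.005, -1.601]
contact_force: [0.2, 1.2, -0.9]
width: 7.0
```

Request:
{"op": "drive_tool", "data": {"commands": "0 0 0 0 0 0 3; 0 0 0 0 0 0 3; 0 0 0 0 0 0 3; 0 0 0 0 0 0 3; 0 0 0 0 0 0 3"}}

```text
time_s: 34.52
eef_pos: [573.4, 159.2, 29.3]
tcp_rot: [-1.57, -0.004, -1.601]
contact_force: [0.8, -0.2, -0.5]
width: 6.7
```

Request:
{"op": "drive_tool", "data": {"commands": "0 0.15 0 0 0 0 3; 0 0.11 0 0 0 0 3; 0 0 0 0 0 0 3; 0 0 0 0 0 0 20; 0 0 0 0 0 0 20"}}

```text
time_s: 34.93
eef_pos: [572.1, 159.0, 19.9]
tcp_rot: [-1.573, -0.005, -1.601]
contact_force: [-0.1, 0.6, 0.3]
width: 20.2
```

Request:
{"op": "drive_tool", "data": {"commands": "0 0 0 0 0 0 20; 0 -0.5 0 0 0 0 20; 0 -1 0 0 0 0 20; 0 -1 0 0 0 0 20; 0 -1 0 0 0 0 30"}}

```text
time_s: 35.35
eef_pos: [571.5, 159.4, 125.0]
tcp_rot: [-1.575, -0.005, -1.601]
contact_force: [-0.5, -0.0, -0.1]
width: 29.8
```

```bash
python3 - <<'E'
from meas import *
from rig import bot,cams
c,p,d,X=snap(cams,'wrist','29')
s=bot.sense();print(s['eef_pos'],s['tcp_rot'],s['width'],s['contact_force'])
a=plan(bot,[500,0,150],-120,grip=36)
a=plan(bot,[614,-317,100],-148.5,grip=36,start=a)
E
```

```text
[576.531 160.315 132.837] [-1.563 -0.003 -1.601] 30.289095029872673 [1.533 0.878 3.189]
0.54 -0.06 -0.24 -0.01 0.47 0 36; 0.56 -0.05 -0.21 -0.01 0.47 0 36; 0.56 -0.06 -0.18 0 0.47 0 36; 0.57 -0.06 -0.16 -0.01 0.47 0 36; 0.58 -0.06 -0.13 -0.01 0.48 0 36
0.58 -0.05 -0.1 -0.01 0.47 0.01 36; 0.59 -0.06 -0.07 -0.01 0.47 0 36; 0.59 -0.06 -0.04 0 0.47 0 36; 0.59 -0.05 -0.01 -0.01 0.47 0 36; 0.59 -0.06 0.02 -0.01 0.47 0 36
len 178 ang 28.3
0.48 0.11 0.57 0 0.32 0 36; 0.47 0.11 0.59 0 0.31 0 36; 0.44 0.11 0.6 0 0.32 0 36; 0.43 0.11 0.62 0 0.32 0 36; 0.4 0.11 0.63 0 0.31 0 36
0.38 0.12 0.64 0 0.32 0 36; 0.37 0.11 0.66 0 0.32 0 36; 0.33 0.11 0.66 0 0.31 0 36; 0.32 0.11 0.68 0 0.32 0 36; 0.3 0.11 0.69 0 0.32 0 36
0.27 0.11 0.7 0 0.31 0 36; 0.25 0.11 0.71 0 0.32 0 36; 0.22 0.11 0.71 0 0.32 0 36; 0.2 0.11 0.72 0 0.31 0 36; 0.18 0.11 0.73 0 0.32 0 36
len 341 ang 28.5
```

View pics/wrist_29.png

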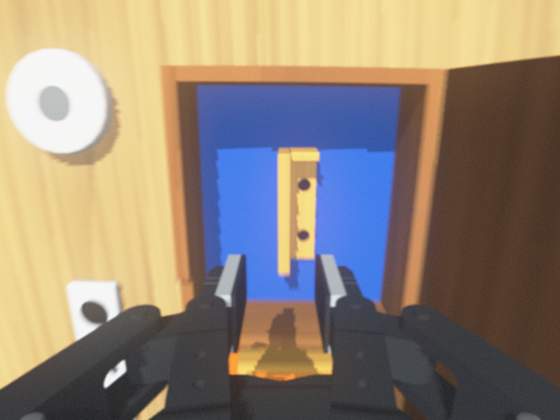

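Request:
{"op": "drive_tool", "data": {"commands": "0.54 -0.06 -0.24 0 0.47 0 36; 0.56 -0.05 -0.21 0 0.47 0 36; 0.56 -0.06 -0.18 0 0.47 0 36; 0.57 -0.06 -0.16 0 0.47 0 36; 0.58 -0.06 -0.13 0 0.48 0 36"}}

```text
time_s: 35.82
eef_pos: [533.4, 78.7, 133.7]
tcp_rot: [-1.572, -0.005, -1.851]
contact_force: [0.1, -0.2, -0.0]
width: 36.2
```

Request:
{"op": "drive_tool", "data": {"commands": "0.58 -0.05 -0.1 0 0.47 0 36; 0.59 -0.06 -0.07 0 0.47 0 36; 0.59 -0.06 -0.04 0 0.47 0 36; 0.59 -0.05 -0.01 0 0.47 0 36; 0.59 -0.06 0.02 0 0.47 0 36"}}

```text
time_s: 36.23
eef_pos: [495.3, -1.3, 142.5]
tcp_rot: [-1.571, -0.006, -2.097]
contact_force: [0.3, -0.0, 0.3]
width: 35.9
```

Request:
{"op": "drive_tool", "data": {"commands": "0.48 0.11 0.57 0 0.32 0 36; 0.47 0.11 0.59 0 0.31 0 36; 0.44 0.11 0.6 0 0.32 0 36; 0.43 0.11 0.62 0 0.32 0 36; 0.4 0.11 0.63 0 0.31 0 36"}}

```text
time_s: 36.65
eef_pos: [534.0, -107.5, 126.3]
tcp_rot: [-1.57, -0.005, -2.262]
contact_force: [-0.4, -0.0, -0.2]
width: 36.0
```

Request:
{"op": "drive_tool", "data": {"commands": "0.38 0.12 0.64 0 0.32 0 36; 0.37 0.11 0.66 0 0.32 0 36; 0.33 0.11 0.66 0 0.31 0 36; 0.32 0.11 0.68 0 0.32 0 36; 0.3 0.11 0.69 0 0.32 0 36"}}

```text
time_s: 37.07
eef_pos: [571.7, -213.2, 109.6]
tcp_rot: [-1.57, -0.005, -2.428]
contact_force: [-0.7, 0.4, 0.3]
width: 36.4
```

Request:
{"op": "drive_tool", "data": {"commands": "0.27 0.11 0.7 0 0.31 0 36; 0.25 0.11 0.71 0 0.32 0 36; 0.22 0.11 0.71 0 0.32 0 36; 0.2 0.11 0.72 0 0.31 0 36; 0.18 0.11 0.73 0 0.32 0 36"}}

```text
time_s: 37.48
eef_pos: [609.7, -318.9, 93.4]
tcp_rot: [-1.569, -0.005, -2.594]
contact_force: [0.0, -0.1, -0.4]
width: 36.2
```

Request:
{"op": "drive_tool", "data": {"commands": "0 0 0 0 0 0 36; 0 0 0 0 0 0 36; 0 0 0 0 0 0 36; 0 0 0 0 0 0 36; 0 0 0 0 0 0 36"}}

```text
time_s: 37.9
eef_pos: [609.5, -317.0, 94.3]
tcp_rot: [-1.569, -0.005, -2.591]
contact_force: [-0.0, 0.1, 0.3]
width: 35.9
```

```bash
python3 br.py 30; python3 - <<'E'
from h import *
from rig import bot
s=bot.sense();print(s['eef_pos'],s['tcp_rot'],s['joint_pos'])
E
```

```text
[ 609.51  -316.958   94.318] [-1.569 -0.005 -2.591] 37.9
px [269. 207.] walltop c [ 615.1 -315.5] LW [ 7.8 80.3] wall ang 31.3 ztop 36.1 zmin nan end at t 37.3 n 257 foot side 1.0 -> RIGHT enddir [0.85 0.52] foot centre [ 610.5 -307.8]
[ 609.627 -317.033   94.452] [-1.568 -0.005 -2.591] [-0.579  0.478  1.546 -0.006  1.118  0.443]
```

View pics/wrist_30.png

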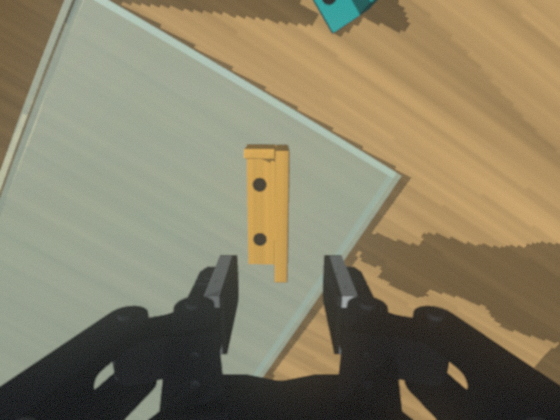

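```bash
python3 - <<'E'
from h import *
from rig import bot,cams
c=cams.calibration('wrist')
P=onplane(c,[(397,177),(330,275),(320,290),(200,60)],14);print(P.round(1))
yaw=np.radians(-148.5);n=np.array([-np.sin(yaw),np.cos(yaw)]);u=np.array([np.cos(yaw),np.sin(yaw)])
for a in (-11,11): print(np.array([615,-315.8])+n*30+u*a)
E
```

```text
[[ 670.4 -366.    14. ]
 [ 593.  -367.5   14. ]
 [ 580.1 -367.9   14. ]
 [ 666.5 -229.4   14. ]]
[ 640.054 -335.632]
[ 621.296 -347.127]
```

Request:
{"op": "drive_tool", "data": {"commands": "-0.05 0.6 0.02 0 0 0 30; -0.05 0.6 0.02 0 0 0.02 30; -0.04 0.6 0.02 0 0 0.02 30; -0.03 0.5 0 0 0 0 30; 0 0.25 0 0 0 0 30"}}

```text
time_s: 38.37
eef_pos: [613.6, -315.7, 15.3]
tcp_rot: [-1.571, -0.002, -2.591]
contact_force: [-0.6, -0.7, -0.0]
width: 29.9
```

Request:
{"op": "drive_tool", "data": {"commands": "0 0 0 0 0 0 30; 0 0 0 0 0 0 30; 0 0 0 0 0 0 30; 0 0 0 0 0 0 30; 0 0 0 0 0 0 30"}}

```text
time_s: 38.78
eef_pos: [615.9, -317.9, 19.4]
tcp_rot: [-1.566, 0.001, -2.592]
contact_force: [0.6, -0.1, -1.2]
width: 30.2
```

Request:
{"op": "drive_tool", "data": {"commands": "0 0.15 -0.03 0 0 0 30; 0 0 0 0 0 0 15; 0 0 0 0 0 0 3; 0 0 0 0 0 0 3; 0 0 0 0 0 0 3"}}

```text
time_s: 39.2
eef_pos: [614.3, -316.4, 13.2]
tcp_rot: [-1.568, -0.0, -2.592]
contact_force: [0.2, -0.6, -0.1]
width: 6.6
```

Request:
{"op": "drive_tool", "data": {"commands": "0 0 0 0 0 0 3; 0 -0.3 0 0 0 0 3; 0 -0.8 0 0 0 0 3; 0 -1 0 0 0 0 3; 0 -1 0 0 0 0 3"}}

```text
time_s: 39.62
eef_pos: [613.5, -315.7, 106.6]
tcp_rot: [-1.57, -0.001, -2.592]
contact_force: [0.7, 0.4, -0.3]
width: 6.6
```

```bash
python3 - <<'E'
from meas import *
from rig import bot,cams
s=bot.sense();print(s['eef_pos'],s['tcp_rot'],s['width'],s['contact_force'])
c,p,d,X=snap(cams,'wrist','31')
a=plan(bot,[575,-150,120],-165,grip=3)
a=plan(bot,[576,-10,120],-182,grip=3,start=a)
E
```

```text
[ 613.499 -315.712  106.614] [-1.57  -0.001 -2.592] 6.628603712898922 [ 0.71   0.385 -0.35 ]
-0.17 -0.02 -0.55 -0.01 0.28 -0.01 3; -0.16 -0.02 -0.56 -0.01 0.27 0 3; -0.13 -0.02 -0.57 -0.01 0.28 -0.01 3; -0.13 -0.02 -0.56 -0.02 0.27 0 3; -0.1 -0.02 -0.57 -0.01 0.28 -0.01 3
-0.09 -0.01 -0.58 -0.01 0.27 -0.01 3; -0.08 -0.02 -0.57 -0.01 0.28 0 3; -0.05 -0.02 -0.58 -0.01 0.27 -0.01 3; -0.04 -0.01 -0.58 -0.01 0.28 0 3; -0.03 -0.02 -0.58 -0.01 0.27 -0.01 3
len 174 ang 16.5
-0.25 0 -0.9 0 0.57 0 3; -0.19 0 -0.91 0 0.56 0 3; -0.14 0 -0.92 0 0.57 0 3; -0.08 0 -0.93 0 0.57 0 3; -0.03 0 -0.93 0 0.56 0 3
len 140 ang 17.0
```

View pics/wrist_31.png

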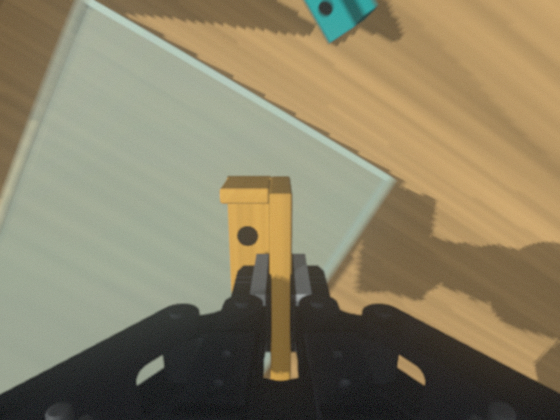

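```bash
python3 - <<'E'
from meas import *
from rig import bot,cams
a=plan(bot,[575,-150,120],-166,grip=3)
a=plan(bot,[562,-12,120],-182,grip=3,start=a)
E
```

```text
-0.17 -0.02 -0.55 -0.01 0.29 -0.01 3; -0.16 -0.02 -0.56 -0.01 0.29 0 3; -0.13 -0.02 -0.57 -0.01 0.3 -0.01 3; -0.12 -0.02 -0.56 -0.02 0.29 0 3; -0.1 -0.02 -0.57 -0.01 0.29 -0.01 3
-0.09 -0.01 -0.58 -0.01 0.29 -0.01 3; -0.07 -0.02 -0.57 -0.01 0.29 0 3; -0.04 -0.02 -0.58 -0.01 0.29 -0.01 3; -0.04 -0.01 -0.58 -0.01 0.3 0 3; -0.01 -0.02 -0.58 -0.01 0.29 -0.01 3
len 174 ang 17.5
-0.14 0 -0.91 0 0.53 0 3; -0.09 0 -0.92 0 0.54 0 3; -0.03 0 -0.93 0 0.53 0 3; 0.02 0 -0.92 0 0.53 0 3; 0.06 0 -0.92 0 0.53 0 3
len 139 ang 16.0
```

Request:
{"op": "drive_tool", "data": {"commands": "-0.17 -0.02 -0.55 0 0.29 0 3; -0.16 -0.02 -0.56 0 0.29 0 3; -0.13 -0.02 -0.57 0 0.3 0 3; -0.12 -0.02 -0.56 0 0.29 0 3; -0.1 -0.02 -0.57 0 0.29 0 3"}}

```text
time_s: 40.08
eef_pos: [592.6, -231.5, 109.8]
tcp_rot: [-1.567, 0.001, -2.746]
contact_force: [-0.1, -0.5, -0.1]
width: 6.9
```

Request:
{"op": "drive_tool", "data": {"commands": "-0.09 -0.01 -0.58 0 0.29 0 3; -0.07 -0.02 -0.57 0 0.29 0 3; -0.04 -0.02 -0.58 0 0.29 0 3; -0.04 -0.01 -0.58 0 0.3 0 3; -0.01 -0.02 -0.58 0 0.29 0 3"}}

```text
time_s: 40.5
eef_pos: [571.2, -147.0, 111.9]
tcp_rot: [-1.568, 0.001, -2.899]
contact_force: [1.2, -0.5, -1.2]
width: 6.8
```

Request:
{"op": "drive_tool", "data": {"commands": "-0.14 0 -0.91 0 0.53 0 3; -0.09 0 -0.92 0 0.54 0 3; -0.03 0 -0.93 0 0.53 0 3; 0.02 0 -0.92 0 0.53 0 3; 0.06 0 -0.92 0 0.53 0 3"}}

```text
time_s: 40.92
eef_pos: [558.2, -8.6, 111.6]
tcp_rot: [-1.568, 0.002, 3.104]
contact_force: [-0.2, -0.5, -1.0]
width: 7.1
```

Request:
{"op": "drive_tool", "data": {"commands": "0 0 0 0 0 0 3; 0 0 0 0 0 0 3; 0 0 0 0 0 0 3; 0 0 0 0 0 0 3; 0 0 0 0 0 0 3"}}

```text
time_s: 41.33
eef_pos: [558.7, -10.9, 111.2]
tcp_rot: [-1.568, 0.002, 3.106]
contact_force: [0.3, 0.6, -0.5]
width: 6.8
```

```bash
python3 - <<'E'
from meas import *
from rig import bot,cams
s=bot.sense();print(s['eef_pos'],s['tcp_rot'],s['width'],s['contact_force'])
c,p,d,X=snap(cams,'wrist','32');c,p,d,X=snap(cams,'side','32');cv2.imwrite('pics/side_32d.png',cv2.resize(p[120:300,220:380,::-1],None,fx=4,fy=3.3))
s=bot.sense();print(s['eef_pos'])
E
```

```text
[558.7   -10.893 111.154] [-1.568  0.002  3.106] 6.779782827040898 [ 0.319  0.604 -0.53 ]
[558.542 -10.756 110.958]
```

View pics/wrist_32.png

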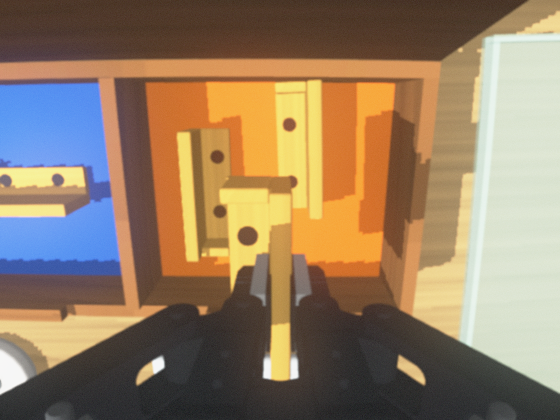

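View pics/side_32d.png

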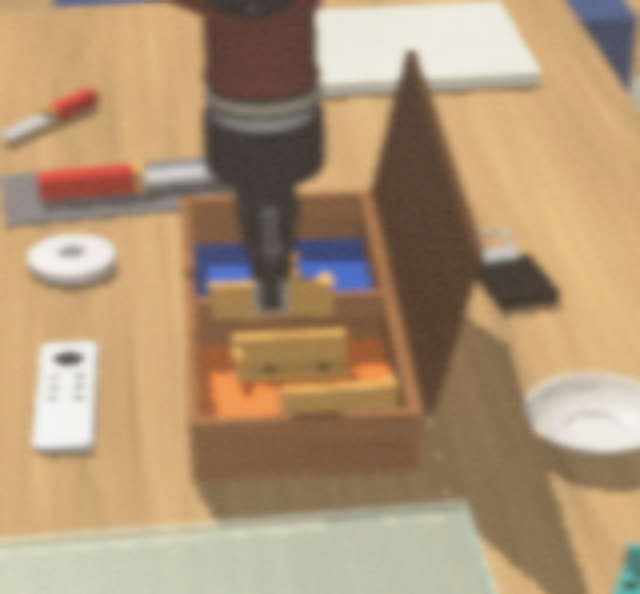

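The rightmost bracket has shifted about 3 cm towards the hinge, probably the knock the task mentions. I'll measure both before lowering.

```bash
python3 - <<'E'
from meas import *
from rig import bot,cams
c=cams.calibration('wrist');z=np.load('pics/wrist_32.npz');p,d=z['p'],z['d'];X=full(c,p,d)
print('TR wall', onplane(c,[(314,80),(315,218)],43).round(1), 'foot', onplane(c,[(277,208),(300,208),(277,82)],16).round(1))
print('MR wall', onplane(c,[(184,132),(193,262)],43).round(1), 'foot', onplane(c,[(228,130),(229,255)],16).round(1))
print('walls', onplane(c,[(400,90),(397,270),(145,80)],60).round(1))
for (u,v) in [(314,100),(290,150),(188,180),(215,175),(350,150)]: print((u,v),X[v,u].round(1))
E
```

```text
TR wall [[641.1 -32.9  43. ]
 [562.  -32.4  43. ]] foot [[561.5  -9.3  16. ]
 [560.9 -24.8  16. ]
 [642.4 -12.5  16. ]]
MR wall [[615.9  41.2  43. ]
 [536.   44.1  43. ]] foot [[614.3  19.9  16. ]
 [528.6  25.6  16. ]]
walls [[634.  -75.1  60. ]
 [533.9 -78.4  60. ]
 [643.7  54.   60. ]]
(314, 100) [630.5 -32.7  43. ]
(290, 150) [600.1 -19.2  15.8]
(188, 180) [588.1  41.8  42.7]
(215, 175) [585.5  30.7  15.5]
(350, 150) [598.2 -58.8  11.8]
```

Request:
{"op": "drive_tool", "data": {"commands": "0 0.4 -0.1 0 0 0 3; 0 0.6 -0.1 0 0 0 3; 0 0.6 -0.09 0 0 0 3; 0 0.5 0 0 0 0 3; 0 0.2 0 0 0 0 3"}}

```text
time_s: 41.85
eef_pos: [556.2, -1.0, 38.4]
tcp_rot: [-1.569, -0.004, 3.107]
contact_force: [0.1, 0.5, -0.6]
width: 6.9
```

Request:
{"op": "drive_tool", "data": {"commands": "0 0 0 0 0 0 3; 0 0 0 0 0 0 3; 0 0 0 0 0 0 3; 0 0 0 0 0 0 3; 0 0 0 0 0 0 3"}}

```text
time_s: 42.27
eef_pos: [559.8, -1.5, 43.1]
tcp_rot: [-1.568, 0.004, 3.107]
contact_force: [0.1, 0.4, -0.9]
width: 6.6
```

```bash
python3 - <<'E'
from meas import *
from rig import bot,cams
s=bot.sense();print(s['eef_pos'],s['tcp_rot'],s['width'],s['contact_force'])
c,p,d,X=snap(cams,'wrist','33')
s=bot.sense();print(s['eef_pos'])
E
```

```text
[559.843  -1.465  43.087] [-1.568  0.004  3.107] 6.628619078954122 [ 0.14   0.395 -0.918]
[559.649  -1.44   42.944]
```

View pics/wrist_33.png

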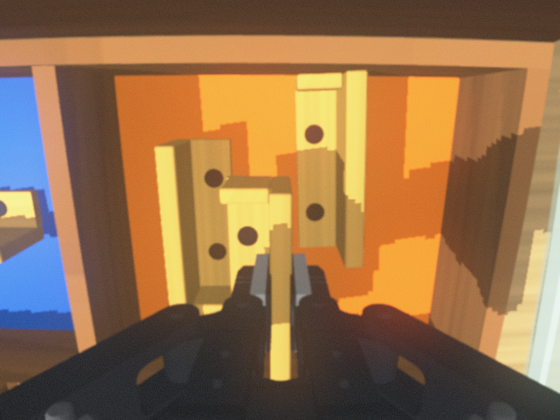

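```bash
python3 - <<'E'
from meas import *
from rig import bot,cams
c=cams.calibration('wrist')
print('MR foot',onplane(c,[(231,145),(232,175)],16).round(1))
print('TR foot',onplane(c,[(297,120),(299,240)],16).round(1))
print('held foot edge z32', onplane(c,[(229,205),(232,250)],37).round(1),'held wall outer z63',onplane(c,[(291,190),(292,230)],65).round(1), onplane(c,[(270,190)],65).round(1))
E
```

```text
MR foot [[612.7  18.9  16. ]
 [598.7  19.4  16. ]]
TR foot [[622.8 -11.8  16. ]
 [565.  -11.4  16. ]]
held foot edge z32 [[589.7  18.6  37. ]
 [569.4  18.8  37. ]] held wall outer z63 [[601.7  -7.   65. ]
 [587.4  -7.   65. ]] [[601.9   0.1  65. ]]
```

Request:
{"op": "drive_tool", "data": {"commands": "0 0.15 0.05 0 0 0 3; 0 0.15 0 0 0 0 3; 0 0.1 0 0 0 0 3; 0 0.1 0 0 0 0 3; 0 0.1 0 0 0 0 3"}}

```text
time_s: 42.73
eef_pos: [558.4, -2.8, 23.2]
tcp_rot: [-1.568, 0.001, 3.107]
contact_force: [0.4, -0.6, -0.6]
width: 6.6
```

Request:
{"op": "drive_tool", "data": {"commands": "0 0 0 0 0 0 3; 0 0 0 0 0 0 3; 0 0 0 0 0 0 3; 0 0 0 0 0 0 3; 0 0 0 0 0 0 3"}}

```text
time_s: 43.15
eef_pos: [559.0, -2.8, 24.1]
tcp_rot: [-1.568, 0.002, 3.107]
contact_force: [0.5, 0.4, -1.3]
width: 7.0
```

Request:
{"op": "drive_tool", "data": {"commands": "0 0.06 0 0 0 0 3; 0 0.05 0 0 0 0 3; 0 0 0 0 0 0 3; 0 0 0 0 0 0 3; 0 0 0 0 0 0 3"}}

```text
time_s: 43.57
eef_pos: [558.7, -2.8, 20.5]
tcp_rot: [-1.568, 0.001, 3.107]
contact_force: [0.4, -0.0, -0.0]
width: 6.6
```

Request:
{"op": "drive_tool", "data": {"commands": "0 0 0 0 0 0 15; 0 0 0 0 0 0 15; 0 0 0 0 0 0 15; 0 -0.3 0 0 0 0 15; 0 -0.6 0 0 0 0 15"}}

```text
time_s: 43.98
eef_pos: [556.4, -2.5, 46.0]
tcp_rot: [-1.569, -0.004, 3.107]
contact_force: [-1.0, 0.1, -0.8]
width: 15.2
```

Request:
{"op": "drive_tool", "data": {"commands": "0 -0.8 0 0 0 0 15; 0 -1 0 0 0 0 20; 0 -1 0 0 0 0 30; 0 -1 0 0 0 0 30; 0 -1 0 0 0 0 30"}}

```text
time_s: 44.4
eef_pos: [558.4, -2.4, 193.9]
tcp_rot: [-1.568, 0.002, 3.107]
contact_force: [0.7, -0.7, 0.4]
width: 30.0
```

```bash
python3 - <<'E'
from meas import *
from rig import bot,cams
s=bot.sense();print(s['eef_pos'],s['tcp_rot'],s['width'],s['contact_force'])
c,p,d,X=snap(cams,'wrist','34')
hsv=cv2.cvtColor(p,cv2.COLOR_RGB2HSV);H,S,V=[hsv[...,i] for i in range(3)]
m=(X[...,2]>24)&(X[...,2]<50)&(X[...,0]>515)&(X[...,0]<642)&(X[...,1]>-80)&(X[...,1]<235)&(H>18)&(H<32)
blobs(c,p,X,m,'walls')
E
```

```text
[558.398  -2.373 193.916] [-1.568  0.002  3.107] 29.996841627408614 [ 0.745 -0.742  0.403]
walls px [313. 129.] 1162 z [34.2 43.  44.6] rect [601.6 -24.2] [79.2 25.3] 0.3
walls px [222. 172.] 803 z [41.8 43.2 44.6] rect [576.  43.] [ 8.  79.5] 88.3
walls px [278. 183.] 967 z [34.4 43.1 44.7] rect [560.3   6. ] [24.4 78.9] 88.2
walls px [ 81. 182.] 663 z [41.9 43.4 44.7] rect [573.4 160.8] [77.   6.8] 87.9
walls px [242. 215.] 93 z [34.1 35.2 36.8] rect [539.   31.4] [15.7  5.7] 87.8
```

View pics/wrist_34.png

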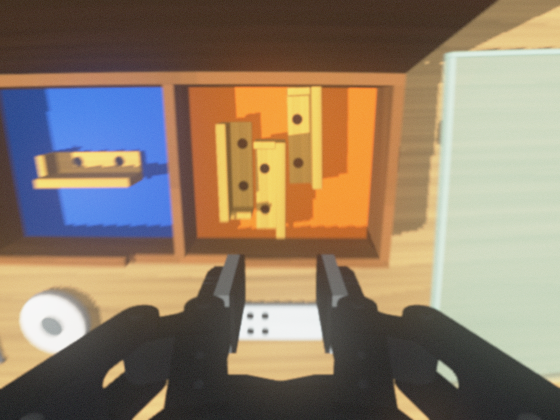

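All four brackets lie flat, with wall tops at z 43: one left-hand in blue, three right-hand in orange. Next I'll close the lid from behind with the fingers shut.

```bash
python3 - <<'E'
from meas import *
from rig import bot,cams
a=plan(bot,[565,10,275],178,grip=0)
a=plan(bot,[745,75,275],178,grip=0,start=a)
a=plan(bot,[745,75,167],178,grip=0,start=a)
E
```

```text
-0.02 -0.49 -0.08 -0.01 0 -0.03 0; -0.01 -0.49 -0.09 0 0 -0.02 0; -0.02 -0.49 -0.08 -0.01 0 -0.03 0; -0.01 -0.49 -0.09 -0.01 0 -0.03 0; -0.02 -0.49 -0.08 -0.01 0 -0.03 0
len 75 ang 0.8
-0.59 0 -0.24 0 0 0 0; -0.59 0 -0.24 0 0 0 0; -0.6 0 -0.23 0 0 0 0; -0.59 0 -0.24 0 0 0 0; -0.59 0 -0.24 0 0 0 0
-0.59 0 -0.24 0 0 0 0; -0.59 0 -0.23 0 0 0 0; -0.59 0 -0.24 0 0 0 0; -0.6 0 -0.24 0 0 0 0; -0.59 0 -0.24 0 0 0 0
len 191 ang 0.0
0 0.72 0 0 0 0 0; 0 0.72 0 0 0 0 0; 0 0.72 0 0 0 0 0; 0 0.72 0.01 0 0 0 0; 0 0.72 0 0 0 0 0
len 108 ang 0.0
```

Request:
{"op": "drive_tool", "data": {"commands": "-0.02 -0.49 -0.08 0 0 -0.03 0; -0.01 -0.49 -0.09 0 0 -0.02 0; -0.02 -0.49 -0.08 0 0 -0.03 0; -0.01 -0.49 -0.09 0 0 -0.03 0; -0.02 -0.49 -0.08 0 0 -0.03 0"}}

```text
time_s: 44.87
eef_pos: [561.6, 10.4, 266.4]
tcp_rot: [-1.568, -0.013, 3.107]
contact_force: [0.1, -0.3, -0.0]
width: -0.2
```

Request:
{"op": "drive_tool", "data": {"commands": "-0.59 0 -0.24 0 0 0 0; -0.59 0 -0.24 0 0 0 0; -0.6 0 -0.23 0 0 0 0; -0.59 0 -0.24 0 0 0 0; -0.59 0 -0.24 0 0 0 0"}}

```text
time_s: 45.28
eef_pos: [652.4, 43.2, 264.4]
tcp_rot: [-1.568, -0.013, 3.107]
contact_force: [-0.1, 0.9, 0.1]
width: -0.0
```

Request:
{"op": "drive_tool", "data": {"commands": "-0.59 0 -0.24 0 0 0 0; -0.59 0 -0.23 0 0 0 0; -0.59 0 -0.24 0 0 0 0; -0.6 0 -0.24 0 0 0 0; -0.59 0 -0.24 0 0 0 0"}}

```text
time_s: 45.7
eef_pos: [742.4, 75.8, 262.9]
tcp_rot: [-1.568, -0.013, 3.107]
contact_force: [-0.1, -0.2, -0.3]
width: -0.1
```

```bash
python3 - <<'E'
from meas import *
from rig import bot,cams
s=bot.sense();print(s['eef_pos'],s['tcp_rot'],s['width'],s['joint_pos'])
c,p,d,X=snap(cams,'side','35')
E
```

```text
[742.398  75.809 262.89 ] [-1.568 -0.013  3.107] -0.06737070985691285 [ 0.009  0.461  1.241 -0.002  1.452  1.614]
```

View pics/side_35.png

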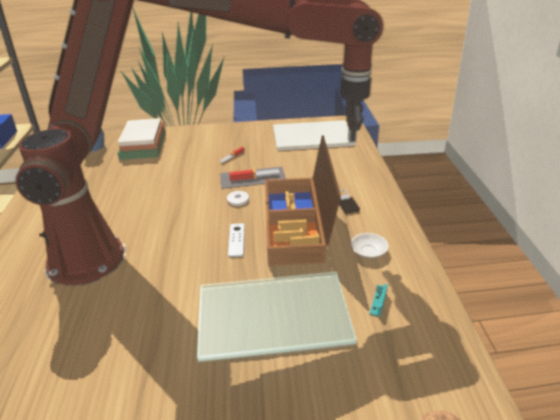

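Request:
{"op": "drive_tool", "data": {"commands": "0 0.64 0 0 0 0.02 0; 0 0.64 0 0 0 0.02 0; 0 0.64 0 0 0 0.03 0; 0 0.64 0 0 0 0.03 0; 0 0.6 0 0 0 0.02 0"}}

```text
time_s: 46.17
eef_pos: [740.2, 75.2, 167.0]
tcp_rot: [-1.568, -0.001, 3.107]
contact_force: [0.1, 0.7, 0.3]
width: -0.3
```

Request:
{"op": "drive_tool", "data": {"commands": "0.3 0 0 0 0 0 0; 0.4 0 0 0 0 0 0; 0.4 0 0 0 0 0 0; 0.4 0 0 0 0 0 0; 0.4 0 0 0 0 0 0"}}

```text
time_s: 46.58
eef_pos: [685.0, 77.1, 170.2]
tcp_rot: [-1.568, 0.005, 3.107]
contact_force: [2.2, 0.4, 6.1]
width: 0.0
```

```bash
cat > lid.py <<'E'
from meas import *
from rig import bot,cams
import sys
s=bot.sense();print(s['eef_pos'],s['tcp_rot'],s['contact_force'])
c,p,d,X=snap(cams,'side',sys.argv[1]);cv2.imwrite(f'pics/side_{sys.argv[1]}d.png',cv2.resize(p[90:300,200:400,::-1],None,fx=3.5,fy=2.8))
E
python3 lid.py 36
```

```text
[685.001  77.091 170.161] [-1.568  0.005  3.107] [2.183 0.45  6.103]
```

View pics/side_36d.png

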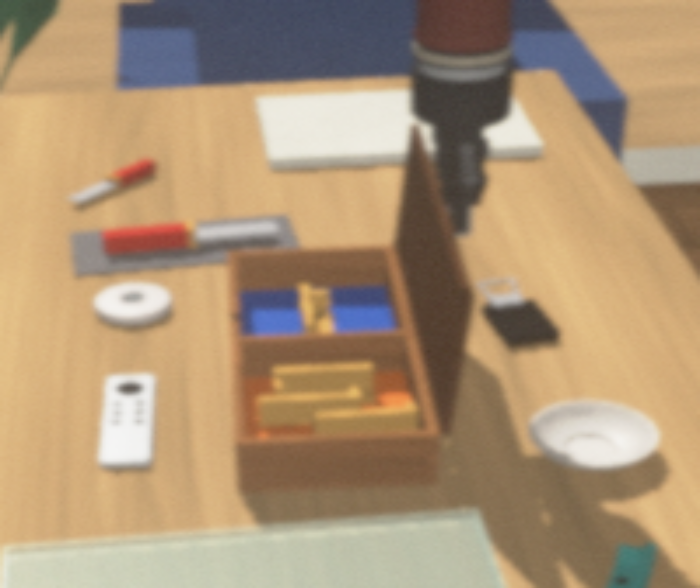

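Request:
{"op": "drive_tool", "data": {"commands": "0.3 -0.12 0 0 0 0 0; 0.3 -0.12 0 0 0 0 0; 0.3 -0.12 0 0 0 0 0; 0.3 -0.12 0 0 0 0 0; 0.3 -0.12 0 0 0 0 0"}}

```text
time_s: 47.05
eef_pos: [637.9, 78.8, 186.0]
tcp_rot: [-1.568, -0.001, 3.107]
contact_force: [2.3, -0.1, -0.2]
width: 0.1
```

Request:
{"op": "drive_tool", "data": {"commands": "0.4 0.02 0 0 0 0 0; 0.4 0.1 0 0 0 0 0; 0.4 0.2 0 0 0 0 0; 0.4 0.3 0 0 0 0 0; 0.4 0.38 0 0 0 0 0"}}

```text
time_s: 47.47
eef_pos: [578.6, 81.0, 157.2]
tcp_rot: [-1.569, 0.001, 3.107]
contact_force: [0.8, 0.8, 1.2]
width: 0.0
```

```bash
python3 lid.py 37
```

```text
[578.614  80.987 157.2  ] [-1.569  0.001  3.107] [0.767 0.791 1.157]
```

View pics/side_37d.png

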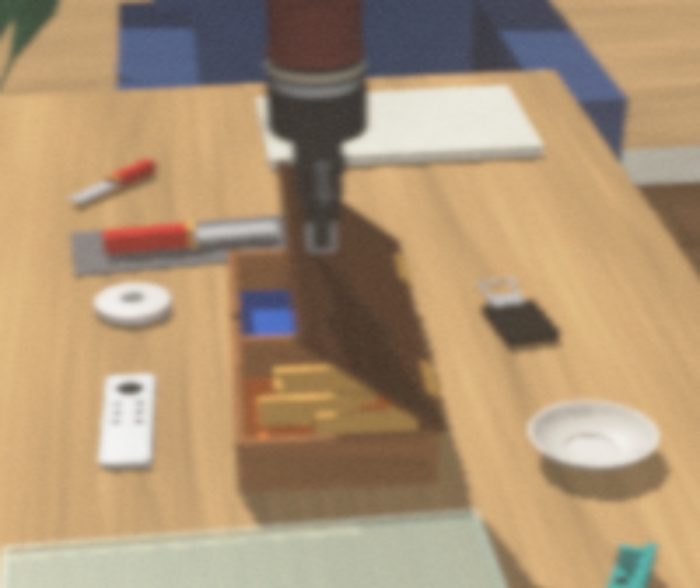

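Going well; the lid is at about 45°. I'll continue down.

Request:
{"op": "drive_tool", "data": {"commands": "0.3 0.35 0 0 0 0 0; 0.25 0.38 0 0 0 0 0; 0.2 0.4 0 0 0 0 0; 0.2 0.4 0 0 0 0 0; 0.15 0.4 0 0 0 0 0"}}

```text
time_s: 47.93
eef_pos: [544.9, 81.9, 96.8]
tcp_rot: [-1.568, -0.002, 3.107]
contact_force: [-0.1, 1.3, 0.5]
width: -0.1
```

Request:
{"op": "drive_tool", "data": {"commands": "0.1 0.25 0 0 0 0 0; 0.1 0.25 0 0 0 0 0; 0.1 0.2 0 0 0 0 0; 0 0.15 0 0 0 0 0; 0 0.1 0 0 0 0 0"}}

```text
time_s: 48.35
eef_pos: [536.4, 82.1, 68.8]
tcp_rot: [-1.568, -0.002, 3.107]
contact_force: [-0.8, 0.8, 0.9]
width: 0.3
```

```bash
python3 lid.py 38
```

```text
[536.421  82.064  68.777] [-1.568 -0.002  3.107] [-0.779  0.809  0.933]
```

View pics/side_38d.png

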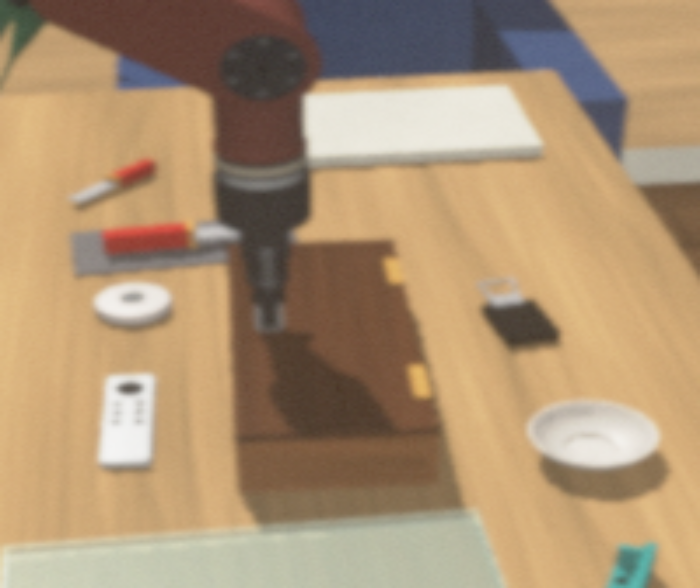

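Now press down gently until contact builds.

Request:
{"op": "drive_tool", "data": {"commands": "0 0.06 0 0 0 0 0; 0 0.06 0 0 0 0 0; 0 0.06 0 0 0 0 0; 0 0.06 0 0 0 0 0; 0 0 0 0 0 0 0"}}

```text
time_s: 48.82
eef_pos: [537.3, 82.1, 67.8]
tcp_rot: [-1.568, -0.004, 3.107]
contact_force: [-13.3, -1.4, 29.0]
width: -0.2
```

Request:
{"op": "drive_tool", "data": {"commands": "0 0.05 0 0 0 0 0; 0 0.05 0 0 0 0 0; 0 0 0 0 0 0 0; 0 0 0 0 0 0 0; 0 0 0 0 0 0 0"}}

```text
time_s: 49.23
eef_pos: [537.3, 82.1, 67.6]
tcp_rot: [-1.567, -0.004, 3.108]
contact_force: [-20.2, -1.7, 43.6]
width: -0.3
```

Contact reached 44 N at the fingertips and the lid is hard down. I'll release at once.

Request:
{"op": "drive_tool", "data": {"commands": "0 -0.3 0 0 0 0 0; 0 -0.5 0 0 0 0 0; 0 -1 0 0 0 0 0; 0 -1 0 0 0 0 0; 0 -1 0 0 0 0 0"}}

```text
time_s: 49.65
eef_pos: [537.0, 82.3, 174.7]
tcp_rot: [-1.568, -0.001, 3.107]
contact_force: [0.2, -0.0, -0.3]
width: -0.2
```

Request:
{"op": "drive_tool", "data": {"commands": "0.8 -1 0 0 0 0 0; 0.8 -1 0 0 0 0 0; 0.8 -1 0 0 0 0 0; 0.8 -0.5 0 0 0 0 0; 0.8 0 0 0 0 0 0"}}

```text
time_s: 50.07
eef_pos: [419.2, 86.9, 284.1]
tcp_rot: [-1.569, 0.01, 3.107]
contact_force: [1.0, 0.1, 0.6]
width: -0.1
```

```bash
python3 - <<'E'
from meas import *
from rig import bot,cams
s=bot.sense();print(s['eef_pos'],s['contact_force'],s['time_s'])
for n in ['scene','side']:
    c,p,d,X=snap(cams,n,'40')
    m=(X[...,2]>40)&(X[...,2]<90)&(X[...,0]>500)&(X[...,0]<660)&(X[...,1]>-95)&(X[...,1]<255)
    hsv=cv2.cvtColor(p,cv2.COLOR_RGB2HSV);m&=(hsv[...,2]<125)&(X[...,2]>60)
    q=X[m];k=np.linalg.lstsq(np.c_[q[:,0]-580,q[:,1]-78,np.ones(len(q))],q[:,2],rcond=None)[0];print(n,m.sum(),k)
E
```

```text
[419.232  86.9   284.144] [1.022 0.128 0.583] 50.0667
scene 4052 [-0.004 -0.002 67.289]
side 3394 [ 0.001 -0.001 65.775]
```

View pics/scene_40.png

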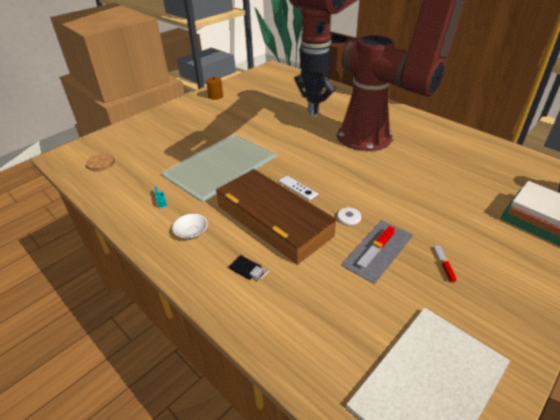

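View pics/side_40.png

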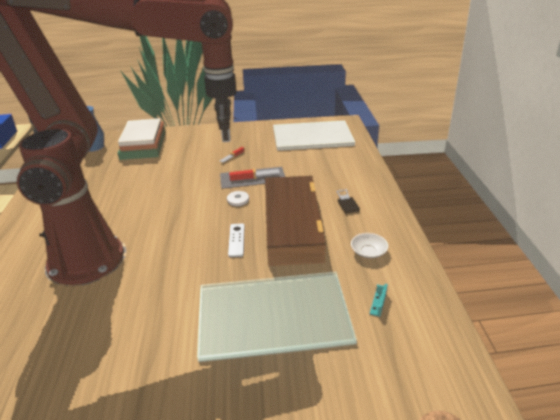

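The lid plane is level at the same height as at the start (67.3 and 65.8 mm in the two cameras). The tray is empty, the knife is on its mat and the bystanders look unmoved. Handing in.

```bash
python3 -c "
from rig import bot
print(bot.finish_job())"
```

```text
the job is handed in; nothing more can be done
None
```

I opened the box with the larger knife and sorted all four brackets: one left-hand into blue, three right-hand into orange. The knife went back on its grey mat once the lid stood open at about 100°, and I handed the job in with the lid shut, at about 50 s.

**Last checks**
- **Lid:** level within 0.004 slope, at the same height as at the start (67.3 and 65.8 mm in the two cameras).
- **Brackets:** all stood flat, with wall tops at about 43 mm. I checked this before shutting the lid, not after.
- **Tray and bystanders:** the tray is empty, and both remotes, the ring dish and the clip look unmoved. I checked these by eye only.

**What did not go smoothly**
- **First blade entry:** it stopped at 34 N, most likely on the end of the divider behind the middle of the notch. I re-entered about 27 mm to the left.
- **Knocked bracket:** the first one I had put in the orange compartment later turned up about 3 cm away, still inside it, so I set the last one in the remaining gap.
- **Final press on the lid:** the reading reached 43.6 N, and I backed off at once. That is above 40 N but went through the closed fingertips, and it stayed below the 120 N wrist limit. I can't tell whether the 40 N rule, which names the arm and gripper body, counts it.

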